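# Snap the end covers onto the flange bearings and pack the fitting kit

### The arm

A 6-joint arm with a two-finger parallel gripper is mounted at the origin on the work surface. World frame = base frame: x ahead of the robot, y to its left, z up, the work surface at z = 0. Lengths are in mm, angles in rad, forces in N, time in s.
With the tool pointing down it reaches from about 225 to 725 mm from the base axis. Payload 3.1 kg.
Tool frame: the origin (TCP) lies between the finger pads; the fingertips stand 11 mm ahead of it and the grasp point (between the pads) lies 8 mm behind it; z points along the fingers, y is the direction in which the jaws open and shut (so a half turn about z gives the same grasp; the last joint's range is limited). The gripper opens to 85 mm and grips with 20 to 120 N. Pads are 22 mm wide; open, the fingers measure 114 mm over their backs; the gripper's body (76 mm by 85 mm) begins 54 mm behind the grasp point. The pads swing forward as they close: fully open they stand 13 mm farther back than shut.
Start: joints at [1.043, 0.048, 0.099, 1.622, 0, 1.443], TCP at [204.354, 483.587, 203.612] pointing down, gripper open.
Joint ranges: [-2.91, 2.91], [-0.99, 1.94], [-1.21, 1.42], [-2.12, 2.29], [-1.49, 1.47], [-3.14, 3.14]. Speed limits (rad/s): [2.79, 2.79, 3.14, 3.14, 3.14, 3.14].

### API

Orientations are given as a rotation vector (axis times angle).
In Python, from station import ctrl gives the robot as it stands. The module is installed in compiled form; this text tells all that it offers.
- The arm moves only by the tool apply_moves, never from a script. Its arguments are lists of equal length, an entry for each row: "delta_pos": the shift along the tool's x, y, z in cm, a list of three; "yaw": the turn about the tool's z in rad. A call has 1 to 10 rows; each row shifts and turns the commanded pose from where the row before left it, along the tool's axes as they then stand; what a row does not reach is not made up. A row lasts 1/12 s, in which the tool goes at most 41.7 mm and 7.16 degrees, less where a joint would pass 70% of its speed; a pose out of reach is approached as far as the arm can. A call is refused whole if a number of a shift passes 4.17 or a number of a turn 0.125, either way. A call with a gripper value outside its range is refused whole. "grip" is the opening, from -1 (shut) to 1 (fully open), set as the call begins (left out, the last holds). The fingers move at their own pace and stop on an object; "force" is the grip in N (left out, the last holds). Time passes only in rows, so rows that do not move let the fingers close. It gives the time, the measured TCP pose, the force and the opening at its end, in the units of the state.
- ctrl.state(): the state, without advancing time (a new reading comes with each control period).
- ctrl.camera(name): name is "scene" or "top" or "wrist"; returns the picture (420x560x3 uint8, red, green, blue); there is no depth.
- ctrl.camera_info(name): a dict with "vfov" (degrees; the focal length in pixels is half the picture's height over the tangent of half this angle, whatever the lens; pixels are square), "cx", "cy" (the principal point, pixels), "camera_from_world" (4x4, takes a point from world to camera coordinates); the wrist camera has in their place "mount" (4x4, takes a point from camera to tool coordinates, whose origin is the TCP and whose axes are the flange's). Camera axes: x right, y up, looking along -z (the intrinsics and any distortion apply to the point x, -y, -z); pixel columns grow to the right and rows downward; lengths in mm; the calibration is good to about 2 mm. A picture is of the moment at which its call begins: read the wrist's pose just before it. camera_info takes no time and is no camera call.
- ctrl.job_done(): hands the job in, once; it reports no verdict.
The state is a dict: "time": time; "qpos": joint angles; "qvel": joint speeds; "joint_torque": joint torques, N m; "ee_pos": TCP position; "tcp_rot": TCP orientation; "wrist_force": force on the tool from outside, world axes, zero at the start; "moment": the same for the moment, N m; "opening": opening from 0.0 (shut) to 1.0 (fully open).
Only numpy, scipy, OpenCV 4.12 (cv2) and the standard library are available. Lean on these libraries where they do the work, as an engineer would, in place of code of your own. Each camera call takes 0.05 s, during which the arm holds its last target.

### The job

Fit every yellow end cover lying out on the table to one of the open bearing housings on the stand (any housing, one cover each): set it in the mouth, then press it squarely with the seating tool from the blue kit case, never with the fingers, until it clicks home and its rim sits flush on the housing. When all covers are home, stand the seating tool upright in its pocket in the case again and close the case so that its two halves meet edge to edge. Leave everything else on the table where it is.

Things in the scene. Friction and masses are not known exactly. Their poses are not given: they have to be found in the camera images.
- cover0: yellow end cover, 68 mm across, 36 mm high, 60 g, dome up; may be absent. Origin under its centre, z up; round. From below: plug with lead-in (radius 25 mm, at the snap bead 6 mm up 30.5 mm), rim 68 mm in diameter from 14 to 18 mm up, dome 51 mm in diameter at 18 mm up, 49 mm at 32 mm, flat top at 36 mm. Grip it by the dome from above, fingertips just clear of the rim
- cover1: yellow end cover, 68 mm across, 36 mm high, 60 g, dome up; may be absent. Origin under its centre, z up; round. From below: plug with lead-in (radius 25 mm, at the snap bead 6 mm up 30.5 mm), rim 68 mm in diameter from 14 to 18 mm up, dome 51 mm in diameter at 18 mm up, 49 mm at 32 mm, flat top at 36 mm. Grip it by the dome from above, fingertips just clear of the rim
- cover2: yellow end cover, 68 mm across, 36 mm high, 60 g, dome up; may be absent. Origin under its centre, z up; round. From below: plug with lead-in (radius 25 mm, at the snap bead 6 mm up 30.5 mm), rim 68 mm in diameter from 14 to 18 mm up, dome 51 mm in diameter at 18 mm up, 49 mm at 32 mm, flat top at 36 mm. Grip it by the dome from above, fingertips just clear of the rim
- seat0 (a point): centre of the mouth of one of the four bearing housings, level with its top face, 56 mm above the table; axes are the stand's, z up. Bore 64 mm wide. A cover set in loosely rests on spring catches, its origin 7 to 8 mm below this point (rim about 6 mm above the face); pressed with 10 to 15 N it snaps home: origin 14 mm below this point, rim on the face
- seat1 (a point): centre of the mouth of one of the four bearing housings, level with its top face, 56 mm above the table; axes are the stand's, z up. Bore 64 mm wide. A cover set in loosely rests on spring catches, its origin 7 to 8 mm below this point (rim about 6 mm above the face); pressed with 10 to 15 N it snaps home: origin 14 mm below this point, rim on the face
- seat2 (a point): centre of the mouth of one of the four bearing housings, level with its top face, 56 mm above the table; axes are the stand's, z up. Bore 64 mm wide. A cover set in loosely rests on spring catches, its origin 7 to 8 mm below this point (rim about 6 mm above the face); pressed with 10 to 15 N it snaps home: origin 14 mm below this point, rim on the face
- seater: seating tool, 90 mm high, 0.4 kg, upright in the case at first. Origin under its centre, z up. From below: aluminium cup 70 mm in diameter, 30 mm high, open below (cavity 58 mm wide, 24 mm deep: it goes over a cover's dome and bears on its rim), then a round black handle 30 mm in diameter from 30 to 90 mm up, its top 12 mm red. Grip the handle from above, fingertips resting on the cup
- pocket (a point): floor centre of the seating tool's pocket in the lower case half, 4 mm above the table, 55 mm from the case's origin towards its -y: a square 84 mm wide, 18 mm deep in black foam. The stowed tool stands with its origin here (up to 7 mm of play). Axes are the case's. Case walls: 80 mm away along x, 65 mm towards -y
- lid (a joint): angle of the case's upper half (rad): 0 = closed, its edge on the lower half's edge; grows as it opens, up to 1.9. Stiff hinge (0.32 N m): it stays where it is left, so move it down all the way and press it shut. The upper half is a shell 160 mm long, 240 mm wide, 62 mm deep
- hinge (a point): middle of the case's hinge line, 40 mm above the table, on the far (+x) rim of the lower half; the line runs along y of this frame (the case's axes). The lid opens up and away to +x
- handle (a point): middle of the black bar handle on the lid's front face. The bar, 11 mm thick, 110 mm long, runs parallel to the hinge line, 35 mm off that face. In the lid's frame (the hinge's frame when closed, turning with the lid about its y) it lies 195 mm from the hinge line towards -x and 31 mm up. With the lid open the bar is on top; it can be pinched from above
- lid_press (a point): point on the lid's outer top face, 130 mm from the hinge line towards -x and 62 mm up in the lid's frame (30 mm behind the front edge); press here to shut the lid
- bearing: loose steel bearing ring, 66 mm across, 18 mm high, among the covers; not part of the job, leave it. Origin under its centre
- flap_disc: grinding disc, 114 mm across, 15 mm high, lying beyond the stand and the case; not part of the job, leave it
- stand: bearing stand, bolted down: a steel plate 120 x 450 x 12 mm (x, y, z) carrying four grey flange bearing housings 110 mm apart along its y, each a round hub 84 mm in diameter, its top 56 mm above the table, on a flange 100 mm square. Origin under the plate's centre
- case: lower half of the blue kit case, fixed: 160 mm in x, 240 mm in y, rim 40 mm above the table, open on top. Origin under its centre. Foam inside to 22 mm above the table, with the tool's pocket at its -y end and coloured rings at its +y end (leave them)
- cover3: yellow end cover, 68 mm across, 36 mm high, 60 g, dome up; may be absent. Origin under its centre, z up; round. From below: plug with lead-in (radius 25 mm, at the snap bead 6 mm up 30.5 mm), rim 68 mm in diameter from 14 to 18 mm up, dome 51 mm in diameter at 18 mm up, 49 mm at 32 mm, flat top at 36 mm. Grip it by the dome from above, fingertips just clear of the rim
- seat3 (a point): centre of the mouth of one of the four bearing housings, level with its top face, 56 mm above the table; axes are the stand's, z up. Bore 64 mm wide. A cover set in loosely rests on spring catches, its origin 7 to 8 mm below this point (rim about 6 mm above the face); pressed with 10 to 15 N it snaps home: origin 14 mm below this point, rim on the face
Mind the look-alikes: they are no part of the job. What is shaped like the seater but green or pink is not meant.

How it is judged (in metres and radians):
On the way, in this order (a step that is already met when the one before it is completed fails the run):
1. every cover that is present is pressed home in a housing (((horizontal distance between cover0 and seat0 below 0.004 m and z of cover0 in the frame of seat0 below -0.0128 m) or (horizontal distance between cover0 and seat1 below 0.004 m and z of cover0 in the frame of seat1 below -0.0128 m) or (horizontal distance between cover0 and seat2 below 0.004 m and z of cover0 in the frame of seat2 below -0.0128 m) or (horizontal distance between cover0 and seat3 below 0.004 m and z of cover0 in the frame of seat3 below -0.0128 m)) and angle between each of cover0, cover1, cover2, cover3's own z axis and vertical below 0.06 rad and ((horizontal distance between cover1 and seat0 below 0.004 m and z of cover1 in the frame of seat0 below -0.0128 m) or (horizontal distance between cover1 and seat1 below 0.004 m and z of cover1 in the frame of seat1 below -0.0128 m) or (horizontal distance between cover1 and seat2 below 0.004 m and z of cover1 in the frame of seat2 below -0.0128 m) or (horizontal distance between cover1 and seat3 below 0.004 m and z of cover1 in the frame of seat3 below -0.0128 m)) and ((horizontal distance between cover2 and seat0 below 0.004 m and z of cover2 in the frame of seat0 below -0.0128 m) or (horizontal distance between cover2 and seat1 below 0.004 m and z of cover2 in the frame of seat1 below -0.0128 m) or (horizontal distance between cover2 and seat2 below 0.004 m and z of cover2 in the frame of seat2 below -0.0128 m) or (horizontal distance between cover2 and seat3 below 0.004 m and z of cover2 in the frame of seat3 below -0.0128 m)) and ((horizontal distance between cover3 and seat0 below 0.004 m and z of cover3 in the frame of seat0 below -0.0128 m) or (horizontal distance between cover3 and seat1 below 0.004 m and z of cover3 in the frame of seat1 below -0.0128 m) or (horizontal distance between cover3 and seat2 below 0.004 m and z of cover3 in the frame of seat2 below -0.0128 m) or (horizontal distance between cover3 and seat3 below 0.004 m and z of cover3 in the frame of seat3 below -0.0128 m))), for 0.2 s.
2. the seating tool stands in its pocket in the case again (horizontal distance between seater and pocket below 0.014 m and z of seater in the frame of pocket below 0.005 m and angle between seater's own z axis and vertical below 0.08 rad), for 0.2 s.
3. the case is closed (value of joint lid below 0.03 rad), for 0.2 s.
At the end, for the whole second after the job is handed in: each cover home in a housing (underside at least 12.8 mm below its top face, within 4 mm of centre, level within 0.06 rad); seating tool upright (0.08 rad), at rest on its pocket's floor, within 14 mm of its centre; lid below 0.03 rad (all of step 1 and all of step 2 and value of joint lid below 0.03 rad and linear speed of seater below 0.02 m/s); the robot touches nothing.
It fails at once if the fingers press cover0 past the catches (contact force between the fingers and cover0 above 1 N and ((horizontal distance between cover0 and seat0 below 0.006 m and z of cover0 in the frame of seat0 between -0.0128 and -0.0102 m) or (horizontal distance between cover0 and seat1 below 0.006 m and z of cover0 in the frame of seat1 between -0.0128 and -0.0102 m) or (horizontal distance between cover0 and seat2 below 0.006 m and z of cover0 in the frame of seat2 between -0.0128 and -0.0102 m) or (horizontal distance between cover0 and seat3 below 0.006 m and z of cover0 in the frame of seat3 between -0.0128 and -0.0102 m))).
It fails at once if the fingers press cover1 past the catches (contact force between the fingers and cover1 above 1 N and ((horizontal distance between cover1 and seat0 below 0.006 m and z of cover1 in the frame of seat0 between -0.0128 and -0.0102 m) or (horizontal distance between cover1 and seat1 below 0.006 m and z of cover1 in the frame of seat1 between -0.0128 and -0.0102 m) or (horizontal distance between cover1 and seat2 below 0.006 m and z of cover1 in the frame of seat2 between -0.0128 and -0.0102 m) or (horizontal distance between cover1 and seat3 below 0.006 m and z of cover1 in the frame of seat3 between -0.0128 and -0.0102 m))).
It fails at once if the fingers press cover2 past the catches (contact force between the fingers and cover2 above 1 N and ((horizontal distance between cover2 and seat0 below 0.006 m and z of cover2 in the frame of seat0 between -0.0128 and -0.0102 m) or (horizontal distance between cover2 and seat1 below 0.006 m and z of cover2 in the frame of seat1 between -0.0128 and -0.0102 m) or (horizontal distance between cover2 and seat2 below 0.006 m and z of cover2 in the frame of seat2 between -0.0128 and -0.0102 m) or (horizontal distance between cover2 and seat3 below 0.006 m and z of cover2 in the frame of seat3 between -0.0128 and -0.0102 m))).
It fails at once if the fingers press cover3 past the catches (contact force between the fingers and cover3 above 1 N and ((horizontal distance between cover3 and seat0 below 0.006 m and z of cover3 in the frame of seat0 between -0.0128 and -0.0102 m) or (horizontal distance between cover3 and seat1 below 0.006 m and z of cover3 in the frame of seat1 between -0.0128 and -0.0102 m) or (horizontal distance between cover3 and seat2 below 0.006 m and z of cover3 in the frame of seat2 between -0.0128 and -0.0102 m) or (horizontal distance between cover3 and seat3 below 0.006 m and z of cover3 in the frame of seat3 between -0.0128 and -0.0102 m))).
It fails at once if the bearing ring or the grinding disc is moved by more than 50 mm (distance of any of bearing, flap_disc from where it was at the start of the episode above 0.05 m).
Of cover0, cover1, cover2, cover3 only 3 to 4 are there at a start; the rules pass over those that are not, and their reading is None.
At some moment in a run one of cover0, cover1, cover2, cover3 may be knocked a few centimetres aside while the robot is not near it.
Once in a run the grip may slacken for a moment while it holds something.
It also fails if it takes over 208 s, if anything falls off the work surface, if the arm or the gripper's body presses on something with over 40 N, if the wrist force passes 120 N, or if a joint passes its speed limit or range.

## Working session

There is one attempt and no reset: what is moved stays moved. The work goes in short steps, Python scripts to look and compute and a tool call to move; the robot and the scene stay as the last step left them, time stands still between calls to the robot, and variables do not carry over. Pictures are saved under pics/ and viewed, and the job is handed in when it is done.

Besides the shell and the picture viewer there is one more tool, called after "Call:" by a JSON object that holds its "op" and its "data". apply_moves: Moves the arm, as the interface text tells. Its arguments: {"type":"object","properties":{"delta_pos":{"type":"array"},"yaw":{"type":"array"},"grip":{"type":"number"},"force":{"type":"number"}},"required":["delta_pos","yaw"]}

```bash
mkdir -p pics
cat > h.py <<'E'
import numpy as np, cv2
from station import ctrl
from scipy.spatial.transform import Rotation as R
def shot(name,fn):
    im=ctrl.camera(name); cv2.imwrite('pics/'+fn,cv2.cvtColor(im,cv2.COLOR_RGB2BGR)); return im
E
python3 - <<'E'
from h import *
for n in ['scene','top','wrist']:
    print(n,{k:(np.round(v,3).tolist() if not isinstance(v,str) else v) for k,v in ctrl.camera_info(n).items()})
    shot(n,n+'0.png')
s=ctrl.state(); print({k:np.round(v,3).tolist() for k,v in s.items()})
E
```

```text
scene {'vfov': 56.411, 'cx': 281.921, 'cy': 204.652, 'camera_from_world': [[0.894, 0.448, 0.008, -437.546], [-0.35, 0.686, 0.638, 77.632], [0.28, -0.573, 0.77, -1232.906], [0.0, 0.0, 0.0, 1.0]]}
top {'vfov': 43.959, 'cx': 280.578, 'cy': 206.541, 'camera_from_world': [[-0.024, -1.0, 0.002, 11.605], [0.981, -0.023, 0.193, -479.196], [-0.193, 0.006, 0.981, -1504.476], [0.0, 0.0, 0.0, 1.0]]}
wrist {'vfov': 70.615, 'cx': 278.595, 'cy': 211.798, 'mount': [[0.0, 0.949, 0.314, 80.981], [1.0, -0.0, -0.0, -0.027], [-0.0, 0.314, -0.949, -169.534], [0.0, 0.0, 0.0, 1.0]]}
{'time': 0.15, 'qpos': [1.043, 0.049, 0.098, 1.622, 0.0, 1.443], 'qvel': [-0.001, -0.002, 0.004, 0.001, -0.001, -0.002], 'joint_torque': [0.002, -33.926, 32.042, 0.015, -0.0, -0.0], 'ee_pos': [204.071, 483.134, 202.662], 'tcp_rot': [-0.624, -3.078, 0.003], 'wrist_force': [0.596, 0.377, 0.107], 'moment': [-0.013, 0.03, -0.011], 'opening': 0.997}
```

View pics/scene0.png

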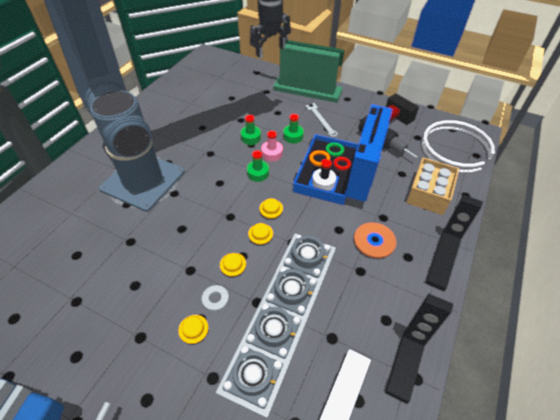

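View pics/top0.png

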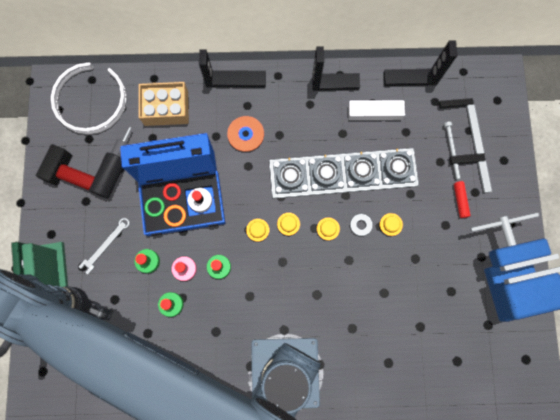

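View pics/wrist0.png

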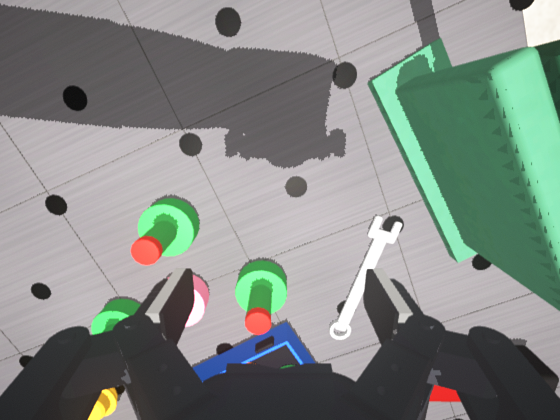

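Four yellow covers in the top view, at about (258,229), (288,223), (328,229) and (391,224). The grey ring at (361,225) is the bearing. The candidates for the tool are the silver cup in the case at (198,200) and the green and pink look-alikes at (146,260), (218,266), (170,304) and (183,268). The one in the case fits the description. I'll enlarge to confirm.

Run:
```python
import cv2
im=cv2.imread('pics/top0.png')
cv2.imwrite('pics/c1.png',cv2.resize(im[120:260,240:430],None,fx=4.2,fy=4.2,interpolation=cv2.INTER_CUBIC))
cv2.imwrite('pics/c2.png',cv2.resize(im[125:245,110:270],None,fx=5,fy=5,interpolation=cv2.INTER_CUBIC))
im=cv2.imread('pics/scene0.png')
cv2.imwrite('pics/c3.png',cv2.resize(im[100:260,240:440],None,fx=4,fy=3.75,interpolation=cv2.INTER_CUBIC))
```

```text
(no output)
```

View pics/c1.png

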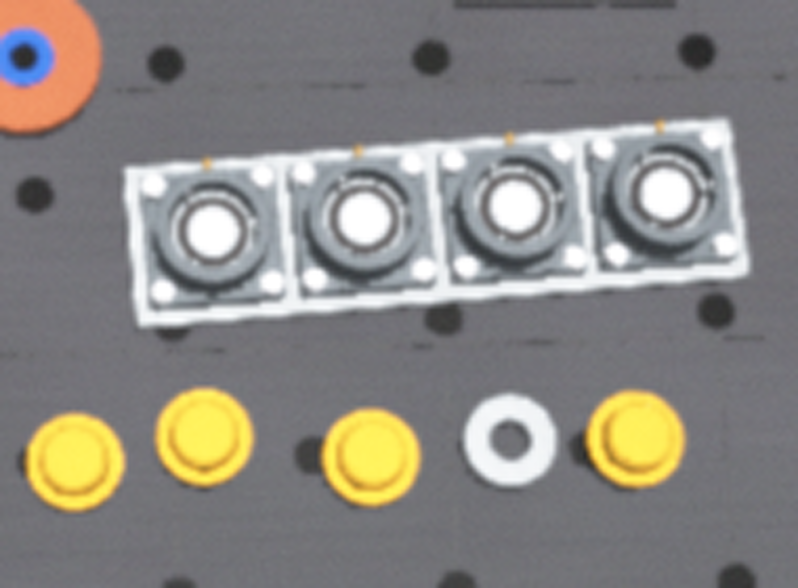

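View pics/c2.png

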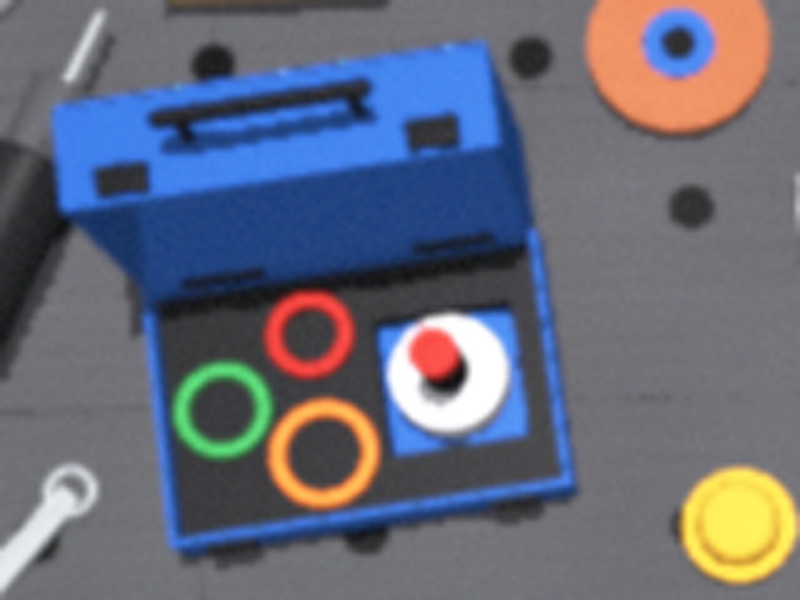

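View pics/c3.png

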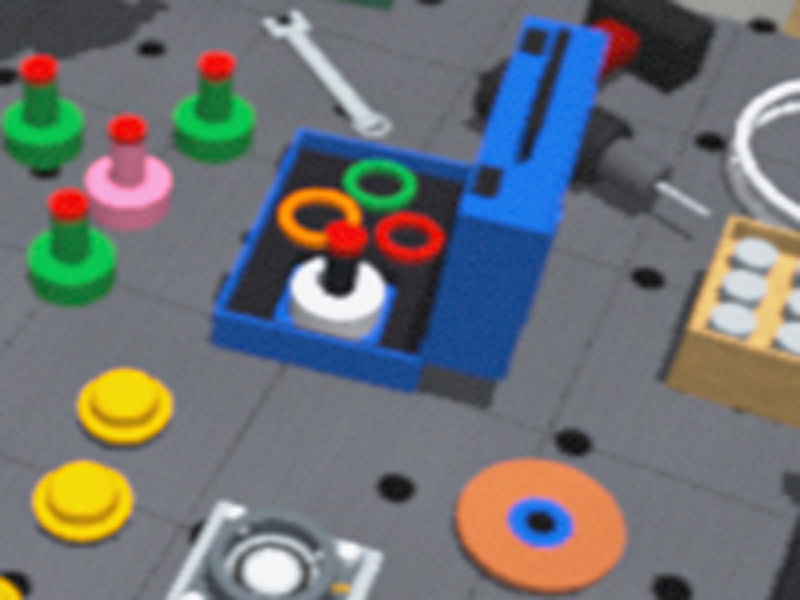

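The tool in the case at (198,200) has an aluminium cup, a black handle and a red top, so it is the seater. Next I'll measure positions.

```bash
cat >> h.py <<'E'
def tcpT():
    s=ctrl.state(); T=np.eye(4); T[:3,:3]=R.from_rotvec(s['tcp_rot']).as_matrix(); T[:3,3]=s['ee_pos']; return T
def camT(name,T=None):
    ci=ctrl.camera_info(name)
    M=(T if T is not None else tcpT())@np.array(ci['mount']) if name=='wrist' else np.linalg.inv(np.array(ci['camera_from_world']))
    f=210/np.tan(np.radians(ci['vfov'])/2); return M,f,ci['cx'],ci['cy']
def bp(name,u,v,z,T=None):
    M,f,cx,cy=camT(name,T); d=M[:3,:3]@np.array([(u-cx)/f,-(v-cy)/f,-1]); o=M[:3,3]
    return o+d*(z-o[2])/d[2]
def pj(name,p,T=None):
    M,f,cx,cy=camT(name,T); q=np.linalg.inv(M)@np.r_[p,1]; return np.array([cx+f*q[0]/-q[2],cy-f*q[1]/-q[2]])
E
python3 - <<'E'
from h import *
def c1(u,v): return 240+u/4.2,120+v/4.2
def c2(u,v): return 110+u/5,125+v/5
for n,p,z in [('cv',(75,462),17),('cv',(205,437),17),('cv',(371,457),17),('cv',(636,439),17),('brg',(510,440),18),('hub',(211,226),56),('hub',(362,214),56),('hub',(513,203),56),('hub',(663,189),56),
 ('pl',(125,167),12),('pl',(730,118),12),('pl',(748,272),12),('pl',(140,326),12)]:
    print(n,bp('top',*c1(*p),z).round(1))
for n,p,z in [('cup',(449,373),34),('redtop',(434,350),94),('rim',(576,490),40),('rim',(178,548),40),('rimfar',(532,233),40),('rimfar',(150,303),40)]:
    print(n,bp('top',*c2(*p),z).round(1))
def c3(u,v): return 240+u/4,100+v/3.75
print(bp('scene',*c3(345,237),94),bp('scene',*c3(337,288),34))
for p in [(125,400),(82,495)]: print(bp('scene',*c3(*p),18))
E
```

```text
cv [414.8  70.2  17. ]
cv [430.7 -23.5  17. ]
cv [ 413.4 -142.2   17. ]
cv [ 422.  -333.3   17. ]
brg [ 423.2 -242.5   18. ]
hub [576.9 -31.1  56. ]
hub [ 583.2 -139.3   56. ]
hub [ 588.8 -247.7   56. ]
hub [ 596.7 -355.9   56. ]
pl [634.9  30.1  12. ]
pl [ 662.2 -420.    12. ]
pl [ 544.5 -424.5   12. ]
pl [514.5  21.5  12. ]
cup [508.9 243.   34. ]
redtop [509.9 242.7  94. ]
rim [434.6 166.1  40. ]
rim [405.4 401.9  40. ]
rimfar [593.3 192.3  40. ]
rimfar [555.  422.7  40. ]
[514.47443678 239.86189642  94.        ] [513.33976312 241.54914669  34.        ]
[417.14931334  74.27775746  18.        ]
[432.69949746 -19.78336662  18.        ]
```

Call:
{"op": "apply_moves", "data": {"delta_pos": [[0,0,-0.2],[0,0,-0.2],[0,0,-0.2],[0,0,-0.2],[-1.3,-3.8,0],[-1.3,-3.8,0],[-1.3,-3.8,0],[-1.3,-3.8,0],[-1.3,-3.8,0],[-1.3,-3.8,0]], "yaw": [-0.1,-0.1,-0.1,-0.1,0,0,0,0,0,0], "grip": 0.6, "force": 40}}

```text
time: 0.98
ee_pos: [282.3, 253.9, 211.3]
tcp_rot: [-0.002, 3.142, -0.0]
wrist_force: [1.3, -0.2, 0.1]
opening: 0.798
```

Call:
{"op": "apply_moves", "data": {"delta_pos": [[-1.3,-3.8,0],[-1.3,-3.8,0],[-1.3,-3.8,0],[-1.3,-3.8,0],[-1.3,-3.8,0],[-1.3,-3.8,0],[-1.3,-3.8,0],[-1.3,-3.8,0],[-1.3,-3.8,0],[0,0,0]], "yaw": [0,0,0,0,0,0,0,0,0,0]}}

```text
time: 1.82
ee_pos: [400.7, -92.6, 210.3]
tcp_rot: [-0.012, -3.141, 0.005]
wrist_force: [-0.7, 0.2, -0.6]
opening: 0.797
```

Run:
```python
from h import *
s=ctrl.state(); np.save('T1.npy',tcpT()); print(s['ee_pos'],s['tcp_rot'],s['opening'],s['wrist_force'])
shot('wrist','w1.png')
```

```text
[400.72105667 -92.58962404 210.31653893] [-0.0124605  -3.14116011  0.00498148] 0.7971310087172846 [-0.73915464  0.17881306 -0.587049  ]
```

View pics/w1.png

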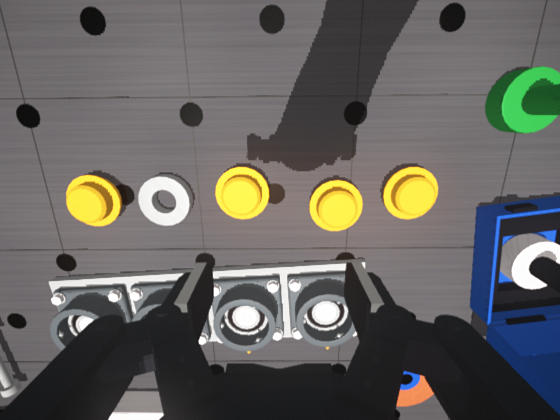

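```bash
cat >> h.py <<'E'
def yellow(im):
    hsv=cv2.cvtColor(im,cv2.COLOR_RGB2HSV); m=cv2.inRange(hsv,(20,120,90),(35,255,255))
    cs,_=cv2.findContours(m,cv2.RETR_EXTERNAL,cv2.CHAIN_APPROX_NONE); out=[]
    for c in cs:
        if cv2.contourArea(c)>150:
            h=cv2.convexHull(c); out.append(cv2.fitEllipse(c))
    return out
E
python3 - <<'E'
from h import *
T=np.load('T1.npy'); im=cv2.cvtColor(cv2.imread('pics/w1.png'),cv2.COLOR_BGR2RGB)
for e in yellow(im):
    print(np.round(e[0],1),np.round(e[1],1),bp('wrist',*e[0],17,T).round(1))
im=cv2.cvtColor(cv2.imread('pics/top0.png'),cv2.COLOR_BGR2RGB)
for e in yellow(im):
    print(np.round(e[0],1),np.round(e[1],1),bp('top',*e[0],17,T).round(1))
im=cv2.cvtColor(cv2.imread('pics/scene0.png'),cv2.COLOR_BGR2RGB)
for e in yellow(im):
    print(np.round(e[0],1),np.round(e[1],1),bp('scene',*e[0],19,T).round(1))
E
```

```text
[335.5 205.2] [49.1 52.6] [431.4 -20.4  17. ]
[ 92.5 200.3] [46.8 56.4] [ 422.7 -330.4   17. ]
[410.3 192.5] [48.4 55.8] [415.3  72.9  17. ]
[241.8 192.6] [50.7 53. ] [ 413.9 -139.6   17. ]
[257.1 229.5] [21.5 22.3] [416.2  72.3  17. ]
[327.9 228.5] [21.5 22.1] [ 414.3 -140.8   17. ]
[390.7 224.2] [21.6 22.3] [ 423.2 -331.1   17. ]
[288.2 223.6] [21.8 21.9] [432.2 -21.7  17. ]
[193.  328.8] [26.7 30.6] [ 425.6 -333.2   19. ]
[232.6 264.1] [22.7 25.9] [ 417.4 -143.2   19. ]
[260.2 233.4] [20.7 23.7] [434.6 -25.1  19. ]
[270.7 208.2] [19.4 22.2] [418.8  67.8  19. ]
```

Call:
{"op": "apply_moves", "data": {"delta_pos": [[-3.2,-2.5,0],[-3.2,-2.5,0],[-3.2,-2.5,0],[-3.2,-2.5,0],[0,0,0],[0,0,0]], "yaw": [0,0,0,0,0,0]}}

```text
time: 2.37
ee_pos: [527.7, -185.7, 208.2]
tcp_rot: [0.001, -3.136, -0.005]
wrist_force: [-0.4, -0.2, -0.1]
opening: 0.803
```

Run:
```python
from h import *
np.save('T2.npy',tcpT()); print(ctrl.state()['ee_pos'],ctrl.state()['tcp_rot'])
shot('wrist','w2.png')
im=cv2.imread('pics/w2.png'); cv2.imwrite('pics/w2b.png',cv2.resize(im[110:310],(800,286),interpolation=cv2.INTER_CUBIC))
```

```text
[ 527.6628681  -185.67018612  208.19089058] [ 7.73059857e-04 -3.13576226e+00 -5.25991680e-03]
```

View pics/w2.png

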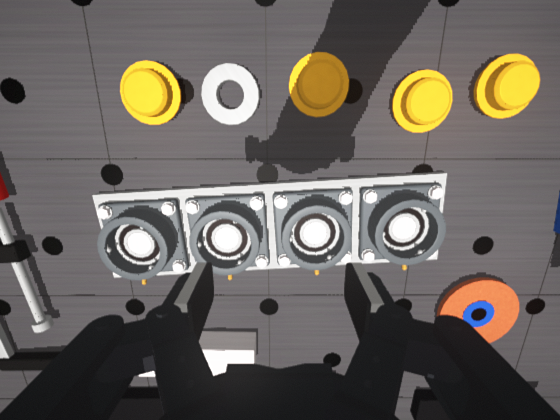

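Run:
```python
from h import *
T=np.load('T2.npy'); im=cv2.imread('pics/w2.png')
def draw(cx,cy,th,fn):
    S=4; big=cv2.resize(im[165:285,80:460],None,fx=2.1*1,fy=2.1,interpolation=cv2.INTER_CUBIC);k=2.1
    Rm=np.array([[np.cos(th),-np.sin(th)],[np.sin(th),np.cos(th)]])
    def P(x,y,z):
        q=pj('wrist',np.r_[Rm@[x,y]+[cx,cy],z],T); return (q-[80,165]+.5)*k-.5
    def poly(pts,col): cv2.polylines(big,[np.round(np.array(pts)*16).astype(np.int32)],True,col,1,cv2.LINE_AA,4)
    poly([P(60*a,225*b,12) for a,b in [(1,1),(1,-1),(-1,-1),(-1,1)]],(0,0,255))
    for i in range(4):
        for r,c in [(42,(0,255,0)),(32,(255,0,255))]:
            poly([P(r*np.cos(t),(i-1.5)*110+r*np.sin(t),56) for t in np.linspace(0,2*np.pi,60)],c)
    cv2.imwrite(fn,big)
draw(588,-195.5,0.06,'pics/ov1.png')
```

```text
(no output)
```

View pics/ov1.png

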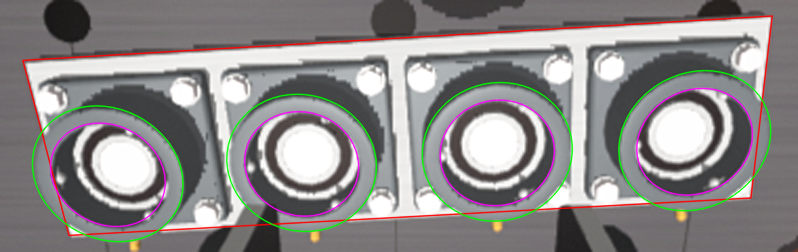

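Call:
{"op": "apply_moves", "data": {"delta_pos": [[2.84,1.12,0],[2.84,1.12,0],[2.84,1.12,0],[2.84,1.12,0],[0,0,3.4],[0,0,3.4],[0,0,3.4],[0,0,3.4],[0,0,0],[0,0,0]], "yaw": [0,0,0,0,0,0,0,0,0,0], "grip": 0.5}}

```text
time: 3.25
ee_pos: [411.0, -139.1, 74.5]
tcp_rot: [0.003, -3.138, -0.004]
wrist_force: [0.2, -0.6, 0.3]
opening: 0.748
```

Run:
```python
from h import *
T=tcpT(); print(T[:3,3],ctrl.state()['tcp_rot'],ctrl.state()['opening'])
im=shot('wrist','w3.png')
for e in yellow(im): print(np.round(e[0],1),np.round(e[1],1),bp('wrist',*e[0],17,T).round(1))
im=ctrl.camera('top')
for e in yellow(im): print(np.round(e[0],1),np.round(e[1],1),bp('top',*e[0],17,T).round(1))
```

```text
[ 410.96245885 -139.1154361    74.50634838] [ 2.58482504e-03 -3.13776271e+00 -3.55404584e-03] 0.7481518023532912
[276.2 227.8] [63.6 75.1] [ 418.7 -140.8   17. ]
[420.2 242.3] [71.5 82.9] [431.6 -20.4  17. ]
[283.2 216.5] [23.3 23.7] [ 408.9 -135.1   17. ]
[ 43.1 232.8] [72.9 89.5] [ 423.3 -332.8   17. ]
[532.7 226.2] [64.8 75. ] [417.2  70.   17. ]
[276.2 193.4] [16.2 41.8] [ 389.6 -140.7   17. ]
[257.1 229.6] [21.5 22.3] [416.2  72.3  17. ]
[390.6 224.2] [21.6 22.4] [ 423.1 -331.    17. ]
[288.1 223.6] [21.8 22.1] [432.1 -21.4  17. ]
```

View pics/w3.png

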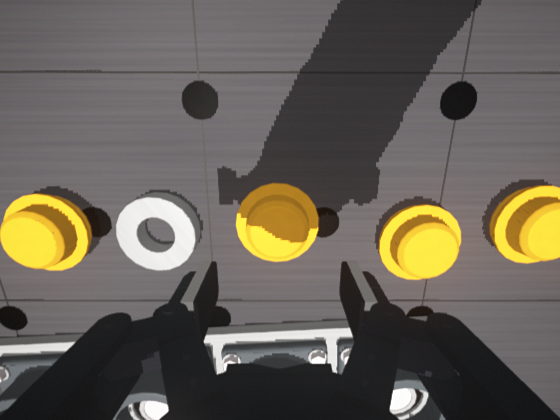

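Run:
```python
from h import *
T=tcpT()
print(bp('wrist',277.3,222.5,17,T).round(1), T[:3,3].round(1))
```

```text
[ 420.7 -142.8   17. ] [ 415.4 -141.8   79. ]
```

Call:
{"op": "apply_moves", "data": {"delta_pos": [[0,0,0],[0,0,0]], "yaw": [0,0]}}

```text
time: 3.52
ee_pos: [416.4, -142.7, 79.3]
tcp_rot: [-0.001, 3.136, -0.005]
wrist_force: [-0.1, -0.6, -0.1]
opening: 0.751
```

Run:
```python
from h import *
for i in range(4):
    s=ctrl.state(); T=tcpT(); print(s['ee_pos'].round(2) if hasattr(s['ee_pos'],'round') else s['ee_pos'], np.round(s['qpos'],4)); 
    if i<3: im=ctrl.camera('wrist')
cv2.imwrite('pics/w4.png',im[...,::-1])
hsv=cv2.cvtColor(im,cv2.COLOR_RGB2HSV); m=cv2.inRange(hsv,(15,100,60),(38,255,255))
cs,_=cv2.findContours(m,cv2.RETR_EXTERNAL,cv2.CHAIN_APPROX_NONE)
for c in cs:
    if cv2.contourArea(c)>500:
        e=cv2.fitEllipse(cv2.convexHull(c)); print(np.round(e[0],1),np.round(e[1],1),bp('wrist',*e[0],17,T).round(1),cv2.boundingRect(c))
```

```text
[ 416.41 -142.74   79.26] [-0.4828 -0.1745 -0.3597  1.379   0.     -0.4832]
[ 416.07 -142.63   78.68] [-0.483  -0.1739 -0.3603  1.3788  0.     -0.4833]
[ 415.65 -142.49   78.06] [-0.4831 -0.1735 -0.3612  1.3787 -0.     -0.4833]
[ 415.22 -142.29   77.43] [-0.4831 -0.173  -0.362   1.3786 -0.     -0.4833]
[423.1 234. ] [75.2 85.1] [430.1 -21.2  17. ] (382, 196, 83, 76)
[ 52.6 224.3] [77.2 92.1] [ 421.6 -329.7   17. ] (8, 185, 91, 78)
[539.8 216.1] [77.1 97.8] [414.1  72.   17. ] (492, 177, 68, 79)
[281.7 214.1] [79.2 82.9] [ 412.5 -139.7   17. ] (241, 175, 83, 79)
```

Call:
{"op": "apply_moves", "data": {"delta_pos": [[0,0,0],[0,0,0],[0,0,0],[0,0,0],[0,0,0],[0,0,0]], "yaw": [0,0,0,0,0,0]}}

```text
time: 4.17
ee_pos: [413.8, -141.5, 75.5]
tcp_rot: [0.0, -3.141, -0.0]
wrist_force: [0.2, -0.3, -0.5]
opening: 0.753
```

Call:
{"op": "apply_moves", "data": {"delta_pos": [[0,0,0],[0,0,0],[0,0,0],[0,0,0],[0,0,0],[0,0,0]], "yaw": [0,0,0,0,0,0]}}

```text
time: 4.67
ee_pos: [413.9, -141.6, 75.6]
tcp_rot: [-0.0, 3.142, -0.0]
wrist_force: [-0.1, -0.8, -0.0]
opening: 0.75
```

Call:
{"op": "apply_moves", "data": {"delta_pos": [[0,0.1,2],[0,0,1.5],[0,0,0],[0,0,0],[0,0,0],[0,0,0],[0,0,0],[0,0,0]], "yaw": [0,0,0,0,0,0,0,0]}}

```text
time: 5.33
ee_pos: [414.6, -140.9, 41.6]
tcp_rot: [-0.0, 3.14, -0.001]
wrist_force: [-0.2, -0.5, -0.4]
opening: 0.748
```

Run:
```python
from h import *
print(ctrl.state()['ee_pos'],ctrl.state()['wrist_force']);shot('wrist','w5.png'); im=shot('scene','s5.png')
cv2.imwrite('pics/s5c.png',cv2.resize(im[170:370,130:390,::-1],None,fx=3,fy=3,interpolation=cv2.INTER_CUBIC))
```

```text
[ 414.56665167 -140.91410989   41.55002716] [-0.2138341  -0.49252286 -0.37160308]
```

View pics/w5.png

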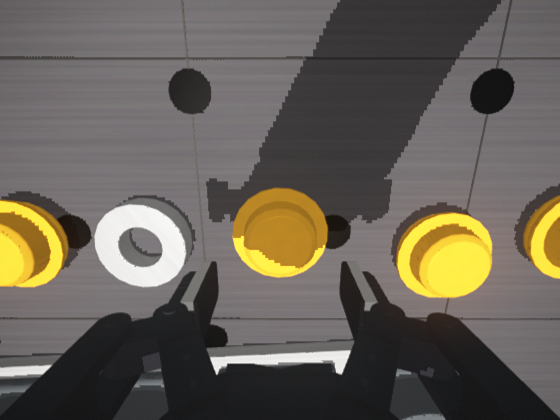

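View pics/s5c.png

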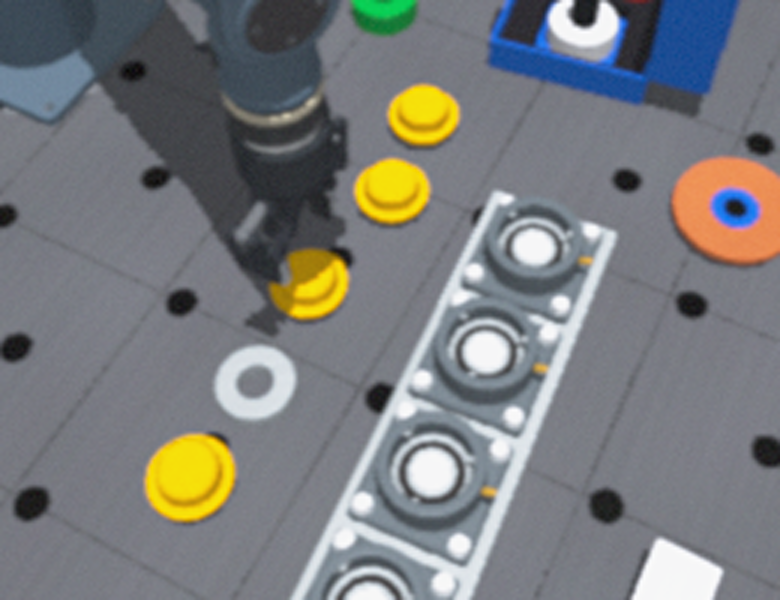

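Run:
```python
from h import *
T=tcpT()
for dz in (-20,-8,0,11):
    for y in (-32,0,32):
        p=(T@[0,y,dz,1])[:3]; print(dz,y,p.round(1),pj('wrist',p,T).round(0),pj('scene',p).round(0), ((pj('scene',p)-[130,170])*3).round(0))
e=bp('wrist',280,232,17,T); print(e)
```

```text
-20 -32 [ 414.3 -172.8   61.2] [222. 265.] [224. 264.] [281. 282.]
-20 0 [ 414.3 -140.8   61.2] [278. 265.] [231. 254.] [302. 252.]
-20 32 [ 414.3 -108.8   61.2] [335. 265.] [237. 245.] [321. 224.]
-8 -32 [ 414.3 -172.8   49.2] [225. 255.] [224. 266.] [283. 289.]
-8 0 [ 414.3 -140.8   49.2] [278. 255.] [231. 257.] [303. 260.]
-8 32 [ 414.3 -108.8   49.2] [331. 255.] [237. 247.] [322. 232.]
0 -32 [ 414.3 -172.8   41.2] [227. 249.] [225. 268.] [284. 294.]
0 0 [ 414.3 -140.8   41.2] [278. 249.] [231. 258.] [304. 265.]
0 32 [ 414.3 -108.8   41.2] [329. 249.] [238. 249.] [323. 237.]
11 -32 [ 414.3 -172.8   30.2] [230. 242.] [225. 270.] [285. 301.]
11 0 [ 414.3 -140.8   30.2] [278. 242.] [232. 261.] [305. 272.]
11 32 [ 414.3 -108.8   30.2] [327. 242.] [238. 251.] [324. 244.]
[ 412.43802643 -139.63930944   17.        ]
```

Run:
```python
import cv2
im=cv2.imread('pics/s5.png')
cv2.imwrite('pics/s5d.png',cv2.resize(im[200:290,180:280],None,fx=7,fy=6.6,interpolation=cv2.INTER_CUBIC))
```

```text
(no output)
```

View pics/s5d.png

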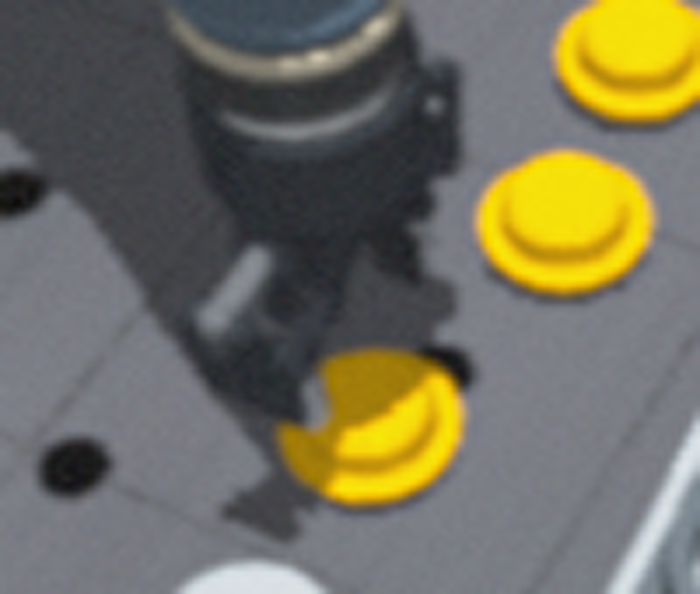

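Call:
{"op": "apply_moves", "data": {"delta_pos": [[0,0,0.5],[0,0,0],[0,0,0],[0,0,0],[0,0,0],[0,0,0]], "yaw": [0,0,0,0,0,0]}}

```text
time: 5.93
ee_pos: [413.9, -140.6, 35.6]
tcp_rot: [-0.0, 3.142, -0.0]
wrist_force: [0.2, -0.9, 0.3]
opening: 0.747
```

Call:
{"op": "apply_moves", "data": {"delta_pos": [[0,0,0.4],[0,0,0],[0,0,0],[0,0,0],[0,0,0]], "yaw": [0,0,0,0,0]}}

```text
time: 6.35
ee_pos: [413.9, -140.6, 31.6]
tcp_rot: [0.0, -3.142, -0.0]
wrist_force: [-0.1, -0.2, 0.1]
opening: 0.753
```

Call:
{"op": "apply_moves", "data": {"delta_pos": [[0,0,0.4],[0,0,0],[0,0,0],[0,0,0],[0,0,0]], "yaw": [0,0,0,0,0]}}

```text
time: 6.77
ee_pos: [413.9, -140.6, 27.6]
tcp_rot: [0.0, -3.142, 0.0]
wrist_force: [0.6, 0.8, -0.1]
opening: 0.749
```

Call:
{"op": "apply_moves", "data": {"delta_pos": [[0,0,0.3],[0,0,0],[0,0,0],[0,0,0]], "yaw": [0,0,0,0]}}

```text
time: 7.1
ee_pos: [413.8, -140.5, 24.5]
tcp_rot: [0.0, -3.141, -0.0]
wrist_force: [0.1, 0.5, -0.2]
opening: 0.755
```

Run:
```python
from h import *
im=shot('wrist','w6.png')
print(ctrl.state()['wrist_force'])
cv2.imwrite('pics/w6c.png',cv2.resize(im[170:370,140:420,::-1],None,fx=2.8,fy=2.8,interpolation=cv2.INTER_CUBIC))
```

```text
[ 0.73250413 -0.21388375  0.94032934]
```

View pics/w6c.png

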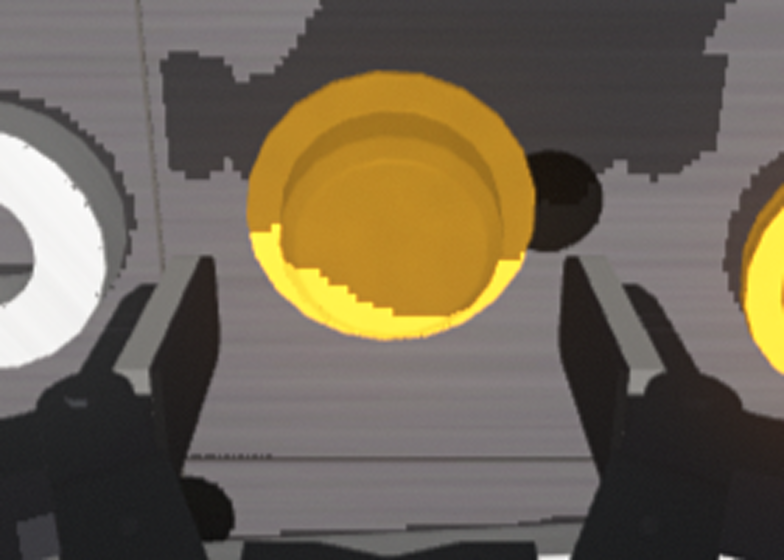

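```bash
python3 - <<'E'
from h import *
print(pj('scene',[414,-140.2,19]), 'obs 232.6 264.1')
for t in (11,0,-10,-20,-34): 
  for x in (11,-11): print(t,x,pj('scene',[414.3-x,-141-32,41.2-t]).round(1))
E
python3 - <<'E'
import cv2
im=cv2.imread('pics/w6.png')
cv2.imwrite('pics/w6d.png',cv2.resize(im[240:400,140:300],None,fx=4.5,fy=3.75,interpolation=cv2.INTER_CUBIC))
E
```

```text
[232.07619824 262.63815704] obs 232.6 264.1
11 11 [221.4 268.6]
11 -11 [228.8 272.1]
0 11 [220.9 266.4]
0 -11 [228.3 269.8]
-10 11 [220.4 264.3]
-10 -11 [227.9 267.8]
-20 11 [220.  262.2]
-20 -11 [227.6 265.7]
-34 11 [219.3 259.3]
-34 -11 [227.  262.8]
```

View pics/w6d.png

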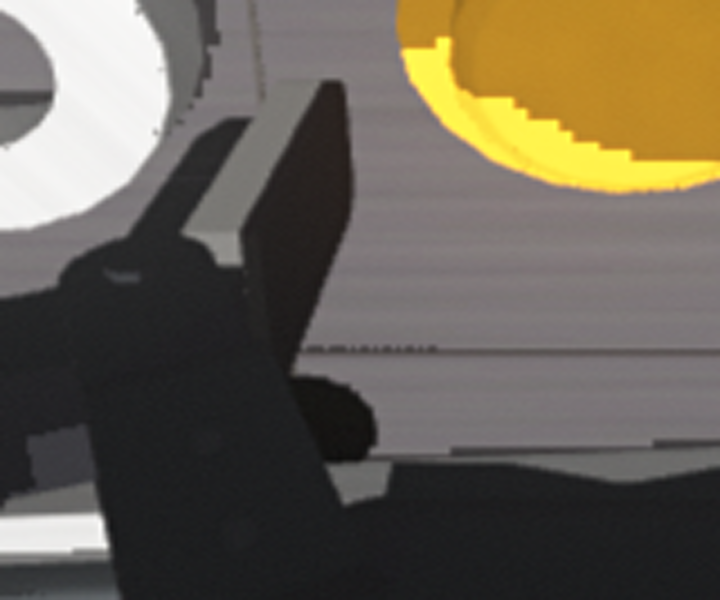

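Call:
{"op": "apply_moves", "data": {"delta_pos": [[0,0,0.4],[0,0,0],[0,0,0],[0,0,0]], "yaw": [0,0,0,0]}}

```text
time: 7.48
ee_pos: [413.8, -140.5, 20.5]
tcp_rot: [0.0, -3.141, -0.0]
wrist_force: [1.2, 0.3, 0.4]
opening: 0.747
```

Call:
{"op": "apply_moves", "data": {"delta_pos": [[0,0,0.3],[0,0,0],[0,0,0],[0,0,0]], "yaw": [0,0,0,0]}}

```text
time: 7.82
ee_pos: [413.8, -140.6, 17.5]
tcp_rot: [0.0, -3.141, -0.0]
wrist_force: [-0.3, 0.1, -0.2]
opening: 0.75
```

Run:
```python
from h import *
s=ctrl.state();print(s['wrist_force'],s['qpos'],s['ee_pos'])
im=shot('wrist','w7.png')
im=shot('scene','s7.png')
cv2.imwrite('pics/s7c.png',cv2.resize(im[190:300,160:300,::-1],None,fx=5.5,fy=5.4,interpolation=cv2.INTER_CUBIC))
```

```text
[-0.26225518  0.14940098 -0.24818366] [-4.81095007e-01 -1.40146335e-01 -4.54582079e-01  1.25651429e+00
 -2.86956195e-05 -4.81280792e-01] [ 413.80388312 -140.55187816   17.53873253]
```

View pics/w7.png

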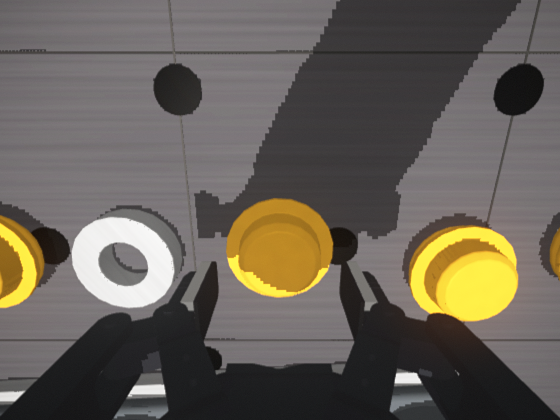

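View pics/s7c.png

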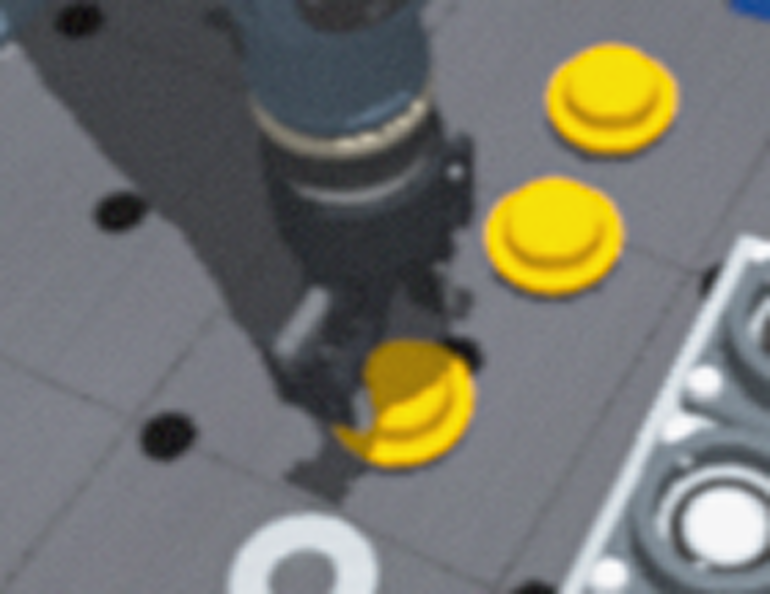

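The fingertips show about 35 mm behind the reported TCP, and there was no contact at z = 17.5. I'll go by the images and contact rather than the stated offset.

Call:
{"op": "apply_moves", "data": {"delta_pos": [[0,0,0.5],[0,0,0.5],[0,0,0.5],[0,0,0],[0,0,0],[0,0,0],[0,0,0]], "yaw": [0,0,0,0,0,0,0]}}

```text
time: 8.5
ee_pos: [414.0, -140.6, 2.7]
tcp_rot: [-0.0, 3.141, -0.0]
wrist_force: [0.7, 0.1, 0.9]
opening: 0.753
```

Run:
```python
from h import *
s=ctrl.state();print(s['wrist_force'],s['ee_pos'])
im=shot('wrist','w8.png')
```

```text
[0.7471742  0.09504885 0.92203528] [ 414.00792844 -140.64230107    2.73605888]
```

View pics/w8.png

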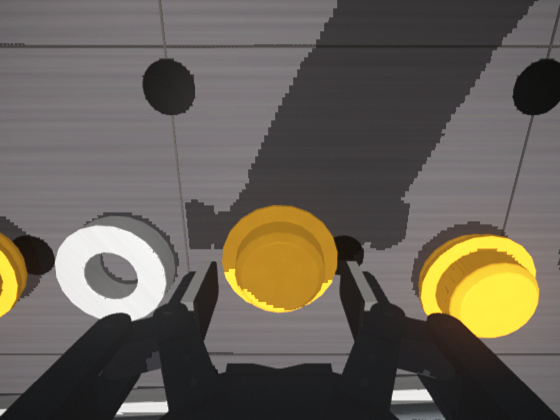

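Call:
{"op": "apply_moves", "data": {"delta_pos": [[0,0,0.4],[0,0,0.4],[0,0,0.2],[0,0,0],[0,0,0],[0,0,0]], "yaw": [0,0,0,0,0,0]}}

```text
time: 9.05
ee_pos: [413.8, -140.6, -7.4]
tcp_rot: [0.0, -3.141, -0.0]
wrist_force: [0.5, -0.1, 0.1]
opening: 0.752
```

Run:
```python
from h import *
s=ctrl.state();print(s['wrist_force'],s['ee_pos'])
im=shot('wrist','w9.png')
cv2.imwrite('pics/w9c.png',cv2.resize(im[190:370,140:420,::-1],None,fx=2.8,fy=2.8,interpolation=cv2.INTER_CUBIC))
```

```text
[ 0.51772901 -0.07639824  0.14782406] [ 413.84416711 -140.5735152    -7.43468824]
```

View pics/w9c.png

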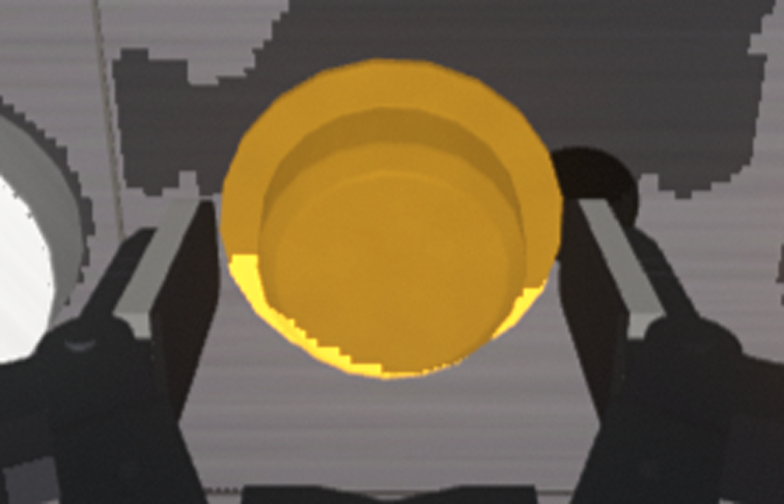

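Call:
{"op": "apply_moves", "data": {"delta_pos": [[0,0,0.3],[0,0,0],[0,0,0],[0,0,0]], "yaw": [0,0,0,0]}}

```text
time: 9.43
ee_pos: [413.8, -140.6, -10.4]
tcp_rot: [0.0, -3.142, -0.0]
wrist_force: [0.4, 0.8, 0.1]
opening: 0.748
```

Call:
{"op": "apply_moves", "data": {"delta_pos": [[0,0,0],[0,0,0],[0,0,0],[0,0,0]], "yaw": [0,0,0,0], "grip": -0.5, "force": 40}}

```text
time: 9.77
ee_pos: [414.4, -140.8, -9.9]
tcp_rot: [-0.0, 3.141, -0.001]
wrist_force: [-0.4, -0.1, 2.9]
opening: 0.564
```

Run:
```python
from h import *
s=ctrl.state();print(s['wrist_force'],s['ee_pos'],s['opening'])
im=shot('wrist','w10.png')
cv2.imwrite('pics/w10c.png',cv2.resize(im[190:370,140:420,::-1],None,fx=2.8,fy=2.8,interpolation=cv2.INTER_CUBIC))
```

```text
[-0.39865814 -0.14778549  2.93436733] [ 414.39493659 -140.81415222   -9.86403076] 0.5639194968286699
```

View pics/w10c.png

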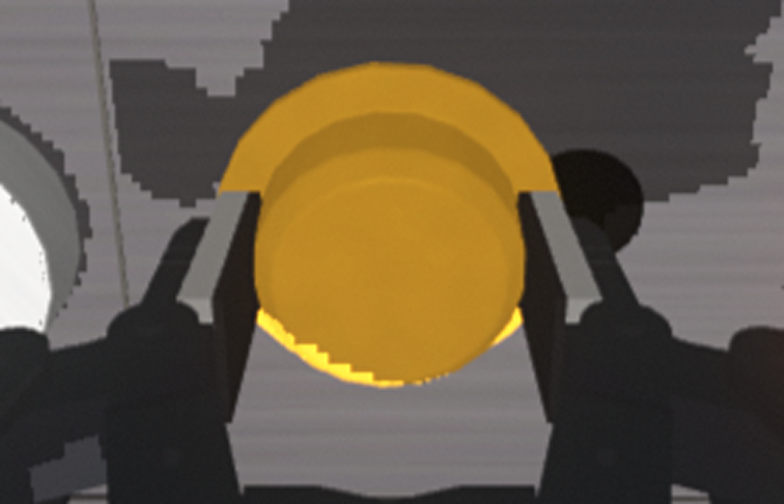

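Call:
{"op": "apply_moves", "data": {"delta_pos": [[0,0,-2],[0,0,-3],[0,0,-3],[0,0,-3],[0,0,0],[0,0,0],[0,0,0]], "yaw": [0,0,0,0,0,0,0], "force": 60}}

```text
time: 10.4
ee_pos: [413.4, -140.4, 98.8]
tcp_rot: [0.0, -3.141, -0.001]
wrist_force: [-0.3, -0.3, 0.4]
opening: 0.556
```

Call:
{"op": "apply_moves", "data": {"delta_pos": [[-2.95,-1.83,0],[-2.95,-1.83,0],[-2.95,-1.83,0],[-2.95,-1.83,0],[-2.95,-1.83,0],[-2.95,-1.83,0],[0,0,0],[0,0,0],[0,0,0],[0,0,0]], "yaw": [0,0,0,0,0,0,0,0,0,0]}}

```text
time: 11.23
ee_pos: [589.5, -249.3, 98.9]
tcp_rot: [0.001, -3.14, -0.002]
wrist_force: [-0.6, -0.2, 0.1]
opening: 0.551
```

Call:
{"op": "apply_moves", "data": {"delta_pos": [[0,0,0],[0,0,0],[0,0,0],[0,0,0],[0,0,0],[0,0,0]], "yaw": [0,0,0,0,0,0]}}

```text
time: 11.73
ee_pos: [590.9, -250.3, 100.0]
tcp_rot: [-0.0, 3.141, -0.0]
wrist_force: [-0.4, -1.2, 0.4]
opening: 0.556
```

Run:
```python
from h import *
s=ctrl.state();print(s['wrist_force'],s['ee_pos'],s['opening'],s['tcp_rot']); np.save('T11.npy',tcpT())
im=shot('wrist','w11.png')
```

```text
[-0.42671583 -1.1530858   0.44698345] [ 590.86668265 -250.28508392   99.98167857] 0.5556030916581676 [-3.63792852e-04  3.14113771e+00 -3.81657458e-04]
```

View pics/w11.png

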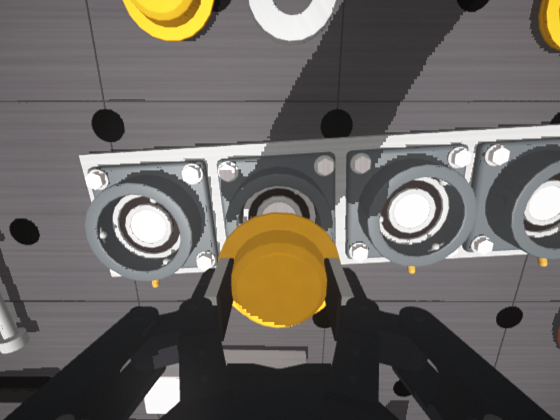

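```bash
cat >> h.py <<'E'
TH=0.06; SC=np.array([588,-195.5])
def seat(i): return SC+110*(i-1.5)*np.array([-np.sin(TH),np.cos(TH)])
def circ(img,name,c,r,z,col,T,off,k):
    P=[(pj(name,[c[0]+r*np.cos(t),c[1]+r*np.sin(t),z],T)-off+.5)*k-.5 for t in np.linspace(0,2*np.pi,60)]
    cv2.polylines(img,[np.round(np.array(P)*16).astype(np.int32)],True,col,1,cv2.LINE_AA,4)
E
python3 - <<'E'
from h import *
T=np.load('T11.npy'); im=cv2.imread('pics/w11.png'); off=np.array([80,130]);k=2.1
b=cv2.resize(im[130:370,80:460],None,fx=k,fy=k,interpolation=cv2.INTER_CUBIC)
for i in range(4): 
    circ(b,'wrist',seat(i),42,56,(0,255,0),T,off,k); circ(b,'wrist',seat(i),32,56,(255,0,255),T,off,k)
circ(b,'wrist',T[:2,3],34,128,(255,0,0),T,off,k)
circ(b,'wrist',T[:2,3],24.5,142,(255,0,0),T,off,k)
cv2.imwrite('pics/ov2.png',b); print([seat(i).round(1) for i in range(4)])
E
```

```text
[array([ 597.9, -360.2]), array([ 591.3, -250.4]), array([ 584.7, -140.6]), array([578.1, -30.8])]
```

View pics/ov2.png

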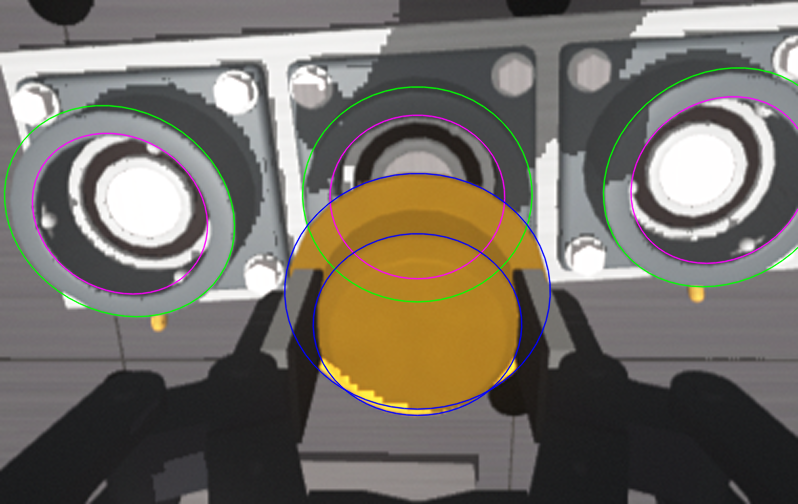

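Call:
{"op": "apply_moves", "data": {"delta_pos": [[0,0,2.5],[0,0,2],[0,0,0.9],[0,0,0],[0,0,0],[0,0,0],[0,0,0],[0,0,0]], "yaw": [0,0,0,0,0,0,0,0]}}

```text
time: 12.45
ee_pos: [591.7, -250.8, 47.1]
tcp_rot: [-0.0, 3.14, -0.002]
wrist_force: [-0.6, -0.8, -0.3]
opening: 0.554
```

Call:
{"op": "apply_moves", "data": {"delta_pos": [[0,0,0.3],[0,0,0],[0,0,0],[0,0,0],[0,0,0]], "yaw": [0,0,0,0,0]}}

```text
time: 12.87
ee_pos: [590.9, -250.3, 42.6]
tcp_rot: [0.0, -3.141, -0.0]
wrist_force: [-0.9, 0.8, -0.9]
opening: 0.556
```

Call:
{"op": "apply_moves", "data": {"delta_pos": [[0,0,0.2],[0,0,0],[0,0,0],[0,0,0],[0,0,0]], "yaw": [0,0,0,0,0]}}

```text
time: 13.28
ee_pos: [590.9, -250.3, 40.6]
tcp_rot: [0.0, -3.142, 0.0]
wrist_force: [0.3, 0.5, -1.1]
opening: 0.564
```

Run:
```python
from h import *
s=ctrl.state();print(s['wrist_force'],s['ee_pos'],s['opening'],s['tcp_rot'])
im=shot('wrist','w12.png')
```

```text
[ 0.28794253  0.47653204 -1.07832481] [ 590.85378818 -250.32918946   40.62261836] 0.5637650463767917 [ 3.14659687e-04 -3.14150949e+00  2.06192812e-05]
```

View pics/w12.png

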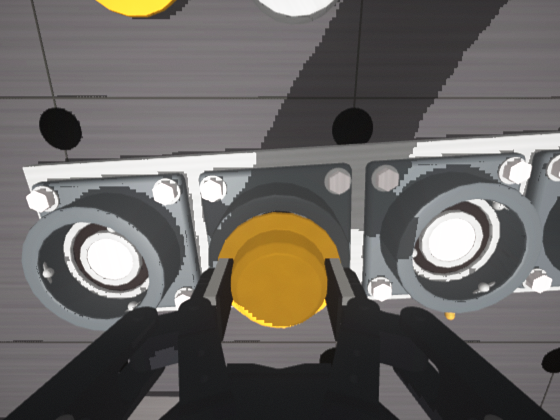

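Call:
{"op": "apply_moves", "data": {"delta_pos": [[0,0,0.1],[0,0,0],[0,0,0],[0,0,0]], "yaw": [0,0,0,0]}}

```text
time: 13.67
ee_pos: [591.1, -250.4, 39.8]
tcp_rot: [-0.0, 3.141, -0.0]
wrist_force: [0.4, -0.7, -0.7]
opening: 0.551
```

Call:
{"op": "apply_moves", "data": {"delta_pos": [[0,0,0],[0,0,0],[0,0,0],[0,0,0],[0,0,0]], "yaw": [0,0,0,0,0], "grip": 0.5}}

```text
time: 14.08
ee_pos: [590.9, -250.3, 39.6]
tcp_rot: [0.0, -3.142, -0.0]
wrist_force: [-1.0, 0.1, -0.4]
opening: 0.753
```

Call:
{"op": "apply_moves", "data": {"delta_pos": [[0,0,-2],[0,0,-4],[0,0,-4],[0,0,0],[0,0,0],[0,0,0],[0,0,0],[0,0,0],[0,0,0]], "yaw": [0,0,0,0,0,0,0,0,0]}}

```text
time: 14.83
ee_pos: [589.9, -249.8, 137.5]
tcp_rot: [0.0, -3.138, -0.003]
wrist_force: [-0.3, 0.6, -0.8]
opening: 0.748
```

Run:
```python
from h import *
s=ctrl.state();print(s['wrist_force'],s['ee_pos'],s['opening'],s['tcp_rot']);T=tcpT()
im=shot('wrist','w13.png'); off=np.array([80,110]);k=2.1
b=cv2.resize(im[110:390,80:460,::-1],None,fx=k,fy=k,interpolation=cv2.INTER_CUBIC)
circ(b,'wrist',seat(1),34,66.5,(255,0,0),T,off,k); circ(b,'wrist',seat(1),24.5,80.5,(255,0,0),T,off,k)
cv2.imwrite('pics/ov3.png',b)
im=ctrl.camera('top')
for e in yellow(im): print(np.round(e[0],1),np.round(e[1],1),bp('top',*e[0],17,T).round(1),bp('top',*e[0],66,T).round(1))
```

```text
[-0.2733501   0.60717583 -0.78175832] [ 589.86421848 -249.76136788  137.48107654] 0.7484354628573258 [ 3.20610331e-04 -3.13835218e+00 -2.77171336e-03]
[257.2 229.6] [21.5 22.3] [416.2  72.3  17. ] [408.7  70.3  66. ]
[390.7 224.1] [21.5 22.3] [ 423.3 -331.2   17. ] [ 415.6 -320.4   66. ]
[288.2 223.5] [21.8 21.9] [432.4 -21.6  17. ] [424.4 -20.6  66. ]
```

View pics/ov3.png

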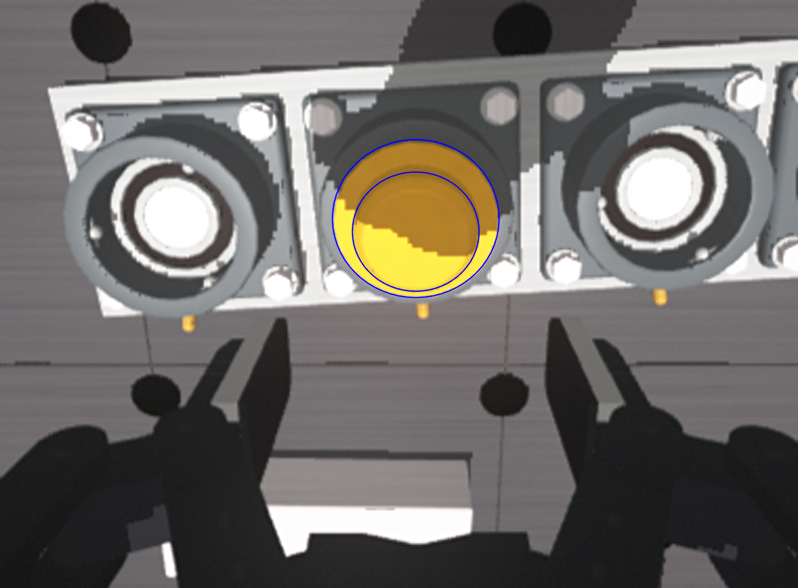

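Call:
{"op": "apply_moves", "data": {"delta_pos": [[3.36,-1.61,0],[3.36,-1.61,0],[3.36,-1.61,0],[3.36,-1.61,0],[3.36,-1.61,0],[0,0,3.7],[0,0,3.7],[0,0,3.7],[0,0,0],[0,0,0]], "yaw": [0,0,0,0,0,0,0,0,0,0]}}

```text
time: 15.77
ee_pos: [420.2, -328.2, 25.5]
tcp_rot: [0.0, -3.136, -0.009]
wrist_force: [0.7, -0.9, 1.4]
opening: 0.752
```

Call:
{"op": "apply_moves", "data": {"delta_pos": [[0,0,0],[0,0,0],[0,0,0],[0,0,0],[0,0,0],[0,0,0]], "yaw": [0,0,0,0,0,0]}}

```text
time: 16.27
ee_pos: [423.6, -331.4, 29.7]
tcp_rot: [-0.001, 3.14, -0.002]
wrist_force: [0.4, -0.3, -0.8]
opening: 0.752
```

```bash
cat >> h.py <<'E'
def look(fn,covers=(),rad=34,z=17.5):
    s=ctrl.state();print('F',np.round(s['wrist_force'],1),'ee',np.round(s['ee_pos'],1),'op',round(s['opening'],3),'rv',np.round(s['tcp_rot'],3),'t',s['time']);T=tcpT()
    im=shot('wrist','raw_'+fn); off=np.array([80,110]);k=2.1
    b=cv2.resize(im[110:390,80:460,::-1],None,fx=k,fy=k,interpolation=cv2.INTER_CUBIC)
    for (x,y,z0) in covers:
        circ(b,'wrist',(x,y),34,z0+17.5,(255,0,0),T,off,k); circ(b,'wrist',(x,y),24.5,z0+32,(255,0,0),T,off,k)
    cv2.imwrite('pics/'+fn,b); return im,T
E
python3 - <<'E'
from h import *
look('v14.png',[(423,-330.8,0)])
E
```

```text
F [ 0.4 -0.3 -0.8] ee [ 423.6 -331.4   29.7] op 0.752 rv [-1.00e-03  3.14e+00 -2.00e-03] t 16.2667
```

View pics/v14.png

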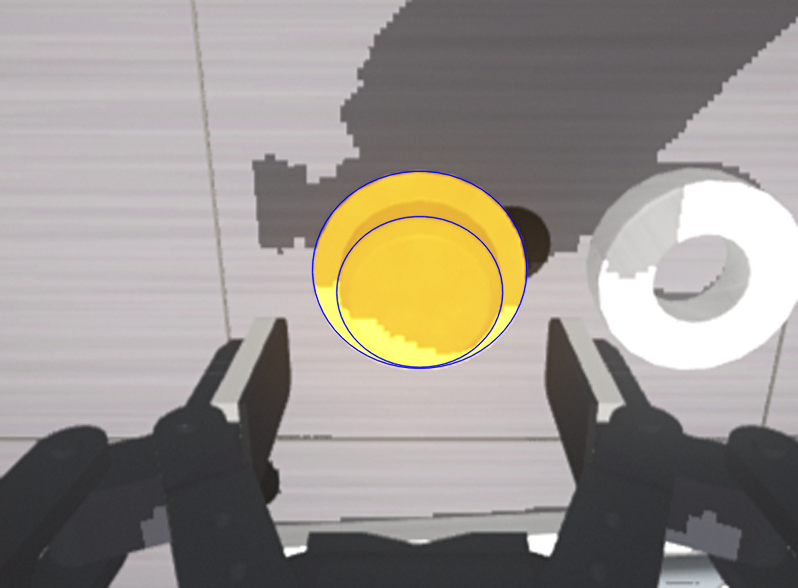

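Call:
{"op": "apply_moves", "data": {"delta_pos": [[0,0,2],[0,0,1.4],[0,0,0.4],[0,0,0],[0,0,0],[0,0,0],[0,0,0],[0,0,0]], "yaw": [0,0,0,0,0,0,0,0]}}

```text
time: 16.98
ee_pos: [423.6, -331.6, -8.3]
tcp_rot: [-0.0, 3.14, -0.002]
wrist_force: [-0.3, -0.9, 0.6]
opening: 0.749
```

Call:
{"op": "apply_moves", "data": {"delta_pos": [[0,0,0],[0,0,0],[0,0,0],[0,0,0]], "yaw": [0,0,0,0], "grip": -0.5, "force": 60}}

```text
time: 17.32
ee_pos: [423.6, -331.5, -8.1]
tcp_rot: [-0.0, 3.14, -0.002]
wrist_force: [1.1, 0.4, 6.2]
opening: 0.55
```

Call:
{"op": "apply_moves", "data": {"delta_pos": [[0,0,-2],[0,0,-3],[0,0,-3],[0,0,-3],[0,0,0],[0,0,0],[0,0,0]], "yaw": [0,0,0,0,0,0,0]}}

```text
time: 17.9
ee_pos: [422.5, -330.5, 99.7]
tcp_rot: [0.0, -3.141, -0.001]
wrist_force: [-0.8, 0.7, -1.0]
opening: 0.551
```

Call:
{"op": "apply_moves", "data": {"delta_pos": [[-3.5,-0.58,0],[-3.5,-0.58,0],[-3.5,-0.58,0],[-3.5,-0.58,0],[-3.5,-0.58,0],[0,0,1.5],[0,0,1.5],[0,0,0],[0,0,0],[0,0,0]], "yaw": [0,0,0,0,0,0,0,0,0,0]}}

```text
time: 18.73
ee_pos: [596.9, -359.3, 69.6]
tcp_rot: [-0.0, -3.14, -0.002]
wrist_force: [0.1, 0.4, -0.2]
opening: 0.553
```

Call:
{"op": "apply_moves", "data": {"delta_pos": [[0,0,0],[0,0,0],[0,0,0],[0,0,0],[0,0,0],[0,0,0]], "yaw": [0,0,0,0,0,0]}}

```text
time: 19.23
ee_pos: [598.0, -359.9, 71.1]
tcp_rot: [-0.0, 3.141, -0.001]
wrist_force: [1.3, 0.8, -0.6]
opening: 0.549
```

Run:
```python
from h import *
im,T=look('v15.png',[(*tcpT()[:2,3],tcpT()[2,3]+9)])
b=cv2.imread('pics/v15.png')
for i in range(4): circ(b,'wrist',seat(i),42,56,(0,255,0),T,np.array([80,110]),2.1)
cv2.imwrite('pics/v15.png',b)
```

```text
F [ 1.3  0.8 -0.6] ee [ 598.  -359.9   71.1] op 0.549 rv [-0.000e+00  3.141e+00 -1.000e-03] t 19.2333
```

View pics/v15.png

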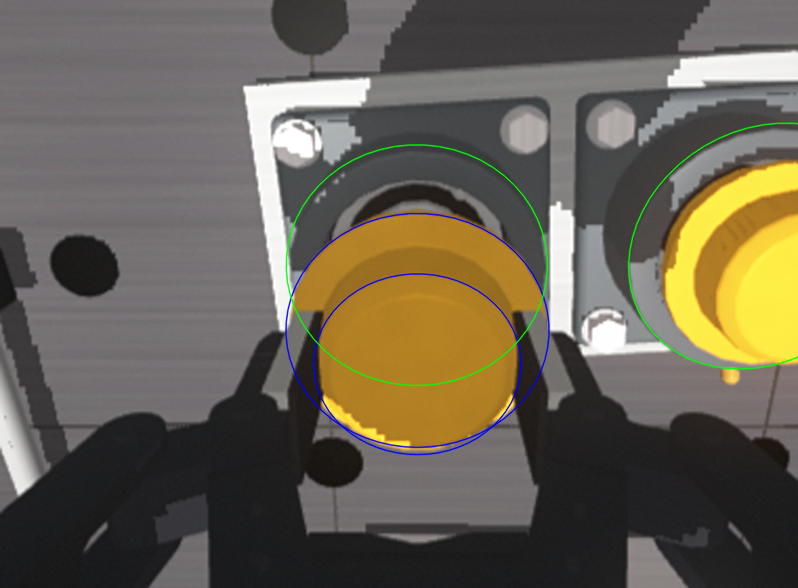

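Call:
{"op": "apply_moves", "data": {"delta_pos": [[0,0,1.5],[0,0,1.1],[0,0,0],[0,0,0],[0,0,0],[0,0,0],[0,0,0],[0,0,0]], "yaw": [0,0,0,0,0,0,0,0]}}

```text
time: 19.95
ee_pos: [598.0, -359.9, 45.0]
tcp_rot: [-0.0, 3.141, -0.0]
wrist_force: [-0.8, -0.3, -0.9]
opening: 0.549
```

Call:
{"op": "apply_moves", "data": {"delta_pos": [[0,0,0.2],[0,0,0],[0,0,0],[0,0,0],[0,0,0]], "yaw": [0,0,0,0,0]}}

```text
time: 20.37
ee_pos: [597.9, -359.8, 42.6]
tcp_rot: [0.0, -3.142, -0.0]
wrist_force: [0.2, 0.1, -0.2]
opening: 0.548
```

Call:
{"op": "apply_moves", "data": {"delta_pos": [[0,0,0.1],[0,0,0],[0,0,0],[0,0,0],[0,0,0]], "yaw": [0,0,0,0,0]}}

```text
time: 20.78
ee_pos: [598.2, -360.0, 41.8]
tcp_rot: [-0.0, 3.141, -0.001]
wrist_force: [0.7, -0.1, -1.0]
opening: 0.548
```

Call:
{"op": "apply_moves", "data": {"delta_pos": [[0,0,0.1],[0,0,0],[0,0,0],[0,0,0]], "yaw": [0,0,0,0]}}

```text
time: 21.12
ee_pos: [598.5, -360.2, 41.1]
tcp_rot: [-0.0, 3.14, -0.001]
wrist_force: [0.9, -1.6, 0.4]
opening: 0.551
```

Call:
{"op": "apply_moves", "data": {"delta_pos": [[0,0,0],[0,0,0],[0,0,0],[0,0,0],[0,0,0]], "yaw": [0,0,0,0,0], "grip": 0.5}}

```text
time: 21.53
ee_pos: [597.6, -359.6, 40.2]
tcp_rot: [0.0, -3.141, -0.001]
wrist_force: [-0.4, -0.7, 0.4]
opening: 0.754
```

Call:
{"op": "apply_moves", "data": {"delta_pos": [[0,0,-2],[0,0,-4],[0,0,-4],[0,0,0],[0,0,0],[0,0,0],[0,0,0],[0,0,0],[0,0,0]], "yaw": [0,0,0,0,0,0,0,0,0]}}

```text
time: 22.28
ee_pos: [597.0, -359.1, 138.3]
tcp_rot: [0.0, -3.138, -0.004]
wrist_force: [0.1, -0.2, -0.2]
opening: 0.752
```

Run:
```python
from h import *
im,T=look('v16.png',[(*seat(0),48.5),(*seat(1),48.5)])
im=ctrl.camera('top')
for e in yellow(im): print(np.round(e[0],1),np.round(e[1],1),bp('top',*e[0],17,T).round(1),bp('top',*e[0],66,T).round(1))
```

```text
F [ 0.1 -0.2 -0.2] ee [ 597.  -359.1  138.3] op 0.752 rv [ 0.    -3.138 -0.004] t 22.2833
[257.1 229.6] [21.5 22.4] [416.2  72.4  17. ] [408.7  70.4  66. ]
[288.1 223.6] [21.8 21.8] [432.2 -21.5  17. ] [424.2 -20.5  66. ]
[363.3 166.3] [20.6 21.4] [ 605.7 -258.3   17. ] [ 592.2 -249.8   66. ]
```

View pics/v16.png

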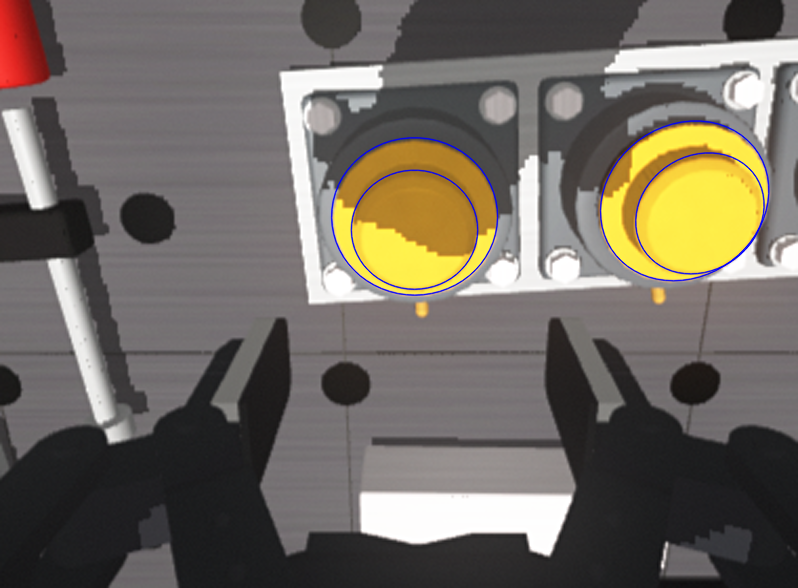

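Call:
{"op": "apply_moves", "data": {"delta_pos": [[1.66,3.39,0],[1.66,3.39,0],[1.66,3.39,0],[1.66,3.39,0],[1.66,3.39,0],[1.66,3.39,0],[1.66,3.39,0],[1.66,3.39,0],[1.66,3.39,0],[1.66,3.39,0]], "yaw": [0,0,0,0,0,0,0,0,0,0]}}

```text
time: 23.22
ee_pos: [430.6, -19.5, 140.3]
tcp_rot: [0.001, 3.142, 0.0]
wrist_force: [0.3, 0.7, 0.4]
opening: 0.749
```

Call:
{"op": "apply_moves", "data": {"delta_pos": [[0,0,3.6],[0,0,3.6],[0,0,3.6],[0,0,0],[0,0,0],[0,0,0],[0,0,0],[0,0,0],[0,0,0],[0,0,0]], "yaw": [0,0,0,0,0,0,0,0,0,0]}}

```text
time: 24.05
ee_pos: [433.5, -21.3, 34.4]
tcp_rot: [0.0, 3.138, -0.001]
wrist_force: [-0.5, 0.4, -0.6]
opening: 0.751
```

Run:
```python
from h import *
im,T=look('v17.png',[(431.8,-21.2,0)])
```

```text
F [-0.5  0.4 -0.6] ee [433.5 -21.3  34.4] op 0.751 rv [ 0.000e+00  3.138e+00 -1.000e-03] t 24.05
```

View pics/v17.png

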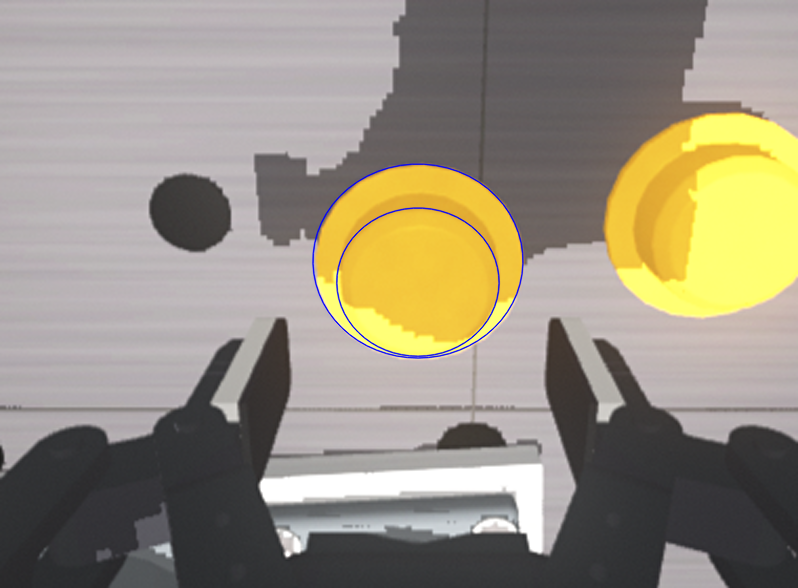

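Call:
{"op": "apply_moves", "data": {"delta_pos": [[0,0,2],[0,0,1.6],[0,0,0.5],[0,0,0],[0,0,0],[0,0,0],[0,0,0],[0,0,0]], "yaw": [0,0,0,0,0,0,0,0]}}

```text
time: 24.77
ee_pos: [432.8, -21.1, -7.4]
tcp_rot: [-0.0, 3.14, -0.001]
wrist_force: [0.4, 0.8, 0.1]
opening: 0.75
```

Call:
{"op": "apply_moves", "data": {"delta_pos": [[0,0,0],[0,0,0],[0,0,0],[0,0,0]], "yaw": [0,0,0,0], "grip": -0.5, "force": 60}}

```text
time: 25.1
ee_pos: [433.0, -21.1, -7.1]
tcp_rot: [-0.0, 3.139, -0.001]
wrist_force: [0.0, 1.1, 5.7]
opening: 0.545
```

Call:
{"op": "apply_moves", "data": {"delta_pos": [[0,0,-2],[0,0,-3],[0,0,-3],[0,0,-2],[0,0,0],[0,0,0],[0,0,0]], "yaw": [0,0,0,0,0,0,0]}}

```text
time: 25.68
ee_pos: [431.0, -20.7, 90.4]
tcp_rot: [0.0, -3.14, -0.001]
wrist_force: [-0.3, -0.5, -0.9]
opening: 0.55
```

Call:
{"op": "apply_moves", "data": {"delta_pos": [[-3.05,-2.39,0],[-3.05,-2.39,0],[-3.05,-2.39,0],[-3.05,-2.39,0],[-3.05,-2.39,0],[0,0,1],[0,0,1],[0,0,0],[0,0,0],[0,0,0]], "yaw": [0,0,0,0,0,0,0,0,0,0]}}

```text
time: 26.52
ee_pos: [583.0, -139.2, 71.4]
tcp_rot: [0.002, -3.14, -0.001]
wrist_force: [0.1, 0.1, -0.3]
opening: 0.547
```

Call:
{"op": "apply_moves", "data": {"delta_pos": [[0,0,0],[0,0,0],[0,0,0],[0,0,0],[0,0,0],[0,0,0]], "yaw": [0,0,0,0,0,0]}}

```text
time: 27.02
ee_pos: [584.5, -140.3, 71.9]
tcp_rot: [-0.0, 3.141, -0.0]
wrist_force: [0.2, 0.4, -1.0]
opening: 0.551
```

Run:
```python
from h import *
im,T=look('v18.png',[(*tcpT()[:2,3],tcpT()[2,3]+6.5)])
b=cv2.imread('pics/v18.png')
for i in range(4): circ(b,'wrist',seat(i),42,56,(0,255,0),T,np.array([80,110]),2.1)
cv2.imwrite('pics/v18.png',b)
```

```text
F [ 0.2  0.4 -1. ] ee [ 584.5 -140.3   71.9] op 0.551 rv [-0.     3.141 -0.   ] t 27.0167
```

View pics/v18.png

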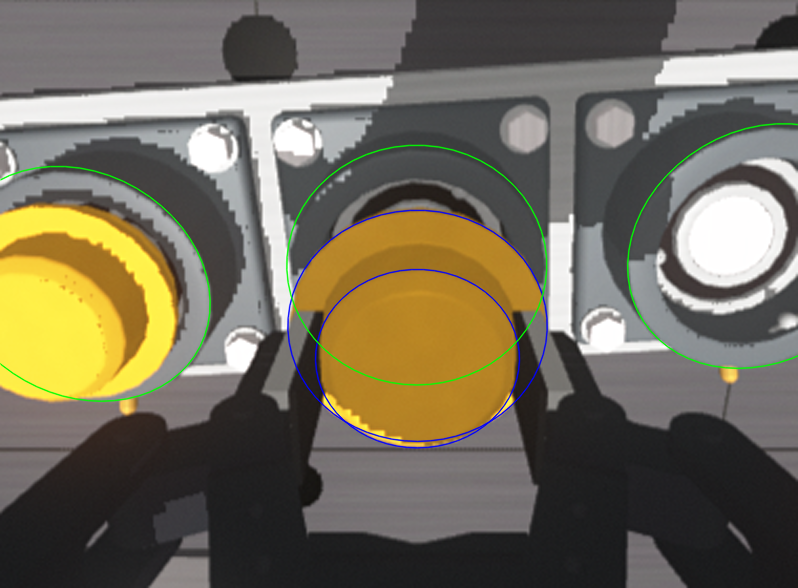

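Call:
{"op": "apply_moves", "data": {"delta_pos": [[0,0,1.5],[0,0,1.0],[0,0,0.2],[0,0,0.2],[0,0,0.1],[0,0,0],[0,0,0],[0,0,0],[0,0,0],[0,0,0]], "yaw": [0,0,0,0,0,0,0,0,0,0]}}

```text
time: 27.9
ee_pos: [584.8, -140.6, 42.1]
tcp_rot: [-0.0, 3.141, -0.001]
wrist_force: [1.1, -1.7, 0.7]
opening: 0.549
```

Call:
{"op": "apply_moves", "data": {"delta_pos": [[0,0,0.1],[0,0,0],[0,0,0],[0,0,0],[0,0,0]], "yaw": [0,0,0,0,0]}}

```text
time: 28.32
ee_pos: [585.2, -140.5, 41.4]
tcp_rot: [-0.0, 3.14, -0.001]
wrist_force: [3.0, -0.6, 4.6]
opening: 0.548
```

Call:
{"op": "apply_moves", "data": {"delta_pos": [[0,0,0],[0,0,0],[0,0,0],[0,0,0],[0,0,0]], "yaw": [0,0,0,0,0], "grip": 0.5}}

```text
time: 28.73
ee_pos: [583.5, -140.0, 39.7]
tcp_rot: [0.0, -3.14, -0.001]
wrist_force: [1.5, -0.4, 0.1]
opening: 0.748
```

Call:
{"op": "apply_moves", "data": {"delta_pos": [[0,0,-2],[0,0,-4],[0,0,-4],[0,0,0],[0,0,0],[0,0,0],[0,0,0],[0,0,0],[0,0,0]], "yaw": [0,0,0,0,0,0,0,0,0]}}

```text
time: 29.48
ee_pos: [583.2, -139.9, 138.6]
tcp_rot: [0.0, -3.138, -0.002]
wrist_force: [0.4, -0.5, 0.4]
opening: 0.749
```

Run:
```python
from h import *
im,T=look('v19.png',[(*seat(2),48.5),(*seat(1),48.5)])
im=ctrl.camera('top')
for e in yellow(im): print(np.round(e[0],1),np.round(e[1],1),bp('top',*e[0],17,T).round(1),bp('top',*e[0],66,T).round(1))
```

```text
F [ 0.4 -0.5  0.4] ee [ 583.2 -139.9  138.6] op 0.749 rv [ 0.000e+00 -3.138e+00 -2.000e-03] t 29.4833
[257.1 229.6] [21.4 22.4] [416.1  72.4  17. ] [408.6  70.5  66. ]
[364.4 166.6] [19.4 21.6] [ 604.7 -261.8   17. ] [ 591.3 -253.2   66. ]
[400.2 163.4] [20.7 21.6] [ 612.3 -373.    17. ] [ 598.6 -360.9   66. ]
```

View pics/v19.png

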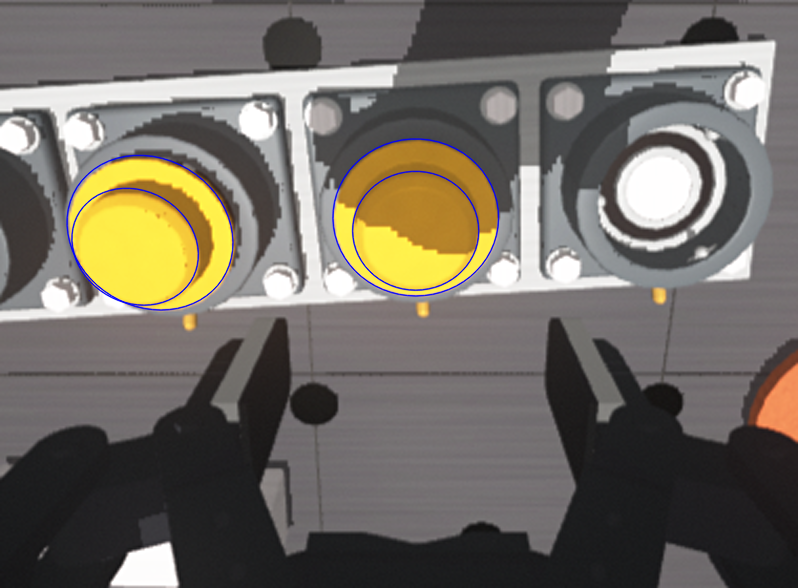

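Call:
{"op": "apply_moves", "data": {"delta_pos": [[2.41,3.04,0],[2.41,3.04,0],[2.41,3.04,0],[2.41,3.04,0],[2.41,3.04,0],[2.41,3.04,0],[2.41,3.04,0],[0,0,3.6],[0,0,3.6],[0,0,3.6]], "yaw": [0,0,0,0,0,0,0,0,0,0]}}

```text
time: 30.42
ee_pos: [416.3, 73.3, 32.4]
tcp_rot: [-0.004, 3.138, -0.0]
wrist_force: [0.2, 0.1, -0.2]
opening: 0.75
```

Call:
{"op": "apply_moves", "data": {"delta_pos": [[0,0,0],[0,0,0],[0,0,0],[0,0,0],[0,0,0],[0,0,0],[0,0,0]], "yaw": [0,0,0,0,0,0,0]}}

```text
time: 31.0
ee_pos: [417.3, 72.3, 34.4]
tcp_rot: [0.0, 3.138, 0.0]
wrist_force: [-0.6, -0.4, -0.1]
opening: 0.751
```

Run:
```python
from h import *
im,T=look('v20.png',[(415.7,72.4,0)])
```

```text
F [-0.6 -0.4 -0.1] ee [417.3  72.3  34.4] op 0.751 rv [0.    3.138 0.   ] t 31.0
```

View pics/v20.png

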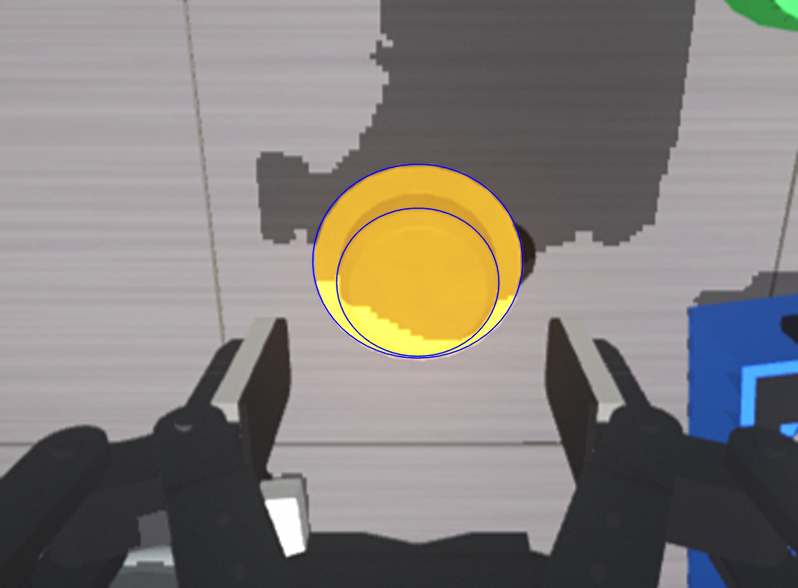

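Call:
{"op": "apply_moves", "data": {"delta_pos": [[0,0,2],[0,0,1.6],[0,0,0.5],[0,0,0],[0,0,0],[0,0,0],[0,0,0],[0,0,0]], "yaw": [0,0,0,0,0,0,0,0]}}

```text
time: 31.72
ee_pos: [416.6, 72.5, -7.3]
tcp_rot: [-0.0, 3.14, 0.0]
wrist_force: [-0.4, 0.8, 0.5]
opening: 0.752
```

Call:
{"op": "apply_moves", "data": {"delta_pos": [[0,0,0],[0,0,0],[0,0,0],[0,0,0]], "yaw": [0,0,0,0], "grip": -0.5, "force": 60}}

```text
time: 32.05
ee_pos: [416.7, 72.5, -7.1]
tcp_rot: [-0.0, 3.139, 0.0]
wrist_force: [-1.0, 0.3, 6.1]
opening: 0.55
```

Call:
{"op": "apply_moves", "data": {"delta_pos": [[0,0,-2],[0,0,-3],[0,0,-3],[0,0,-2],[0,0,0],[0,0,0],[0,0,0]], "yaw": [0,0,0,0,0,0,0]}}

```text
time: 32.63
ee_pos: [414.8, 72.4, 90.4]
tcp_rot: [0.0, -3.14, -0.0]
wrist_force: [-0.6, 0.1, -1.2]
opening: 0.548
```

Call:
{"op": "apply_moves", "data": {"delta_pos": [[-3.25,-2.06,0],[-3.25,-2.06,0],[-3.25,-2.06,0],[-3.25,-2.06,0],[-3.25,-2.06,0],[0,0,1],[0,0,1],[0,0,0],[0,0,0],[0,0,0]], "yaw": [0,0,0,0,0,0,0,0,0,0]}}

```text
time: 33.47
ee_pos: [576.6, -29.6, 71.2]
tcp_rot: [0.002, -3.14, -0.001]
wrist_force: [0.2, 0.3, 0.5]
opening: 0.548
```

Call:
{"op": "apply_moves", "data": {"delta_pos": [[0,0,0],[0,0,0],[0,0,0],[0,0,0],[0,0,0],[0,0,0]], "yaw": [0,0,0,0,0,0]}}

```text
time: 33.97
ee_pos: [578.3, -30.5, 71.9]
tcp_rot: [-0.0, 3.141, -0.0]
wrist_force: [0.3, -0.2, -1.3]
opening: 0.549
```

Run:
```python
from h import *
im,T=look('v21.png',[(*tcpT()[:2,3],tcpT()[2,3]+6.5)])
b=cv2.imread('pics/v21.png')
for i in range(4): circ(b,'wrist',seat(i),42,56,(0,255,0),T,np.array([80,110]),2.1)
cv2.imwrite('pics/v21.png',b)
```

```text
F [ 0.3 -0.2 -1.3] ee [578.3 -30.5  71.9] op 0.549 rv [-0.     3.141 -0.   ] t 33.9667
```

View pics/v21.png

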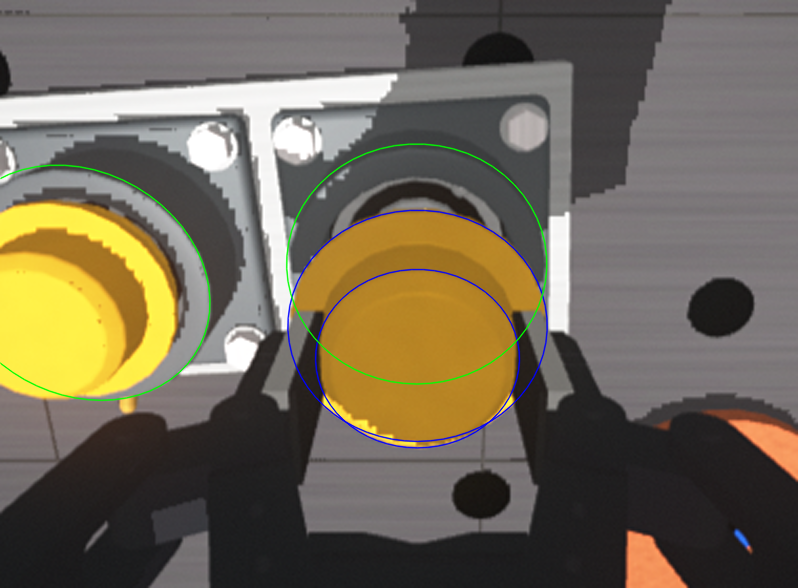

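Call:
{"op": "apply_moves", "data": {"delta_pos": [[0,0,1.5],[0,0,1.0],[0,0,0.2],[0,0,0.2],[0,0,0.1],[0,0,0],[0,0,0],[0,0,0],[0,0,0],[0,0,0]], "yaw": [0,0,0,0,0,0,0,0,0,0]}}

```text
time: 34.85
ee_pos: [578.3, -30.6, 41.9]
tcp_rot: [-0.0, 3.141, -0.0]
wrist_force: [0.4, -0.6, -0.0]
opening: 0.542
```

Call:
{"op": "apply_moves", "data": {"delta_pos": [[0,0,0],[0,0,0],[0,0,0],[0,0,0],[0,0,0]], "yaw": [0,0,0,0,0], "grip": 0.5}}

```text
time: 35.27
ee_pos: [578.0, -30.5, 41.6]
tcp_rot: [0.0, -3.141, -0.0]
wrist_force: [0.4, -0.1, -0.6]
opening: 0.749
```

Call:
{"op": "apply_moves", "data": {"delta_pos": [[0,0,-2],[0,0,-4],[0,0,-4],[0,0,0],[0,0,0],[0,0,0],[0,0,0],[0,0,0],[0,0,0]], "yaw": [0,0,0,0,0,0,0,0,0]}}

```text
time: 36.02
ee_pos: [577.0, -30.4, 139.7]
tcp_rot: [0.0, -3.138, -0.001]
wrist_force: [0.5, -0.1, 0.3]
opening: 0.751
```

Run:
```python
from h import *
im,T=look('v22.png',[(*seat(2),48.5),(*seat(3),48.5)])
im=ctrl.camera('top')
for e in yellow(im): print(np.round(e[0],1),np.round(e[1],1),bp('top',*e[0],17,T).round(1),bp('top',*e[0],66,T).round(1))
```

```text
F [ 0.5 -0.1  0.3] ee [577.  -30.4 139.7] op 0.751 rv [ 0.000e+00 -3.138e+00 -1.000e-03] t 36.0167
[327.1 169.6] [21.  21.8] [ 598. -146.   17.] [ 584.8 -141.1   66. ]
[363.6 166.4] [20.  21.8] [ 605.4 -259.2   17. ] [ 591.9 -250.7   66. ]
[400.2 163.5] [20.8 21.6] [ 612.2 -372.8   17. ] [ 598.5 -360.7   66. ]
```

View pics/v22.png

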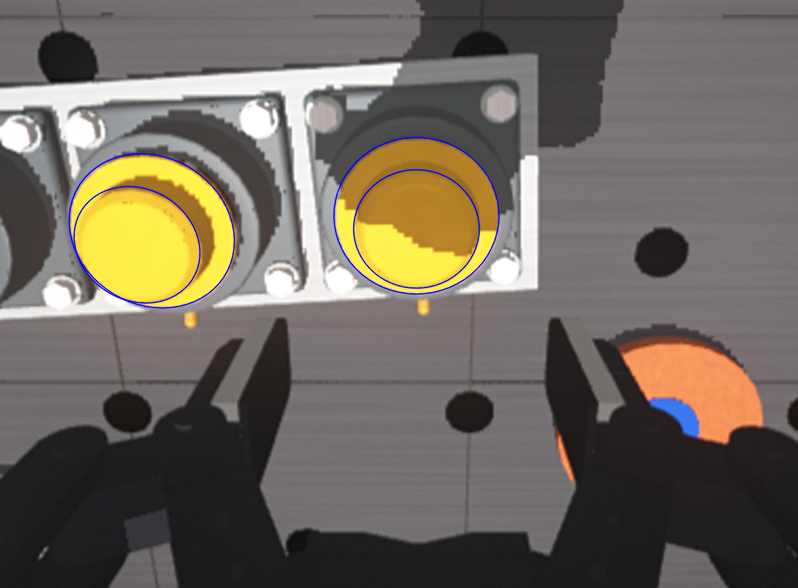

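Call:
{"op": "apply_moves", "data": {"delta_pos": [[3.6,0,-2],[3.6,0,-2],[3.6,0,-2],[0,3.9,0],[0,3.9,0],[0,3.9,0],[0,3.9,0],[0,3.9,0],[0,3.9,0],[0,3.9,0]], "yaw": [0,0,0,0,0,0,0,0,0,0]}}

```text
time: 36.95
ee_pos: [469.6, 244.3, 201.4]
tcp_rot: [0.0, -3.142, 0.0]
wrist_force: [0.2, 0.8, 0.3]
opening: 0.749
```

Call:
{"op": "apply_moves", "data": {"delta_pos": [[0,0,0],[0,0,0],[0,0,0],[0,0,0],[0,0,0],[0,0,0],[0,0,0]], "yaw": [0,0,0,0,0,0,0]}}

```text
time: 37.53
ee_pos: [470.4, 241.4, 201.8]
tcp_rot: [0.003, 3.141, 0.0]
wrist_force: [0.3, -0.3, 0.3]
opening: 0.751
```

Run:
```python
from h import *
im,T=look('v23.png'); np.save('T23.npy',T)
```

```text
F [ 0.3 -0.3  0.3] ee [470.4 241.4 201.8] op 0.751 rv [3.000e-03 3.141e+00 0.000e+00] t 37.5333
```

View pics/raw_v23.png

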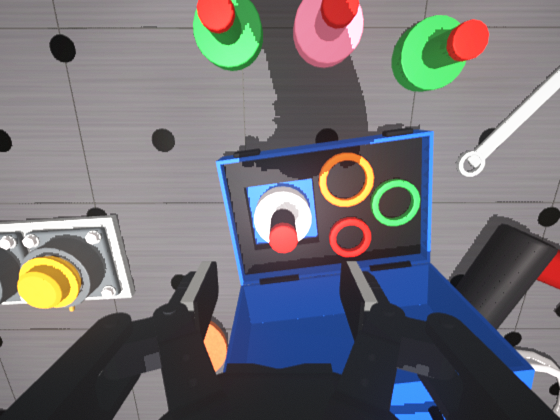

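```bash
cat > case.py <<'E'
from h import *
def ov(raw,T,C,th,S,lid,fn,off=(180,110),k=2.9,sz=(270,200),lz=None):
    im=cv2.imread(raw); off=np.array(off)
    b=cv2.resize(im[off[1]:off[1]+sz[1],off[0]:off[0]+sz[0]],None,fx=k,fy=k,interpolation=cv2.INTER_CUBIC)
    Rm=np.array([[np.cos(th),-np.sin(th)],[np.sin(th),np.cos(th)]])
    W=lambda x,y,z:np.r_[Rm@[x,y]+C,z]
    def poly(P,col,close=True): cv2.polylines(b,[np.round((np.array([pj('wrist',p,T) for p in P])-off+.5)*k*16-8).astype(np.int32)],close,col,1,cv2.LINE_AA,4)
    poly([W(80*a,120*c,40) for a,c in [(1,1),(1,-1),(-1,-1),(-1,1)]],(0,255,255))
    poly([W(42*a,-55+42*c,22) for a,c in [(1,1),(1,-1),(-1,-1),(-1,1)]],(0,255,0))
    def L(x,y,z): # lid frame: hinge at case x=80,z=40 ; rot about y by lid (up, away)
        c,s=np.cos(lid),np.sin(lid); return W(80+c*x+s*z, y, 40 - s*x + c*z)
    poly([L(-160,a*120,0) if i<2 else L(-160,a*120,62) for i,a in enumerate([1,-1,-1,1])],(255,0,255))
    poly([L(0,120,0),L(-160,120,0),L(-160,-120,0),L(0,-120,0)],(255,255,0),False)
    poly([L(-195,55,31),L(-195,-55,31)],(0,0,255),False)
    if S is not None:
        circ(b,'wrist',S,35,34,(0,0,255),T,off,k); circ(b,'wrist',S,15,94,(255,255,0),T,off,k)
    cv2.imwrite(fn,b)
E
python3 - <<'E'
from case import *
T=np.load('T23.npy')
for u,v,z in [(219,161,40),(431,131,40),(242,284,40),(430,263,40),(284,237,94),(283,215,34)]: print(bp('wrist',u,v,z,T).round(1))
ov('pics/raw_v23.png',T,np.array([497,295.5]),0.13,(509.5,242.5),1.57,'pics/ov23.png')
E
```

```text
[439.4 175.3  40. ]
[407.5 406.3  40. ]
[596.4 194.6  40. ]
[566.8 430.5  40. ]
[508.1 247.   94. ]
[505.1 246.9  34. ]
```

View pics/ov23.png

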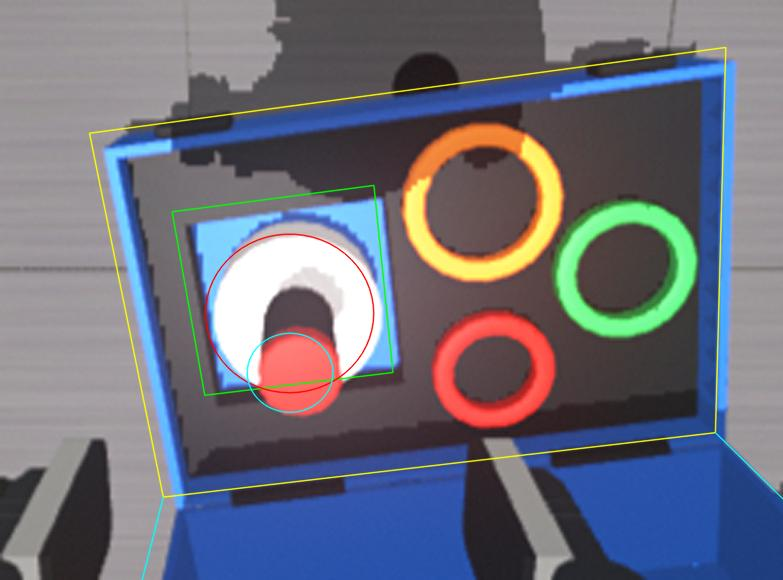

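Run:
```python
from case import *
T=np.load('T23.npy')
ov('pics/raw_v23.png',T,np.array([502,301]),0.13,(507,246.3),1.57,'pics/ov23.png')
ov('pics/raw_v23.png',T,np.array([502,301]),0.13,(507,246.3),1.57,'pics/ov23b.png',off=(0,0),k=1.42,sz=(560,420))
C=np.array([502,301]);th=.13; print(C-55*np.array([-np.sin(th),np.cos(th)]))
```

```text
[509.12987784 246.46409585]
```

View pics/ov23.png

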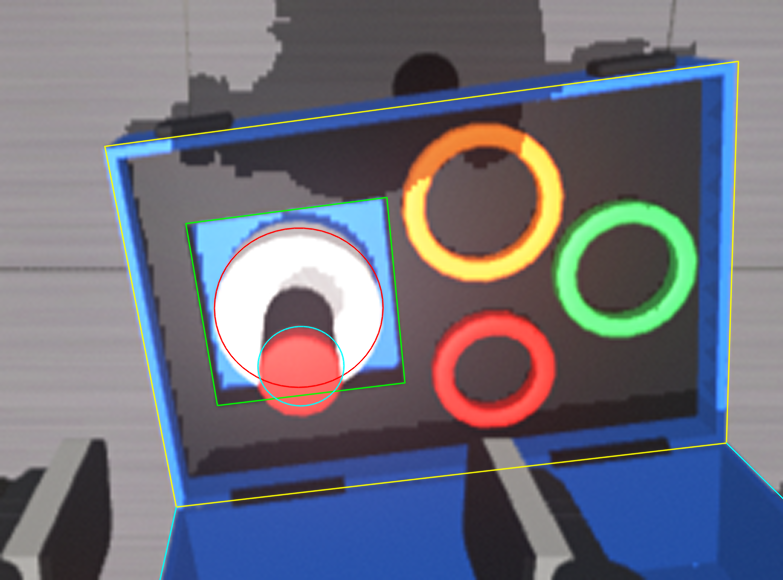

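View pics/ov23b.png

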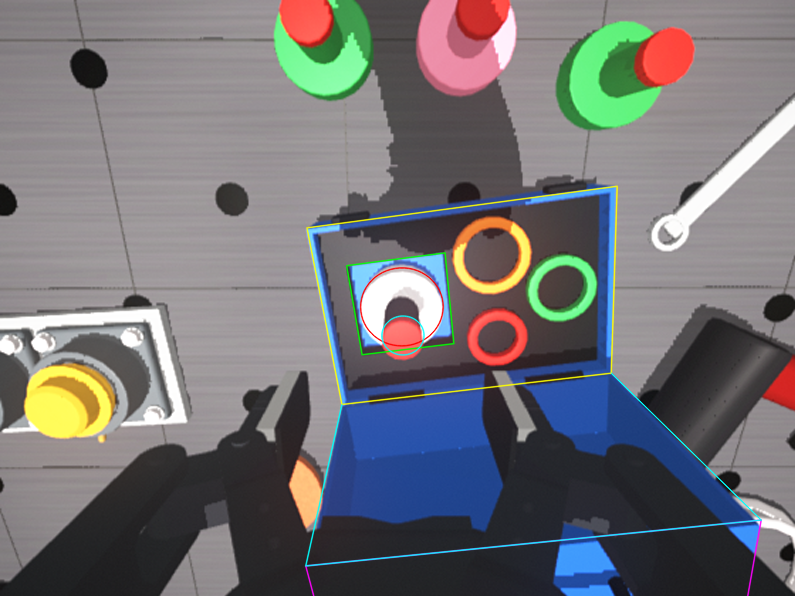

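Call:
{"op": "apply_moves", "data": {"delta_pos": [[-3.9,0.4,0],[0,0,0],[0,0,3],[0,0,3],[0,0,3],[0,0,0],[0,0,0],[0,0,0],[0,0,0],[0,0,0]], "yaw": [0,0,0,0,0,0,0,0,0,0]}}

```text
time: 38.42
ee_pos: [511.2, 247.1, 114.9]
tcp_rot: [-0.0, 3.136, 0.003]
wrist_force: [-0.3, 0.2, 0.4]
opening: 0.753
```

Call:
{"op": "apply_moves", "data": {"delta_pos": [[0,0,0],[0,0,0],[0,0,0],[0,0,0]], "yaw": [0,0,0,0]}}

```text
time: 38.75
ee_pos: [509.3, 246.5, 112.0]
tcp_rot: [-0.0, 3.141, 0.0]
wrist_force: [0.2, 0.6, -1.6]
opening: 0.75
```

Run:
```python
from case import *
im,T=look('v24.png'); np.save('T24.npy',T)
ov('pics/raw_v24.png',T,np.array([502,301]),0.13,(509.3,246.3),1.57,'pics/ov24.png',off=(100,100),k=2.2,sz=(350,260))
```

```text
F [ 0.2  0.6 -1.6] ee [509.3 246.5 112. ] op 0.75 rv [-0.     3.141  0.   ] t 38.75
```

View pics/ov24.png

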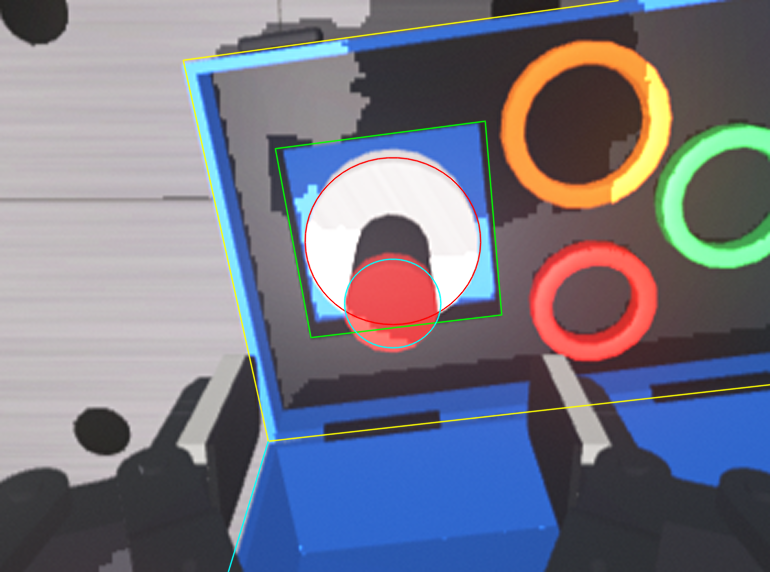

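Call:
{"op": "apply_moves", "data": {"delta_pos": [[0,0,3],[0,0,3],[0,0,2],[0,0,1.5],[0,0,0.6],[0,0,0],[0,0,0],[0,0,0],[0,0,0],[0,0,0]], "yaw": [0,0,0,0,0,0,0,0,0,0]}}

```text
time: 39.63
ee_pos: [510.3, 246.9, 12.2]
tcp_rot: [-0.0, 3.139, 0.002]
wrist_force: [0.6, 0.2, 0.3]
opening: 0.751
```

Call:
{"op": "apply_moves", "data": {"delta_pos": [[0,0,0],[0,0,0],[0,0,0],[0,0,0],[0,0,0],[0,0,0],[0,0,0],[0,0,0]], "yaw": [0,0,0,0,0,0,0,0], "grip": -0.9, "force": 100}}

```text
time: 40.3
ee_pos: [509.5, 246.4, 11.3]
tcp_rot: [-0.0, 3.141, -0.0]
wrist_force: [-1.5, -2.0, 6.2]
opening: 0.33
```

Run:
```python
from case import *
im,T=look('v25.png')
```

```text
F [-1.5 -2.   6.2] ee [509.5 246.4  11.3] op 0.33 rv [-0.     3.141 -0.   ] t 40.3
```

View pics/raw_v25.png

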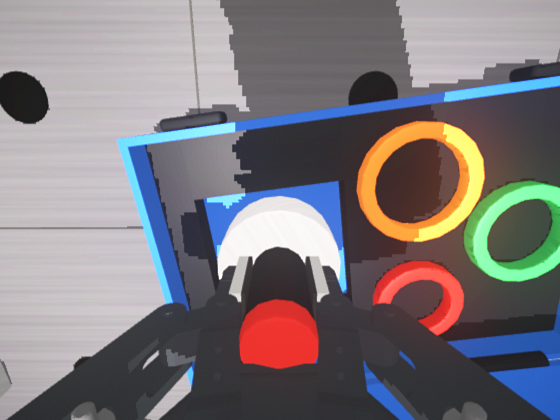

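Call:
{"op": "apply_moves", "data": {"delta_pos": [[0,0,-2],[0,0,-4],[0,0,-4],[0,0,-4],[0,0,0],[0,0,0],[0,0,0],[0,0,0]], "yaw": [0,0,0,0,0,0,0,0]}}

```text
time: 41.02
ee_pos: [506.9, 245.8, 146.7]
tcp_rot: [0.0, -3.135, 0.003]
wrist_force: [0.3, -0.3, -5.3]
opening: 0.333
```

Run:
```python
from case import *
im,T=look('v26.png')
```

```text
F [ 0.3 -0.3 -5.3] ee [506.9 245.8 146.7] op 0.333 rv [ 0.000e+00 -3.135e+00  3.000e-03] t 41.0167
```

View pics/raw_v26.png

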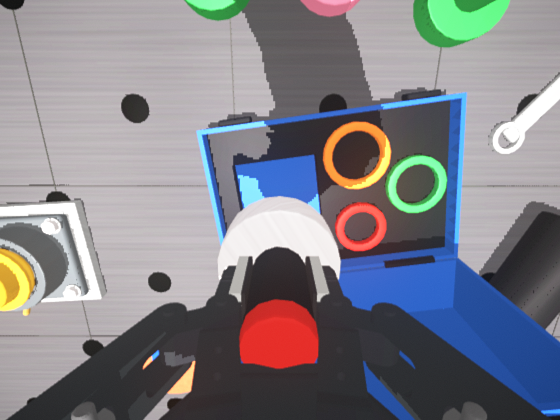

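Tool lifted (load about 4 N). Moving it over the nearest cover.

Call:
{"op": "apply_moves", "data": {"delta_pos": [[-0.86,-3.46,0],[-0.86,-3.46,0],[-0.86,-3.46,0],[-0.86,-3.46,0],[-0.86,-3.46,0],[-0.86,-3.46,0],[-0.86,-3.46,0],[-0.86,-3.46,0],[0,0,0],[0,0,0]], "yaw": [0,0,0,0,0,0,0,0,0,0]}}

```text
time: 41.9
ee_pos: [576.7, -32.2, 147.6]
tcp_rot: [-0.006, -3.137, -0.002]
wrist_force: [-0.3, 0.1, -4.3]
opening: 0.328
```

Call:
{"op": "apply_moves", "data": {"delta_pos": [[0,0,1.5],[0,0,1.5],[0,0,0],[0,0,0],[0,0,0],[0,0,0],[0,0,0],[0,0,0],[0,0,0]], "yaw": [0,0,0,0,0,0,0,0,0]}}

```text
time: 42.65
ee_pos: [578.4, -30.3, 121.4]
tcp_rot: [-0.001, 3.14, -0.0]
wrist_force: [1.1, 1.2, -4.1]
opening: 0.324
```

```bash
cat >> h.py <<'E'
def press_look(fn,i,dz=-7.3):
    T=tcpT(); im,T=look(fn); b=cv2.imread('pics/'+fn); o=np.array([80,110])
    print('seat',seat(i).round(1),'d',(seat(i)-T[:2,3]).round(1))
    circ(b,'wrist',T[:2,3],35,T[2,3]+dz+30,(0,0,255),T,o,2.1)
    circ(b,'wrist',T[:2,3],15,T[2,3]+dz+90,(255,255,0),T,o,2.1)
    for j in range(4): circ(b,'wrist',seat(j),42,56,(0,255,0),T,o,2.1)
    cv2.imwrite('pics/'+fn,b)
E
python3 - <<'E'
from h import *
press_look('v27.png',3)
im=shot('scene','s27.png'); cv2.imwrite('pics/s27c.png',cv2.resize(im[170:410,170:430,::-1],None,fx=2.5,fy=2.5,interpolation=cv2.INTER_CUBIC))
E
```

```text
F [ 1.1  1.2 -4.1] ee [578.4 -30.3 121.4] op 0.324 rv [-1.00e-03  3.14e+00 -0.00e+00] t 42.65
seat [578.1 -30.8] d [-0.3 -0.5]
```

View pics/v27.png

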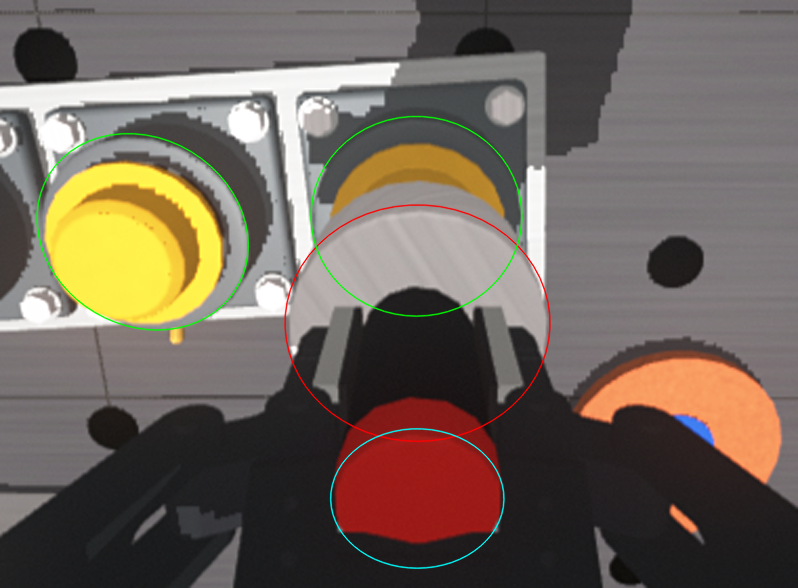

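View pics/s27c.png

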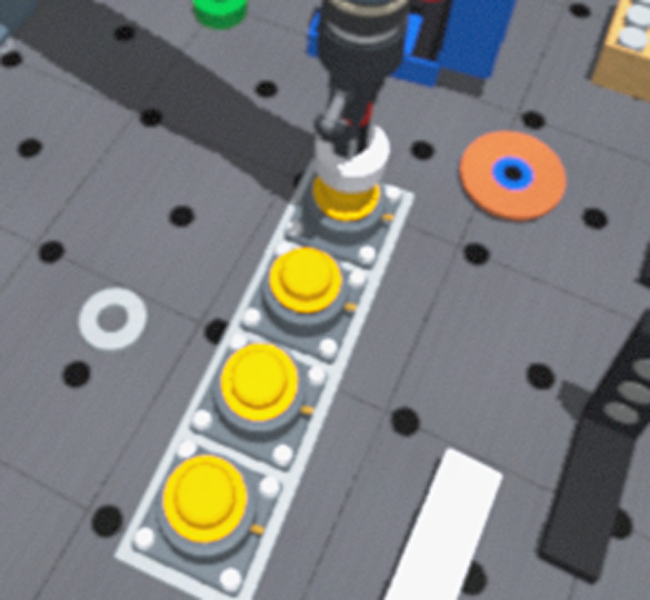

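Call:
{"op": "apply_moves", "data": {"delta_pos": [[0,0,1.5],[0,0,1.5],[0,0,0.7],[0,0,0.4],[0,0,0],[0,0,0],[0,0,0],[0,0,0],[0,0,0]], "yaw": [0,0,0,0,0,0,0,0,0]}}

```text
time: 43.5
ee_pos: [578.7, -30.5, 80.6]
tcp_rot: [-0.0, 3.14, -0.0]
wrist_force: [-0.8, 0.2, -4.2]
opening: 0.328
```

Call:
{"op": "apply_moves", "data": {"delta_pos": [[0,0,0.2],[0,0,0.2],[0,0,0],[0,0,0],[0,0,0],[0,0,0],[0,0,0]], "yaw": [0,0,0,0,0,0,0]}}

```text
time: 44.08
ee_pos: [578.0, -30.4, 75.7]
tcp_rot: [-0.0, 3.141, 0.0]
wrist_force: [-0.3, -0.0, -4.4]
opening: 0.33
```

Call:
{"op": "apply_moves", "data": {"delta_pos": [[0,0,0.2],[0,0,0],[0,0,0],[0,0,0],[0,0,0]], "yaw": [0,0,0,0,0]}}

```text
time: 44.5
ee_pos: [578.1, -30.4, 73.8]
tcp_rot: [-0.0, 3.141, -0.0]
wrist_force: [0.0, -1.0, -4.0]
opening: 0.325
```

Call:
{"op": "apply_moves", "data": {"delta_pos": [[0,0,0.2],[0,0,0],[0,0,0],[0,0,0]], "yaw": [0,0,0,0]}}

```text
time: 44.83
ee_pos: [578.6, -30.5, 72.8]
tcp_rot: [-0.0, 3.14, -0.001]
wrist_force: [-1.7, -0.3, 4.4]
opening: 0.33
```

Call:
{"op": "apply_moves", "data": {"delta_pos": [[0,0,0.2],[0,0,0],[0,0,0],[0,0,0]], "yaw": [0,0,0,0]}}

```text
time: 45.17
ee_pos: [576.6, -30.0, 67.7]
tcp_rot: [0.0, -3.138, -0.001]
wrist_force: [0.1, -0.1, -4.4]
opening: 0.326
```

Call:
{"op": "apply_moves", "data": {"delta_pos": [[0,0,0.2],[0,0,0],[0,0,0],[0,0,0]], "yaw": [0,0,0,0]}}

```text
time: 45.5
ee_pos: [577.7, -30.3, 67.4]
tcp_rot: [0.0, -3.141, -0.0]
wrist_force: [-0.4, 0.2, -0.7]
opening: 0.331
```

Call:
{"op": "apply_moves", "data": {"delta_pos": [[0,0,0.1],[0,0,0],[0,0,0],[0,0,0]], "yaw": [0,0,0,0]}}

```text
time: 45.83
ee_pos: [577.8, -30.3, 67.3]
tcp_rot: [-0.0, 3.142, -0.0]
wrist_force: [-5.2, 0.8, 5.2]
opening: 0.33
```

Call:
{"op": "apply_moves", "data": {"delta_pos": [[0,0,0.1],[0,0,0],[0,0,0],[0,0,0]], "yaw": [0,0,0,0]}}

```text
time: 46.17
ee_pos: [577.8, -30.3, 67.3]
tcp_rot: [-0.0, 3.141, -0.0]
wrist_force: [-6.1, 1.3, 7.9]
opening: 0.331
```

Call:
{"op": "apply_moves", "data": {"delta_pos": [[0,0,-1],[0,0,-2],[0,0,-2],[0,0,0],[0,0,0],[0,0,0],[0,0,0]], "yaw": [0,0,0,0,0,0,0]}}

```text
time: 46.75
ee_pos: [576.9, -30.2, 113.3]
tcp_rot: [0.0, -3.138, -0.001]
wrist_force: [-0.7, 0.4, -3.4]
opening: 0.332
```

Call:
{"op": "apply_moves", "data": {"delta_pos": [[-0.2,-2.75,0],[-0.2,-2.75,0],[-0.2,-2.75,0],[-0.1,-2.75,0],[0,0,0],[0,0,0],[0,0,0],[0,0,0],[0,0,0],[0,0,0]], "yaw": [0,0,0,0,0,0,0,0,0,0]}}

```text
time: 47.58
ee_pos: [585.0, -139.3, 115.5]
tcp_rot: [0.003, -3.141, -0.0]
wrist_force: [-0.1, 0.3, -5.1]
opening: 0.328
```

Run:
```python
from h import *
press_look('v28.png',2)
```

```text
F [-0.1  0.3 -5.1] ee [ 585.  -139.3  115.5] op 0.328 rv [ 3.000e-03 -3.141e+00 -0.000e+00] t 47.5833
seat [ 584.7 -140.6] d [-0.3 -1.3]
```

View pics/v28.png

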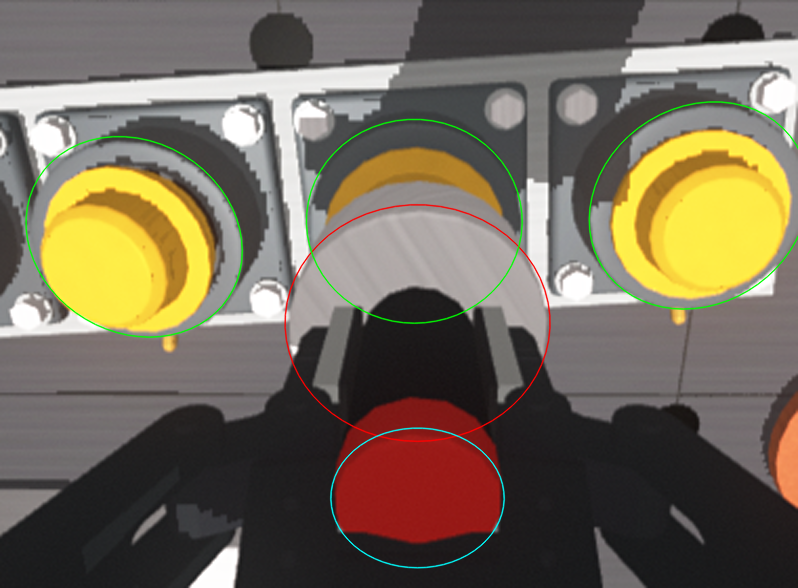

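Call:
{"op": "apply_moves", "data": {"delta_pos": [[0,0,1.5],[0,0,1.3],[0,0,0.7],[0,0,0.3],[0,0,0],[0,0,0],[0,0,0],[0,0,0],[0,0,0]], "yaw": [0,0,0,0,0,0,0,0,0]}}

```text
time: 48.38
ee_pos: [585.6, -140.6, 78.6]
tcp_rot: [-0.0, 3.14, -0.001]
wrist_force: [-0.8, -0.4, -4.9]
opening: 0.331
```

Call:
{"op": "apply_moves", "data": {"delta_pos": [[0,0,0.2],[0,0,0.2],[0,0,0],[0,0,0],[0,0,0],[0,0,0]], "yaw": [0,0,0,0,0,0]}}

```text
time: 48.88
ee_pos: [585.1, -140.4, 73.7]
tcp_rot: [-0.0, 3.141, -0.0]
wrist_force: [0.4, -0.2, -3.2]
opening: 0.332
```

Call:
{"op": "apply_moves", "data": {"delta_pos": [[0,0,0.2],[0,0,0],[0,0,0],[0,0,0]], "yaw": [0,0,0,0]}}

```text
time: 49.22
ee_pos: [585.6, -140.6, 73.0]
tcp_rot: [-0.0, 3.14, -0.001]
wrist_force: [-1.7, -0.0, 4.4]
opening: 0.33
```

Call:
{"op": "apply_moves", "data": {"delta_pos": [[0,0,0.2],[0,0,0],[0,0,0],[0,0,0]], "yaw": [0,0,0,0]}}

```text
time: 49.55
ee_pos: [583.7, -139.8, 67.5]
tcp_rot: [0.0, -3.138, -0.002]
wrist_force: [0.6, -0.2, -4.8]
opening: 0.331
```

Call:
{"op": "apply_moves", "data": {"delta_pos": [[0,0,0.2],[0,0,0],[0,0,0],[0,0,0],[0,0,0]], "yaw": [0,0,0,0,0]}}

```text
time: 49.97
ee_pos: [584.8, -140.2, 67.4]
tcp_rot: [0.0, -3.141, -0.0]
wrist_force: [-1.1, 1.5, -2.0]
opening: 0.327
```

Call:
{"op": "apply_moves", "data": {"delta_pos": [[0,0,0.2],[0,0,0],[0,0,0],[0,0,0],[0,0,0]], "yaw": [0,0,0,0,0]}}

```text
time: 50.38
ee_pos: [584.9, -140.3, 67.3]
tcp_rot: [-0.0, 3.141, -0.0]
wrist_force: [-4.9, 1.5, 5.7]
opening: 0.329
```

Call:
{"op": "apply_moves", "data": {"delta_pos": [[0,0,-1],[0,0,-2],[0,0,-2],[0,0,0],[0,0,0],[0,0,0],[0,0,0]], "yaw": [0,0,0,0,0,0,0]}}

```text
time: 50.97
ee_pos: [583.9, -140.0, 113.4]
tcp_rot: [0.0, -3.139, -0.002]
wrist_force: [0.0, 0.9, -4.1]
opening: 0.328
```

Call:
{"op": "apply_moves", "data": {"delta_pos": [[-0.2,-2.75,0],[-0.2,-2.75,0],[-0.2,-2.75,0],[-0.1,-2.75,0],[0,0,0],[0,0,0],[0,0,0],[0,0,0],[0,0,0],[0,0,0]], "yaw": [0,0,0,0,0,0,0,0,0,0]}}

```text
time: 51.8
ee_pos: [592.0, -249.2, 115.5]
tcp_rot: [0.002, -3.141, -0.0]
wrist_force: [0.3, -0.2, -4.1]
opening: 0.329
```

Run:
```python
from h import *
press_look('v29.png',1)
```

```text
F [ 0.3 -0.2 -4.1] ee [ 592.  -249.2  115.5] op 0.329 rv [ 2.000e-03 -3.141e+00 -0.000e+00] t 51.8
seat [ 591.3 -250.4] d [-0.7 -1.2]
```

View pics/v29.png

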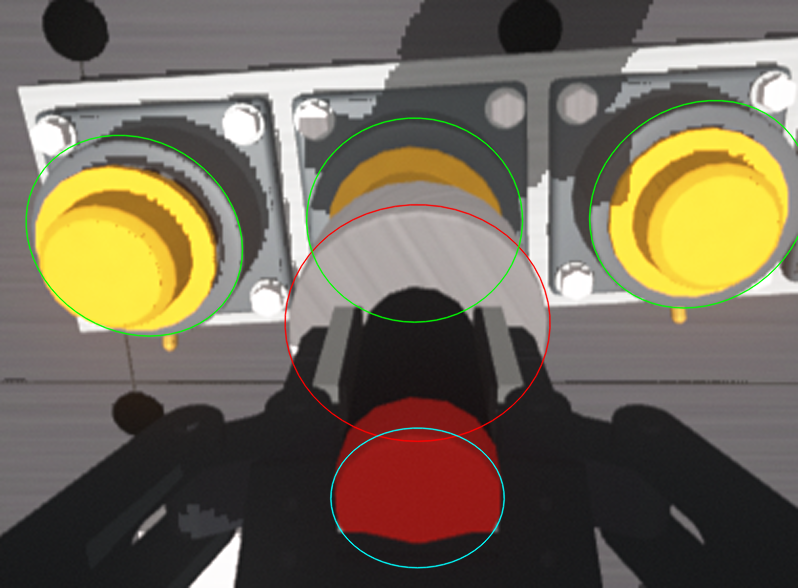

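Call:
{"op": "apply_moves", "data": {"delta_pos": [[0,0,1.5],[0,0,1.3],[0,0,0.7],[0,0,0.3],[0,0,0],[0,0,0],[0,0,0],[0,0,0],[0,0,0]], "yaw": [0,0,0,0,0,0,0,0,0]}}

```text
time: 52.6
ee_pos: [592.4, -250.6, 78.3]
tcp_rot: [-0.0, 3.141, -0.001]
wrist_force: [0.9, -0.5, -3.9]
opening: 0.328
```

Call:
{"op": "apply_moves", "data": {"delta_pos": [[0,0,0.2],[0,0,0.2],[0,0,0],[0,0,0],[0,0,0],[0,0,0]], "yaw": [0,0,0,0,0,0]}}

```text
time: 53.1
ee_pos: [592.1, -250.6, 73.7]
tcp_rot: [-0.0, 3.141, -0.001]
wrist_force: [0.8, 0.9, -2.4]
opening: 0.329
```

Call:
{"op": "apply_moves", "data": {"delta_pos": [[0,0,0.2],[0,0,0],[0,0,0],[0,0,0]], "yaw": [0,0,0,0]}}

```text
time: 53.43
ee_pos: [592.6, -250.5, 72.8]
tcp_rot: [-0.001, 3.14, -0.001]
wrist_force: [-1.6, 1.1, 5.1]
opening: 0.33
```

Call:
{"op": "apply_moves", "data": {"delta_pos": [[0,0,0.2],[0,0,0],[0,0,0],[0,0,0]], "yaw": [0,0,0,0]}}

```text
time: 53.77
ee_pos: [590.9, -249.9, 67.6]
tcp_rot: [0.0, -3.139, -0.002]
wrist_force: [0.8, 0.4, -4.5]
opening: 0.326
```

Call:
{"op": "apply_moves", "data": {"delta_pos": [[0,0,0.2],[0,0,0],[0,0,0],[0,0,0],[0,0,0]], "yaw": [0,0,0,0,0]}}

```text
time: 54.18
ee_pos: [591.8, -250.3, 67.4]
tcp_rot: [0.0, -3.141, -0.0]
wrist_force: [-1.9, 0.9, -0.6]
opening: 0.331
```

Call:
{"op": "apply_moves", "data": {"delta_pos": [[0,0,0.2],[0,0,0],[0,0,0],[0,0,0],[0,0,0]], "yaw": [0,0,0,0,0]}}

```text
time: 54.6
ee_pos: [591.9, -250.3, 67.3]
tcp_rot: [-0.0, 3.141, -0.001]
wrist_force: [-4.6, 2.1, 5.5]
opening: 0.328
```

Call:
{"op": "apply_moves", "data": {"delta_pos": [[0,0,-1],[0,0,-2],[0,0,-2],[0,0,0],[0,0,0],[0,0,0],[0,0,0]], "yaw": [0,0,0,0,0,0,0]}}

```text
time: 55.18
ee_pos: [591.1, -249.8, 113.3]
tcp_rot: [0.0, -3.139, -0.003]
wrist_force: [-0.4, -0.6, -4.6]
opening: 0.328
```

Call:
{"op": "apply_moves", "data": {"delta_pos": [[-0.2,-2.75,0],[-0.2,-2.75,0],[-0.1,-2.75,0],[-0.1,-2.75,0],[0,0,0],[0,0,0],[0,0,0],[0,0,0],[0,0,0],[0,0,0]], "yaw": [0,0,0,0,0,0,0,0,0,0]}}

```text
time: 56.02
ee_pos: [598.2, -359.2, 115.7]
tcp_rot: [0.002, -3.142, -0.0]
wrist_force: [-0.7, 0.9, -4.6]
opening: 0.328
```

Run:
```python
from h import *
press_look('v30.png',0)
```

```text
F [-0.7  0.9 -4.6] ee [ 598.2 -359.2  115.7] op 0.328 rv [ 2.000e-03 -3.142e+00 -0.000e+00] t 56.0167
seat [ 597.9 -360.2] d [-0.3 -1. ]
```

View pics/v30.png

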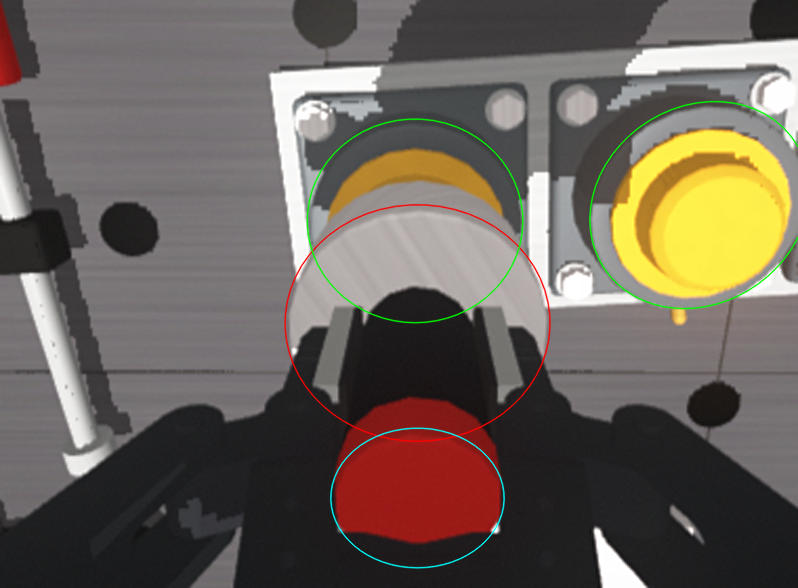

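Call:
{"op": "apply_moves", "data": {"delta_pos": [[0,0,1.5],[0,0,1.3],[0,0,0.7],[0,0,0.3],[0,0,0],[0,0,0],[0,0,0],[0,0,0],[0,0,0]], "yaw": [0,0,0,0,0,0,0,0,0]}}

```text
time: 56.82
ee_pos: [598.5, -360.7, 78.7]
tcp_rot: [-0.0, 3.14, -0.002]
wrist_force: [-0.8, -0.0, -4.9]
opening: 0.332
```

Call:
{"op": "apply_moves", "data": {"delta_pos": [[0,0,0.2],[0,0,0.2],[0,0,0],[0,0,0],[0,0,0],[0,0,0]], "yaw": [0,0,0,0,0,0]}}

```text
time: 57.32
ee_pos: [598.1, -360.4, 73.8]
tcp_rot: [-0.0, 3.141, -0.0]
wrist_force: [0.6, -0.4, -3.2]
opening: 0.327
```

Call:
{"op": "apply_moves", "data": {"delta_pos": [[0,0,0.2],[0,0,0],[0,0,0],[0,0,0]], "yaw": [0,0,0,0]}}

```text
time: 57.65
ee_pos: [598.5, -360.6, 73.1]
tcp_rot: [-0.001, 3.14, -0.002]
wrist_force: [-0.6, 1.5, 3.6]
opening: 0.327
```

Call:
{"op": "apply_moves", "data": {"delta_pos": [[0,0,0.2],[0,0,0],[0,0,0],[0,0,0]], "yaw": [0,0,0,0]}}

```text
time: 57.98
ee_pos: [597.1, -359.7, 67.5]
tcp_rot: [0.0, -3.139, -0.003]
wrist_force: [0.5, 0.2, -3.1]
opening: 0.325
```

Call:
{"op": "apply_moves", "data": {"delta_pos": [[0,0,0.2],[0,0,0],[0,0,0],[0,0,0],[0,0,0]], "yaw": [0,0,0,0,0]}}

```text
time: 58.4
ee_pos: [597.8, -360.2, 67.4]
tcp_rot: [0.0, -3.141, -0.0]
wrist_force: [-2.2, 1.0, -0.8]
opening: 0.329
```

Call:
{"op": "apply_moves", "data": {"delta_pos": [[0,0,0.2],[0,0,0],[0,0,0],[0,0,0],[0,0,0]], "yaw": [0,0,0,0,0]}}

```text
time: 58.82
ee_pos: [597.9, -360.3, 67.3]
tcp_rot: [-0.0, 3.141, -0.001]
wrist_force: [-4.1, 2.3, 5.0]
opening: 0.328
```

Call:
{"op": "apply_moves", "data": {"delta_pos": [[0,0,-1],[0,0,-3],[0,0,-3],[0,0,-2],[0.56,3.79,0],[0.56,3.79,0],[0.56,3.79,0],[0.56,3.79,0],[0.56,3.79,0],[0.56,3.79,0]], "yaw": [0,0,0,0,0,0,0,0,0,0]}}

```text
time: 59.65
ee_pos: [564.4, -131.4, 155.1]
tcp_rot: [0.0, 3.141, 0.0]
wrist_force: [0.2, 0.5, -3.8]
opening: 0.332
```

Call:
{"op": "apply_moves", "data": {"delta_pos": [[0.56,3.79,0],[0.56,3.79,0],[0.56,3.79,0],[0.56,3.79,0],[0.56,3.79,0],[0.56,3.79,0],[0.56,3.79,0],[0.56,3.79,0],[0.56,3.79,0],[0.56,3.79,0]], "yaw": [0,0,0,0,0,0,0,0,0,0]}}

```text
time: 60.48
ee_pos: [508.3, 248.2, 155.4]
tcp_rot: [-0.0, 3.14, 0.001]
wrist_force: [0.3, -0.3, -4.3]
opening: 0.331
```

Call:
{"op": "apply_moves", "data": {"delta_pos": [[0,0,0],[0,0,0],[0,0,0],[0,0,0],[0,0,0],[0,0,0],[0,0,0],[0,0,0]], "yaw": [0,0,0,0,0,0,0,0]}}

```text
time: 61.15
ee_pos: [508.6, 245.3, 155.7]
tcp_rot: [0.002, 3.141, 0.0]
wrist_force: [-0.1, 0.5, -4.5]
opening: 0.325
```

Run:
```python
from case import *
im,T=look('v31.png'); 
ov('pics/raw_v31.png',T,np.array([502,301]),0.13,None,1.57,'pics/ov31.png',off=(100,100),k=2.2,sz=(350,280))
im=shot('scene','s31.png'); cv2.imwrite('pics/s31c.png',cv2.resize(im[210:420,190:370,::-1],None,fx=2.8,fy=2.8,interpolation=cv2.INTER_CUBIC))
t=shot('top','t31.png')
for e in yellow(t): print(np.round(e[0],1),np.round(e[1],1),bp('top',*e[0],60).round(1))
print([seat(i).round(1) for i in range(4)])
```

```text
F [-0.1  0.5 -4.5] ee [508.6 245.3 155.7] op 0.325 rv [2.000e-03 3.141e+00 0.000e+00] t 61.15
[290.5 172.6] [21.  21.5] [579.6 -31.8  60. ]
[327.4 169.7] [20.8 21.5] [ 585.9 -142.7   60. ]
[363.5 166.8] [20.5 21.7] [ 592.5 -251.3   60. ]
[399.8 163.5] [20.5 21.7] [ 600.2 -361.    60. ]
[array([ 597.9, -360.2]), array([ 591.3, -250.4]), array([ 584.7, -140.6]), array([578.1, -30.8])]
```

View pics/ov31.png

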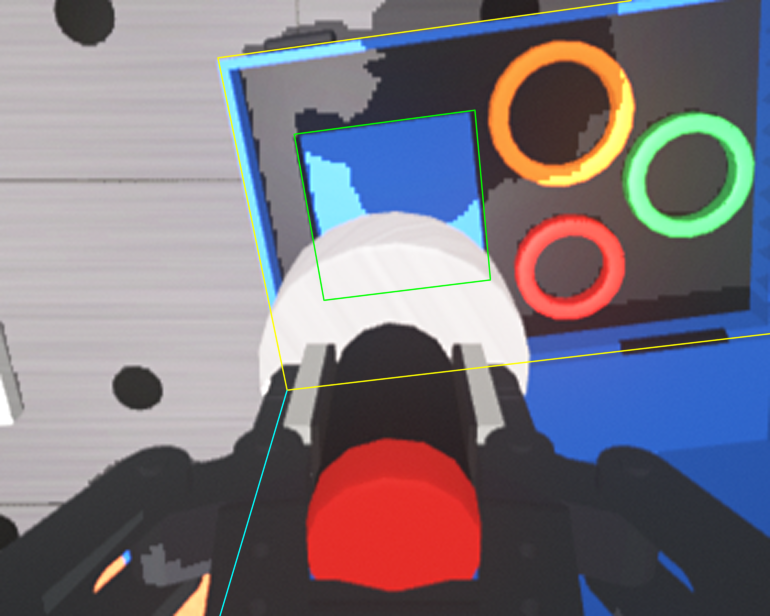

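View pics/s31c.png

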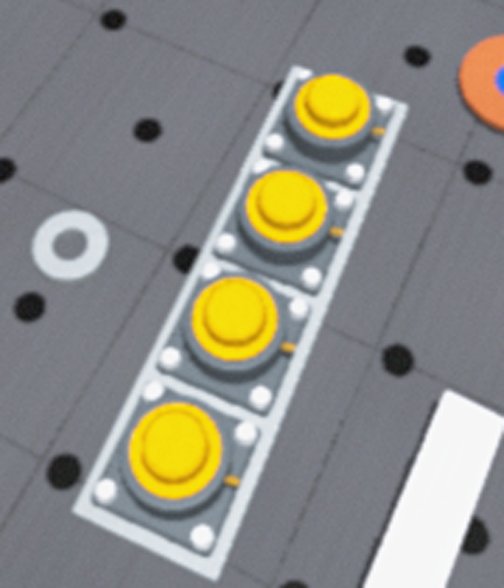

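Call:
{"op": "apply_moves", "data": {"delta_pos": [[0,0,3],[0,0,3],[0,0,3],[0,0,2],[0,0,0],[0,0,0],[0,0,0],[0,0,0],[0,0,0],[0,0,0]], "yaw": [0,0,0,0,0,0,0,0,0,0]}}

```text
time: 62.13
ee_pos: [509.8, 246.6, 47.7]
tcp_rot: [-0.0, 3.138, 0.002]
wrist_force: [-0.7, 0.3, -3.7]
opening: 0.33
```

Run:
```python
from case import *
im,T=look('v32.png'); 
ov('pics/raw_v32.png',T,np.array([502,301]),0.13,T[:2,3],1.57,'pics/ov32.png',off=(100,100),k=2.2,sz=(350,280))
```

```text
F [-0.7  0.3 -3.7] ee [509.8 246.6  47.7] op 0.33 rv [-0.000e+00  3.138e+00  2.000e-03] t 62.1333
```

View pics/ov32.png

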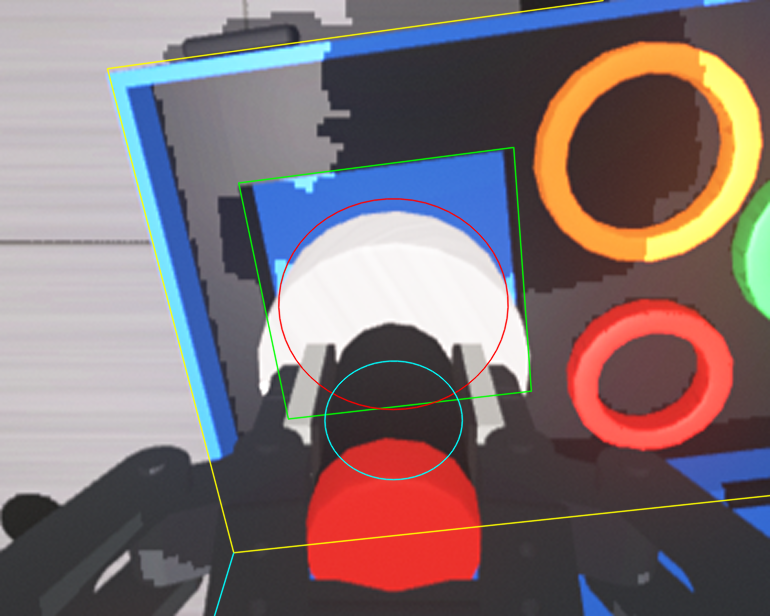

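Call:
{"op": "apply_moves", "data": {"delta_pos": [[0,0,1.2],[0,0,1.2],[0,0,0.7],[0,0,0],[0,0,0],[0,0,0],[0,0,0],[0,0,0]], "yaw": [0,0,0,0,0,0,0,0]}}

```text
time: 62.85
ee_pos: [508.3, 246.0, 14.6]
tcp_rot: [0.0, -3.142, 0.0]
wrist_force: [-0.1, 0.3, -4.8]
opening: 0.331
```

Call:
{"op": "apply_moves", "data": {"delta_pos": [[0,0,0.2],[0,0,0],[0,0,0],[0,0,0],[0,0,0]], "yaw": [0,0,0,0,0]}}

```text
time: 63.27
ee_pos: [508.3, 246.1, 12.7]
tcp_rot: [-0.0, 3.142, 0.0]
wrist_force: [0.1, -0.1, -4.0]
opening: 0.327
```

Call:
{"op": "apply_moves", "data": {"delta_pos": [[0,0,0.2],[0,0,0],[0,0,0],[0,0,0],[0,0,0]], "yaw": [0,0,0,0,0]}}

```text
time: 63.68
ee_pos: [508.9, 246.3, 11.4]
tcp_rot: [-0.0, 3.14, 0.001]
wrist_force: [0.5, -0.5, 0.5]
opening: 0.325
```

Call:
{"op": "apply_moves", "data": {"delta_pos": [[0,0,0],[0,0,0],[0,0,0],[0,0,0],[0,0,0],[0,0,0]], "yaw": [0,0,0,0,0,0], "grip": 0.4}}

```text
time: 64.18
ee_pos: [508.4, 246.0, 10.6]
tcp_rot: [-0.0, 3.141, -0.0]
wrist_force: [1.1, 0.4, 0.7]
opening: 0.697
```

Call:
{"op": "apply_moves", "data": {"delta_pos": [[0,0,-1],[0,0,-3],[0,0,-4],[0,0,-4],[0,0,-4],[0,0,0],[0,0,0],[0,0,0],[0,0,0],[0,0,0]], "yaw": [0,0,0,0,0,0,0,0,0,0]}}

```text
time: 65.02
ee_pos: [507.0, 245.6, 168.4]
tcp_rot: [0.0, -3.138, 0.002]
wrist_force: [-0.2, -0.2, -0.0]
opening: 0.703
```

Run:
```python
from case import *
im,T=look('v33.png'); 
ov('pics/raw_v33.png',T,np.array([502,301]),0.13,(508.6,246.3),1.57,'pics/ov33.png',off=(100,100),k=2.2,sz=(350,280))
shot('scene','s33.png'); shot('top','t33.png')
```

```text
F [-0.2 -0.2 -0. ] ee [507.  245.6 168.4] op 0.703 rv [ 0.000e+00 -3.138e+00  2.000e-03] t 65.0167
```

View pics/ov33.png

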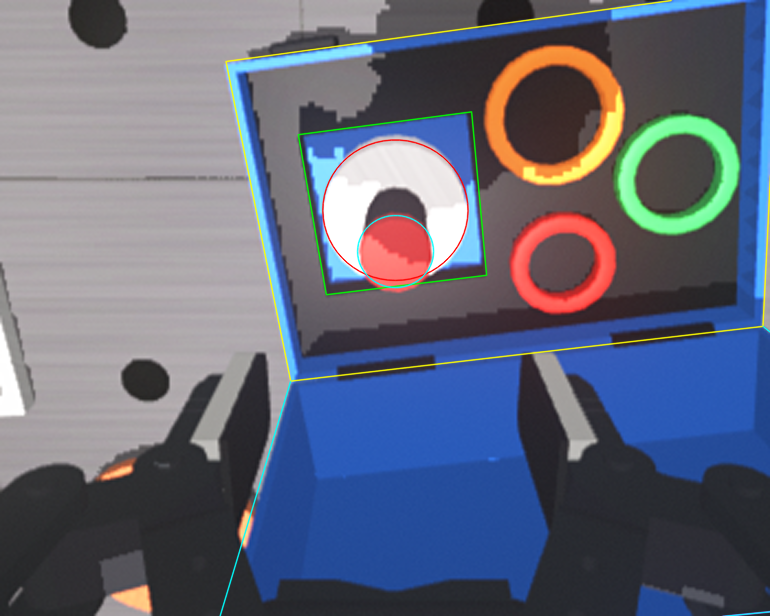

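View pics/s33.png

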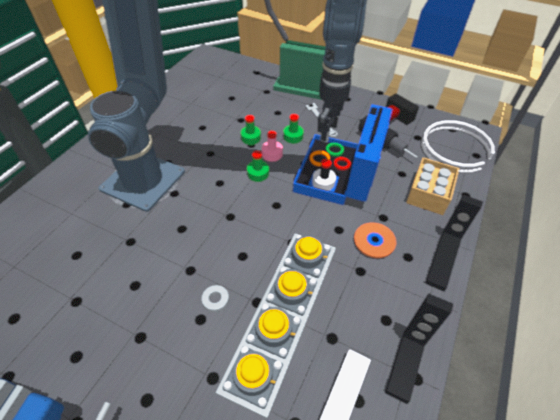

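Run:
```python
from case import *
im=cv2.imread('pics/t31.png'); off=np.array([110,120]);k=5
b=cv2.resize(im[120:240,110:260],None,fx=k,fy=k,interpolation=cv2.INTER_CUBIC)
C=np.array([502,301]);th=.13
Rm=np.array([[np.cos(th),-np.sin(th)],[np.sin(th),np.cos(th)]])
def L(x,y,z,lid):
    c,s=np.cos(lid),np.sin(lid); return np.r_[Rm@[80+c*x+s*z,y]+C,40-s*x+c*z]
def poly(P,col): cv2.polylines(b,[np.round((np.array([pj('top',p) for p in P])-off+.5)*k*16-8).astype(np.int32)],True,col,1,cv2.LINE_AA,4)
for lid,col in [(1.57,(0,255,255)),(1.7,(0,255,0))]:
    poly([L(-160,120,0,lid),L(-160,-120,0,lid),L(-160,-120,62,lid),L(-160,120,62,lid)],col); poly([L(-195,55,31,lid),L(-195,-55,31,lid)],col)
    print(lid,L(-195,0,31,lid).round(1))
cv2.imwrite('pics/ovt.png',b)
```

```text
1.57 [611.9 315.4 235. ]
1.7 [636.7 318.6 229.4]
```

View pics/ovt.png

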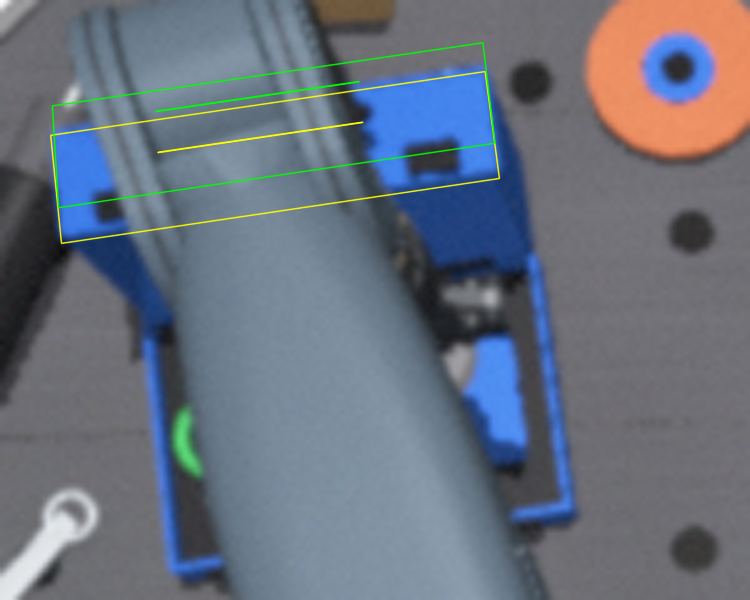

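Call:
{"op": "apply_moves", "data": {"delta_pos": [[0,0,-3],[0,0,-3],[0,0,-3],[0,0,0],[0,0,0],[0,0,0],[0,0,0],[0,0,0],[0,0,0],[0,0,0]], "yaw": [0,0,0.12,0.12,0.12,0.12,0.12,0.12,0.12,0.12], "grip": -0.1, "force": 30}}

```text
time: 66.0
ee_pos: [508.0, 245.9, 259.8]
tcp_rot: [-1.458, -2.781, 0.002]
wrist_force: [0.5, -0.2, -0.9]
opening: 0.447
```

Call:
{"op": "apply_moves", "data": {"delta_pos": [[0,0,0],[0,0,0],[0,0,0],[0,0,0],[0,0,0],[0,0,0],[0,0,0],[0,0,0],[0,0,0],[0,0,0]], "yaw": [0.12,0.12,0.12,0.12,0,0,0,0,0,0]}}

```text
time: 66.83
ee_pos: [508.3, 246.0, 260.6]
tcp_rot: [2.07, 2.363, -0.0]
wrist_force: [0.2, -0.5, 0.0]
opening: 0.45
```

Call:
{"op": "apply_moves", "data": {"delta_pos": [[1.38,2.8,0],[1.38,2.8,0],[1.38,2.8,0],[1.38,2.8,0],[0,0,0],[0,0,0],[0,0,0],[0,0,0],[0,0,0],[0,0,0]], "yaw": [0,0,0,0,0,0,0,0,0,0]}}

```text
time: 67.67
ee_pos: [611.4, 315.0, 263.5]
tcp_rot: [2.07, 2.361, 0.005]
wrist_force: [-0.6, 0.6, 0.5]
opening: 0.454
```

Run:
```python
from case import *
im,T=look('v34.png'); 
ov('pics/raw_v34.png',T,np.array([502,301]),0.13,None,1.57,'pics/ov34.png',off=(0,0),k=1.42,sz=(560,420))
```

```text
F [-0.6  0.6  0.5] ee [611.4 315.  263.5] op 0.454 rv [2.07  2.361 0.005] t 67.6667
```

View pics/ov34.png

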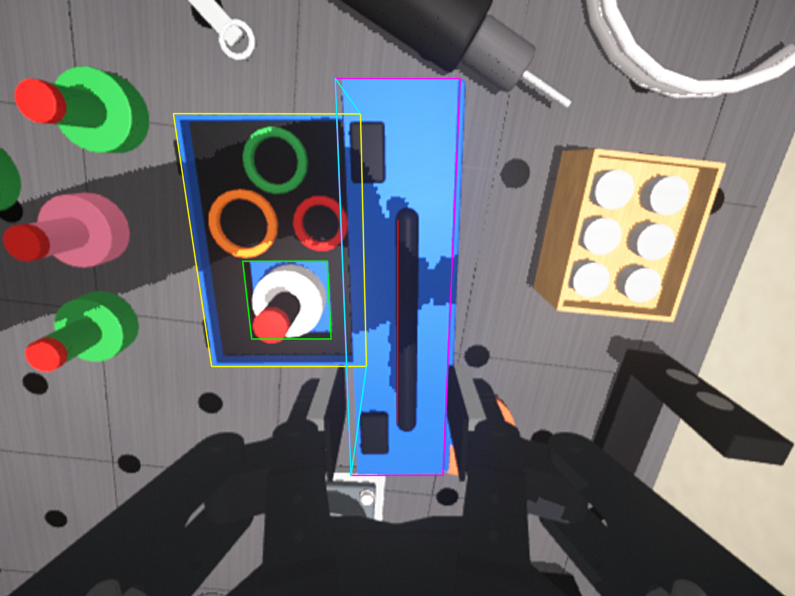

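Call:
{"op": "apply_moves", "data": {"delta_pos": [[0,0.5,0],[0,0,2.5],[0,0,2.5],[0,0,1.2],[0,0,0],[0,0,0],[0,0,0],[0,0,0],[0,0,0],[0,0,0]], "yaw": [0,0,0,0,0,0,0,0,0,0]}}

```text
time: 68.55
ee_pos: [617.8, 316.3, 200.3]
tcp_rot: [2.07, 2.361, 0.004]
wrist_force: [-0.1, 0.1, 0.7]
opening: 0.449
```

Run:
```python
from case import *
im,T=look('v35.png'); 
ov('pics/raw_v35.png',T,np.array([502,301]),0.13,None,1.595,'pics/ov35.png',off=(0,0),k=1.42,sz=(560,420))
shot('scene','s35.png')
```

```text
F [-0.1  0.1  0.7] ee [617.8 316.3 200.3] op 0.449 rv [2.07  2.361 0.004] t 68.55
```

View pics/ov35.png

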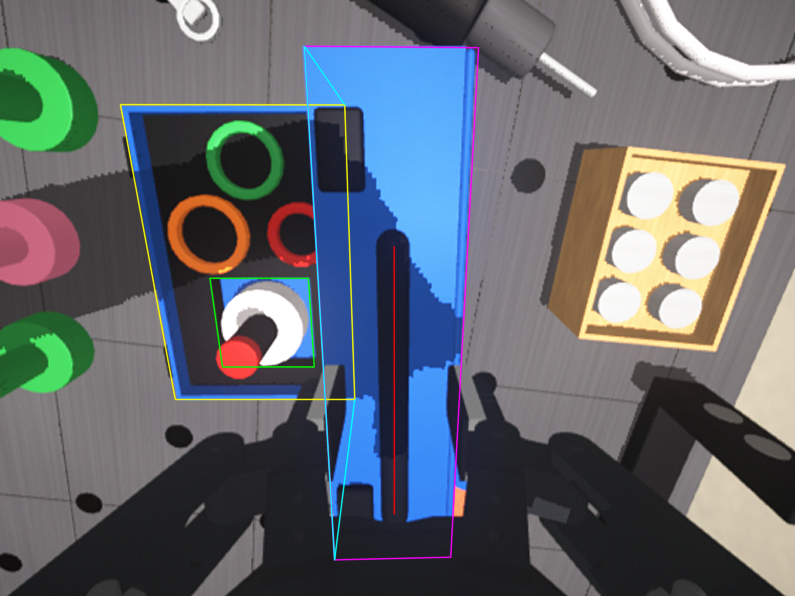

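Call:
{"op": "apply_moves", "data": {"delta_pos": [[0,0,0.5],[0,0,0.5],[0,0,0],[0,0,0],[0,0,0],[0,0,0]], "yaw": [0,0,0,0,0,0]}}

```text
time: 69.15
ee_pos: [617.1, 316.1, 188.6]
tcp_rot: [2.071, 2.362, -0.0]
wrist_force: [0.3, 0.4, 0.4]
opening: 0.448
```

Call:
{"op": "apply_moves", "data": {"delta_pos": [[0,0,0],[0,0,0],[0,0,0],[0,0,0]], "yaw": [0,0,0,0], "grip": -0.55}}

```text
time: 69.48
ee_pos: [617.1, 316.1, 188.8]
tcp_rot: [2.071, 2.362, 0.0]
wrist_force: [0.4, -0.0, 0.7]
opening: 0.227
```

Run:
```python
from case import *
im,T=look('v36.png')
im=shot('scene','s36.png'); cv2.imwrite('pics/s36c.png',cv2.resize(im[40:220,270:470,::-1],None,fx=3.3,fy=3.3,interpolation=cv2.INTER_CUBIC))
```

```text
F [ 0.4 -0.   0.7] ee [617.1 316.1 188.8] op 0.227 rv [2.071 2.362 0.   ] t 69.4833
```

View pics/raw_v36.png

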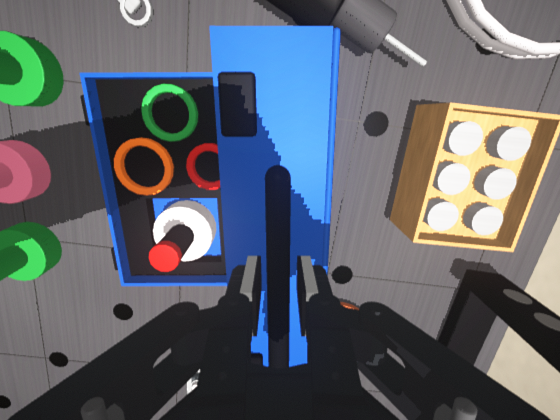

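View pics/s36c.png

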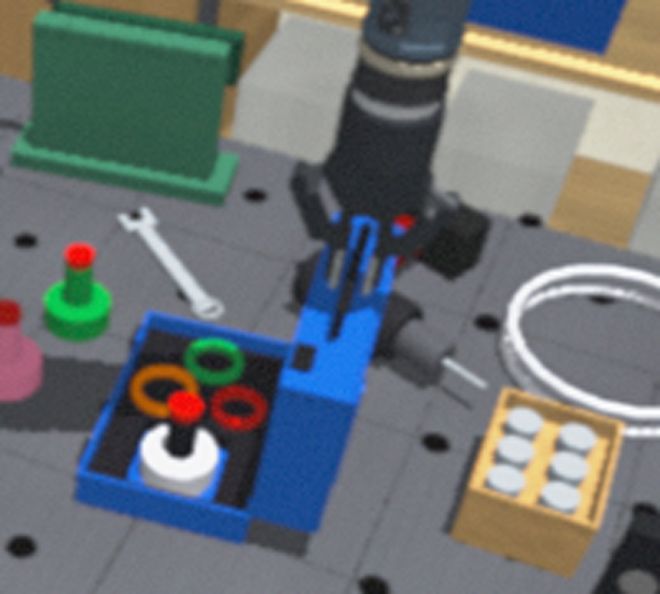

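Call:
{"op": "apply_moves", "data": {"delta_pos": [[0,-1.3,0],[0,-1.3,0],[0,-1.3,0],[0,-1.3,0.1],[0,-1.3,0.1],[0,-1.3,0.2],[0,0,0],[0,0,0],[0,0,0],[0,0,0]], "yaw": [0,0,0,0,0,0,0,0,0,0]}}

```text
time: 70.42
ee_pos: [540.3, 305.9, 184.4]
tcp_rot: [-2.072, -2.362, 0.0]
wrist_force: [0.6, 0.7, 0.5]
opening: 0.228
```

Run:
```python
from case import *
im,T=look('v37.png')
im=shot('scene','s37.png'); cv2.imwrite('pics/s37c.png',cv2.resize(im[40:220,270:470,::-1],None,fx=3.3,fy=3.3,interpolation=cv2.INTER_CUBIC))
```

```text
F [0.6 0.7 0.5] ee [540.3 305.9 184.4] op 0.228 rv [-2.072 -2.362  0.   ] t 70.4167
```

View pics/s37c.png

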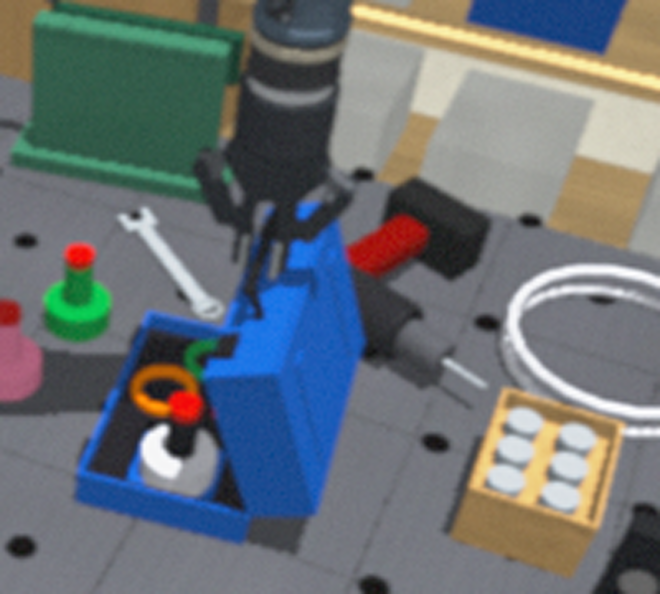

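View pics/raw_v37.png

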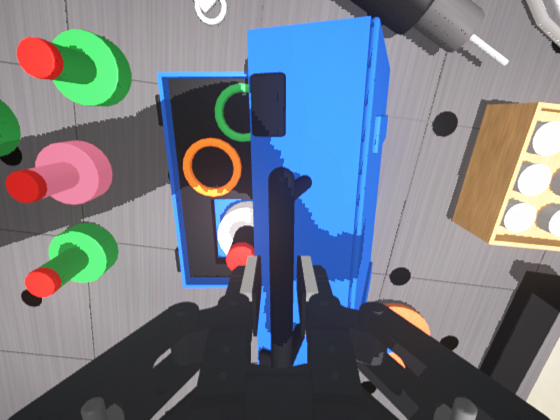

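Call:
{"op": "apply_moves", "data": {"delta_pos": [[0,-1.25,0.35],[0,-1.25,0.4],[0,-1.25,0.45],[0,-1.15,0.55],[0,-1.15,0.65],[0,-1.13,0.7],[0,0,0],[0,0,0],[0,0,0],[0,0,0]], "yaw": [0,0,0,0,0,0,0,0,0,0]}}

```text
time: 71.35
ee_pos: [469.5, 296.7, 154.0]
tcp_rot: [2.071, 2.361, 0.001]
wrist_force: [0.5, 0.1, 0.6]
opening: 0.227
```

Call:
{"op": "apply_moves", "data": {"delta_pos": [[0,-1,0.8],[0,-1,0.85],[0,-1,0.9],[0,-0.7,0.75],[0,-0.6,0.75],[0,0,0],[0,0,0],[0,0,0],[0,0,0]], "yaw": [0,0,0,0,0,0,0,0,0]}}

```text
time: 72.1
ee_pos: [426.8, 291.1, 113.8]
tcp_rot: [2.071, 2.361, 0.002]
wrist_force: [-0.3, -0.6, 0.0]
opening: 0.228
```

Run:
```python
from case import *
im,T=look('v38.png')
im=shot('scene','s38.png'); cv2.imwrite('pics/s38c.png',cv2.resize(im[40:220,270:470,::-1],None,fx=3.3,fy=3.3,interpolation=cv2.INTER_CUBIC))
```

```text
F [-0.3 -0.6  0. ] ee [426.8 291.1 113.8] op 0.228 rv [2.071e+00 2.361e+00 2.000e-03] t 72.1
```

View pics/s38c.png

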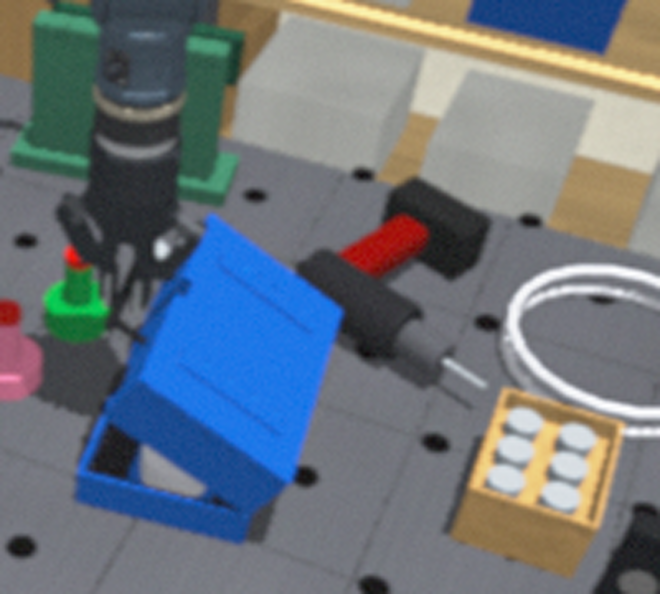

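View pics/raw_v38.png

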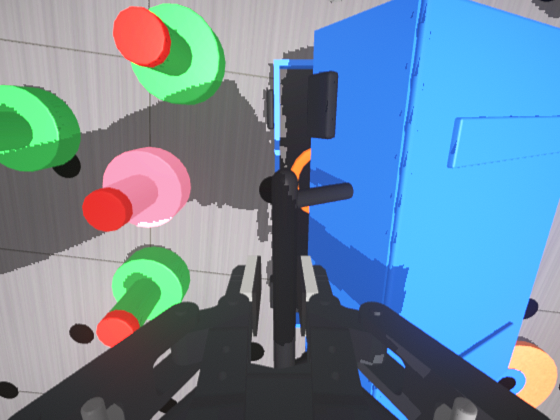

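Call:
{"op": "apply_moves", "data": {"delta_pos": [[0,0,0],[0,0,0],[0,0,-2],[0,0,-3],[0,0,-3],[0,0,-3],[0,0,0],[0,0,0],[0,0,0],[0,0,0]], "yaw": [0,0,0,0,0,0,0,0,0,0], "grip": -0.3}}

```text
time: 73.03
ee_pos: [425.2, 290.5, 221.5]
tcp_rot: [-2.071, -2.361, 0.004]
wrist_force: [0.5, -0.1, -0.1]
opening: 0.357
```

Call:
{"op": "apply_moves", "data": {"delta_pos": [[0,1.0,0],[0,2.0,0],[0,2.0,0],[0,2.0,0],[0,0,0],[0,0,0],[0,0,0],[0,0,0],[0,0,0],[0,0,0]], "yaw": [0,0,0,0,0,0,0,0,0,0], "grip": -1}}

```text
time: 73.87
ee_pos: [494.9, 300.1, 223.5]
tcp_rot: [2.071, 2.362, 0.001]
wrist_force: [-0.2, 0.1, -0.1]
opening: -0.0
```

Run:
```python
from case import *
im,T=look('v39.png')
for a in (.5,): ov('pics/raw_v39.png',T,np.array([502,301]),0.13,None,a,'pics/ov39.png',off=(0,0),k=1.42,sz=(560,420))
C=np.array([502,301]);th=.13
d=T[:2,3]-C-80*np.array([np.cos(th),np.sin(th)]); print('tcp in hinge frame x',d@[np.cos(th),np.sin(th)],'y',d@[-np.sin(th),np.cos(th)])
```

```text
F [-0.2  0.1 -0.1] ee [494.9 300.1 223.5] op -0.0 rv [2.071e+00 2.362e+00 1.000e-03] t 73.8667
tcp in hinge frame x -87.19728167367956 y 0.044327639250841266
```

View pics/ov39.png

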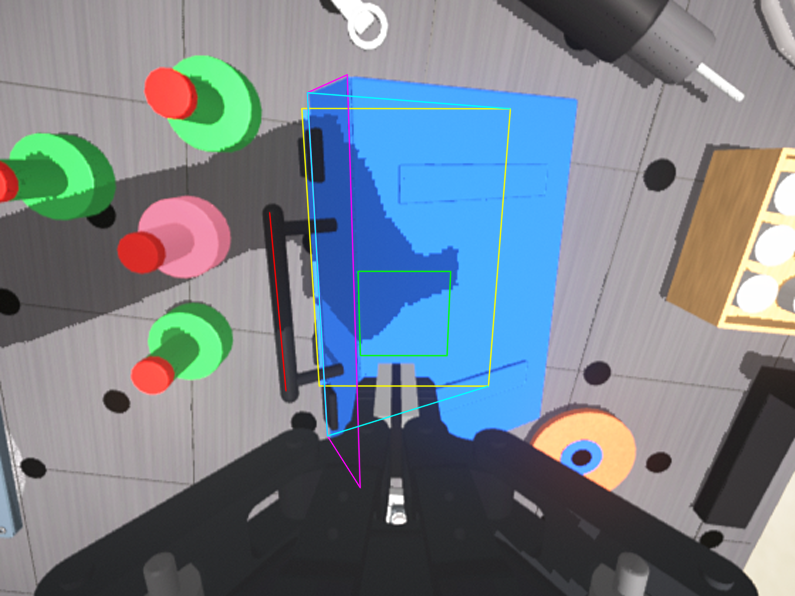

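Call:
{"op": "apply_moves", "data": {"delta_pos": [[0,0,2.5],[0,0,2.5],[0,0,1.8],[0,0,0],[0,0,0],[0,0,0],[0,0,0],[0,0,0]], "yaw": [0,0,0,0,0,0,0,0]}}

```text
time: 74.58
ee_pos: [496.5, 300.5, 157.3]
tcp_rot: [2.07, 2.361, 0.005]
wrist_force: [-0.1, 1.5, 1.1]
opening: -0.0
```

Call:
{"op": "apply_moves", "data": {"delta_pos": [[0,-0.1,0.4],[0,-0.1,0.4],[0,0,0],[0,0,0],[0,0,0]], "yaw": [0,0,0,0,0]}}

```text
time: 75.0
ee_pos: [493.2, 299.7, 146.9]
tcp_rot: [-2.071, -2.362, 0.001]
wrist_force: [0.4, -0.1, -0.1]
opening: 0.004
```

Call:
{"op": "apply_moves", "data": {"delta_pos": [[0,-0.2,0.4],[0,-0.2,0.4],[0,0,0],[0,0,0],[0,0,0]], "yaw": [0,0,0,0,0]}}

```text
time: 75.42
ee_pos: [489.2, 299.2, 138.9]
tcp_rot: [-2.071, -2.362, 0.001]
wrist_force: [0.3, 0.2, -0.8]
opening: -0.002
```

Call:
{"op": "apply_moves", "data": {"delta_pos": [[0,-0.3,0.3],[0,-0.3,0.3],[0,-0.3,0.3],[0,0,0],[0,0,0],[0,0,0]], "yaw": [0,0,0,0,0,0]}}

```text
time: 75.92
ee_pos: [480.3, 298.0, 129.8]
tcp_rot: [-2.071, -2.362, 0.001]
wrist_force: [-0.3, -0.4, -0.8]
opening: -0.001
```

Call:
{"op": "apply_moves", "data": {"delta_pos": [[0,-0.3,0.3],[0,-0.3,0.3],[0,-0.3,0.4],[0,0,0],[0,0,0],[0,0,0]], "yaw": [0,0,0,0,0,0]}}

```text
time: 76.42
ee_pos: [471.2, 296.8, 119.8]
tcp_rot: [-2.071, -2.362, 0.001]
wrist_force: [-1.0, 0.3, 0.4]
opening: -0.0
```

Run:
```python
from case import *
im,T=look('v40.png')
im=shot('scene','s40.png'); cv2.imwrite('pics/s40c.png',cv2.resize(im[40:220,270:470,::-1],None,fx=3.3,fy=3.3,interpolation=cv2.INTER_CUBIC))
```

```text
F [-1.   0.3  0.4] ee [471.2 296.8 119.8] op -0.0 rv [-2.071e+00 -2.362e+00  1.000e-03] t 76.4167
```

View pics/s40c.png

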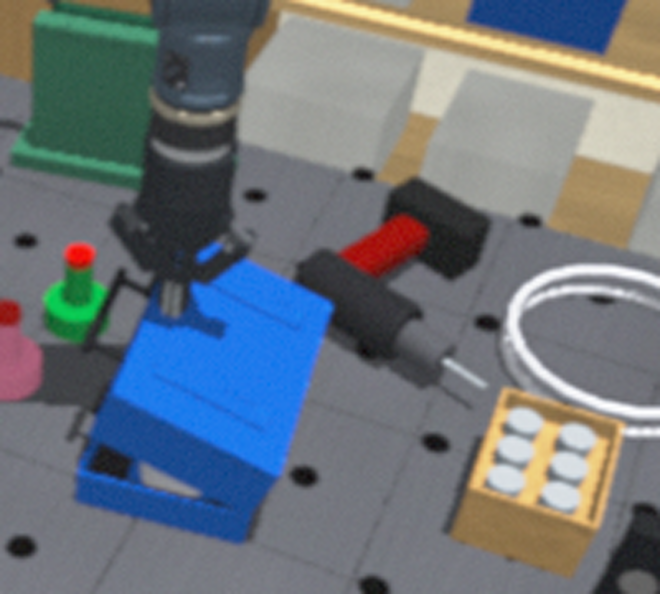

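View pics/raw_v40.png

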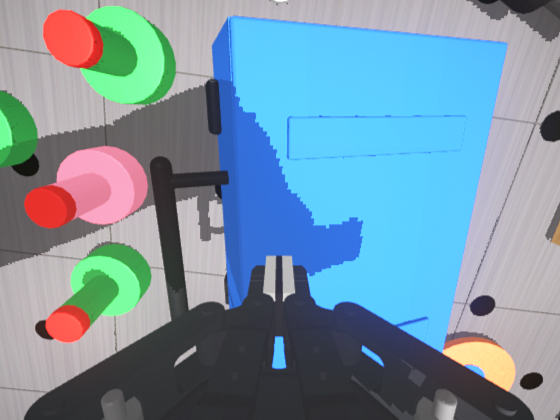

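Call:
{"op": "apply_moves", "data": {"delta_pos": [[0,-0.2,0.4],[0,-0.2,0.4],[0,-0.2,0.4],[0,-0.2,0.4],[0,0,0],[0,0,0],[0,0,0]], "yaw": [0,0,0,0,0,0,0]}}

```text
time: 77.1
ee_pos: [463.5, 295.7, 103.8]
tcp_rot: [2.071, 2.362, -0.001]
wrist_force: [-0.6, -0.0, -0.5]
opening: -0.001
```

Call:
{"op": "apply_moves", "data": {"delta_pos": [[0,-0.2,0.4],[0,-0.2,0.4],[0,-0.1,0.4],[0,0,0.3],[0,0,0],[0,0,0],[0,0,0]], "yaw": [0,0,0,0,0,0,0]}}

```text
time: 77.68
ee_pos: [458.8, 295.1, 88.9]
tcp_rot: [2.071, 2.362, -0.0]
wrist_force: [-0.6, 1.1, 0.1]
opening: 0.003
```

Call:
{"op": "apply_moves", "data": {"delta_pos": [[0,0,0.3],[0,0,0.2],[0,0,0],[0,0,0],[0,0,0]], "yaw": [0,0,0,0,0]}}

```text
time: 78.1
ee_pos: [458.7, 295.1, 84.0]
tcp_rot: [2.071, 2.362, -0.0]
wrist_force: [-0.4, -0.2, -0.0]
opening: -0.001
```

Call:
{"op": "apply_moves", "data": {"delta_pos": [[0,0,0.3],[0,0,0],[0,0,0],[0,0,0],[0,0,0]], "yaw": [0,0,0,0,0]}}

```text
time: 78.52
ee_pos: [458.7, 295.1, 81.0]
tcp_rot: [2.071, 2.362, -0.0]
wrist_force: [-0.1, 0.2, 0.7]
opening: -0.001
```

Run:
```python
from case import *
im,T=look('v41.png')
im=shot('scene','s41.png'); cv2.imwrite('pics/s41c.png',cv2.resize(im[40:220,270:470,::-1],None,fx=3.3,fy=3.3,interpolation=cv2.INTER_CUBIC))
```

```text
F [-0.1  0.2  0.7] ee [458.7 295.1  81. ] op -0.001 rv [ 2.071  2.362 -0.   ] t 78.5167
```

View pics/s41c.png

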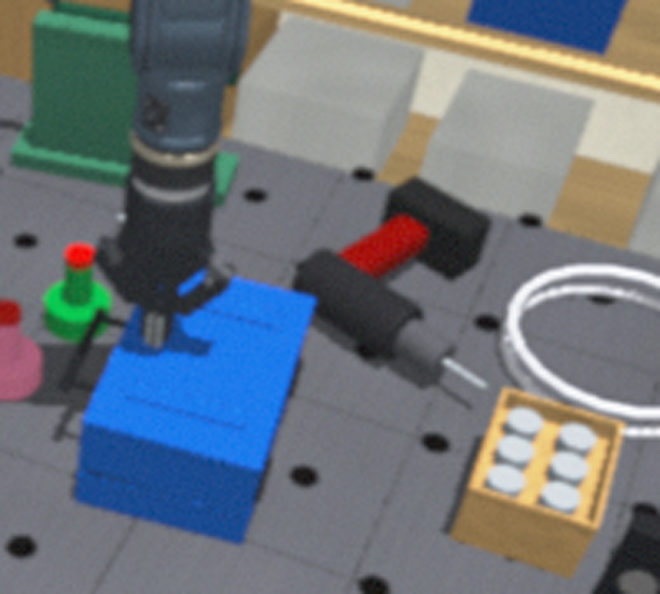

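Almost shut. I'll press on until force builds.

Call:
{"op": "apply_moves", "data": {"delta_pos": [[0,0,0.2],[0,0,0],[0,0,0],[0,0,0],[0,0,0]], "yaw": [0,0,0,0,0]}}

```text
time: 79.03
ee_pos: [458.6, 295.2, 79.0]
tcp_rot: [2.071, 2.362, -0.0]
wrist_force: [0.1, -0.4, -0.2]
opening: 0.002
```

Call:
{"op": "apply_moves", "data": {"delta_pos": [[0,0,0.2],[0,0,0],[0,0,0],[0,0,0],[0,0,0]], "yaw": [0,0,0,0,0]}}

```text
time: 79.45
ee_pos: [458.7, 295.2, 77.1]
tcp_rot: [2.071, 2.362, -0.0]
wrist_force: [0.0, 0.5, 0.2]
opening: -0.001
```

Call:
{"op": "apply_moves", "data": {"delta_pos": [[0,0,0.2],[0,0,0],[0,0,0],[0,0,0],[0,0,0]], "yaw": [0,0,0,0,0]}}

```text
time: 79.87
ee_pos: [458.6, 295.2, 75.0]
tcp_rot: [2.071, 2.362, -0.0]
wrist_force: [0.5, -0.1, 0.3]
opening: -0.004
```

Run:
```python
from case import *
im,T=look('v42.png')
ov('pics/raw_v42.png',T,np.array([502,301]),0.13,None,0.0,'pics/ov42.png',off=(0,0),k=1.42,sz=(560,420))
im=shot('scene','s42.png'); cv2.imwrite('pics/s42c.png',cv2.resize(im[110:220,285:385,::-1],None,fx=5.4,fy=5.4,interpolation=cv2.INTER_CUBIC))
```

```text
F [ 0.5 -0.1  0.3] ee [458.6 295.2  75. ] op -0.004 rv [ 2.071  2.362 -0.   ] t 79.8667
```

View pics/ov42.png

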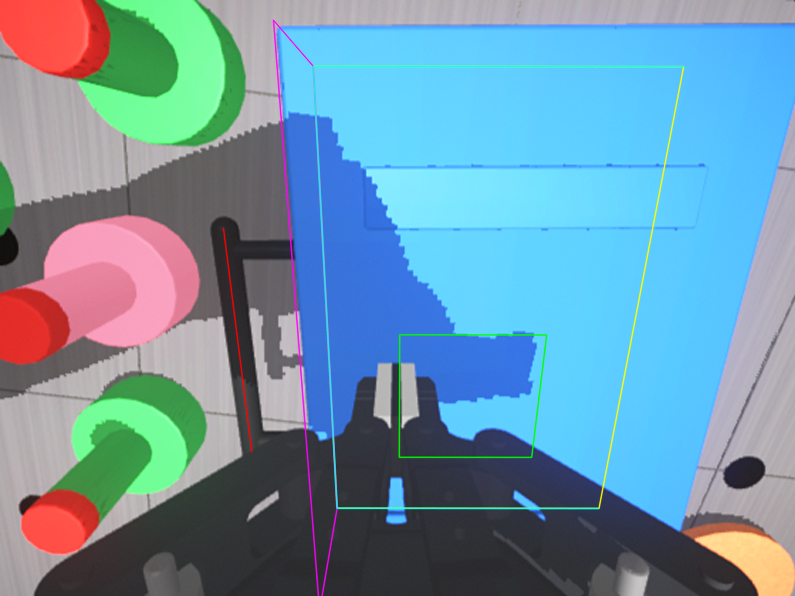

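View pics/s42c.png

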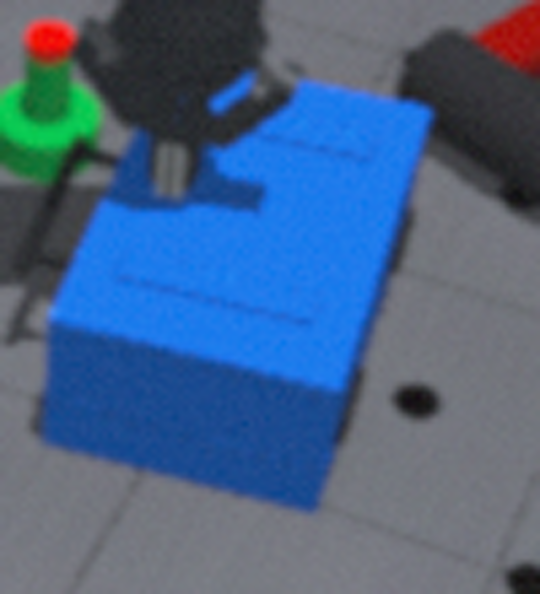

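Call:
{"op": "apply_moves", "data": {"delta_pos": [[0,0,0.2],[0,0,0],[0,0,0],[0,0,0],[0,0,0]], "yaw": [0,0,0,0,0]}}

```text
time: 80.38
ee_pos: [458.9, 295.3, 74.8]
tcp_rot: [2.071, 2.362, 0.002]
wrist_force: [-2.5, -0.9, 6.8]
opening: -0.003
```

Call:
{"op": "apply_moves", "data": {"delta_pos": [[0,0,0.2],[0,0,0],[0,0,0],[0,0,0],[0,0,0]], "yaw": [0,0,0,0,0]}}

```text
time: 80.8
ee_pos: [458.9, 295.3, 74.8]
tcp_rot: [2.07, 2.361, 0.003]
wrist_force: [-4.8, -3.0, 13.2]
opening: 0.002
```

Call:
{"op": "apply_moves", "data": {"delta_pos": [[0,0,0.2],[0,0,0],[0,0,0],[0,0,0],[0,0,0]], "yaw": [0,0,0,0,0]}}

```text
time: 81.22
ee_pos: [459.0, 295.3, 74.7]
tcp_rot: [2.07, 2.361, 0.004]
wrist_force: [-7.6, -3.2, 19.9]
opening: -0.005
```

Call:
{"op": "apply_moves", "data": {"delta_pos": [[0,0,-2],[0,0,-3],[0,0,-4],[0,0,-4],[3,0,0],[3,0,0],[0,0,0],[0,0,0],[0,0,0],[0,0,0]], "yaw": [0,0,0,0,0,0,0,0,0,0]}}

```text
time: 82.05
ee_pos: [450.7, 353.8, 198.6]
tcp_rot: [2.072, 2.361, -0.002]
wrist_force: [0.5, -0.3, -0.1]
opening: -0.001
```

Run:
```python
from case import *
import case
im,T=look('v43.png')
for a in (0,0.04):
    ov('pics/raw_v43.png',T,np.array([502,301]),0.13,None,a,'pics/ov43_%d.png'%(a*100),off=(0,0),k=1.42,sz=(560,420))
im=shot('scene','s43.png'); cv2.imwrite('pics/s43c.png',cv2.resize(im[110:220,285:395,::-1],None,fx=5.4,fy=5.4,interpolation=cv2.INTER_CUBIC))
```

```text
F [ 0.5 -0.3 -0.1] ee [450.7 353.8 198.6] op -0.001 rv [ 2.072e+00  2.361e+00 -2.000e-03] t 82.05
```

View pics/ov43_0.png

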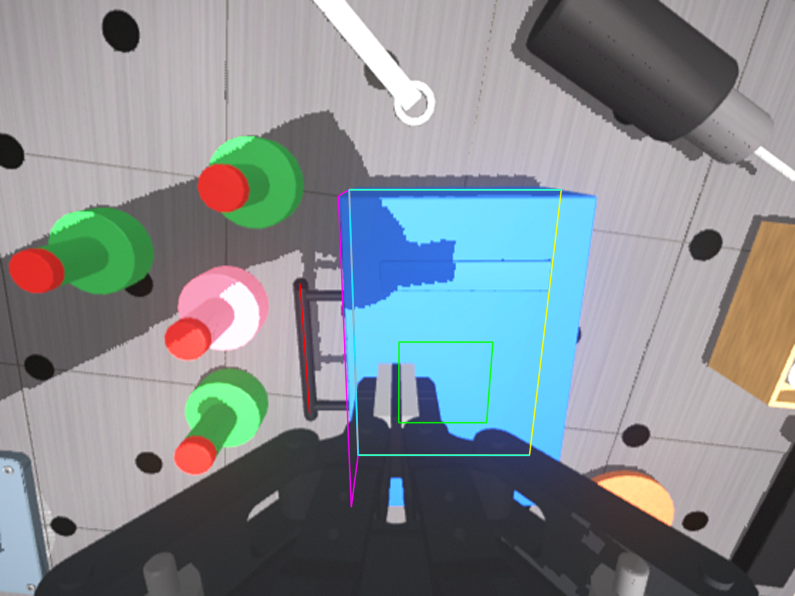

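View pics/s43c.png

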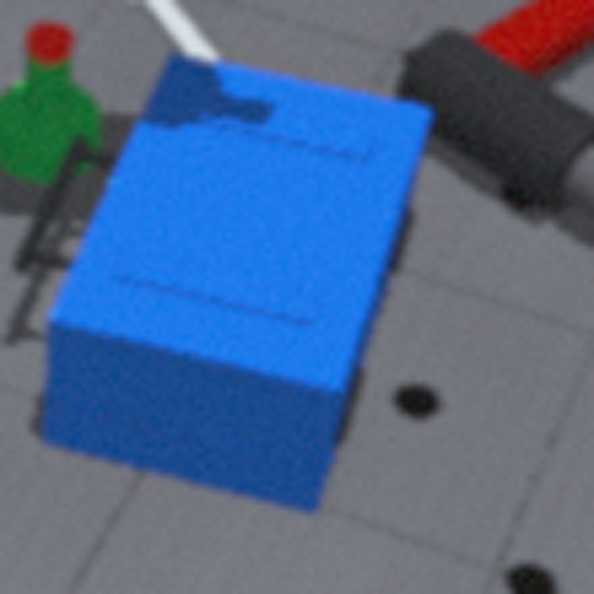

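Run:
```python
from case import *
T=tcpT()
for a in (0,0.04):
    ov('pics/raw_v43.png',T,np.array([502,301]),0.13,None,a,'pics/z%d.png'%(a*100),off=(195,120),k=4,sz=(75,190))
A=cv2.imread('pics/z0.png');B=cv2.imread('pics/z4.png'); cv2.imwrite('pics/zz.png',np.hstack([A,B])[:600])
```

```text
(no output)
```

View pics/zz.png

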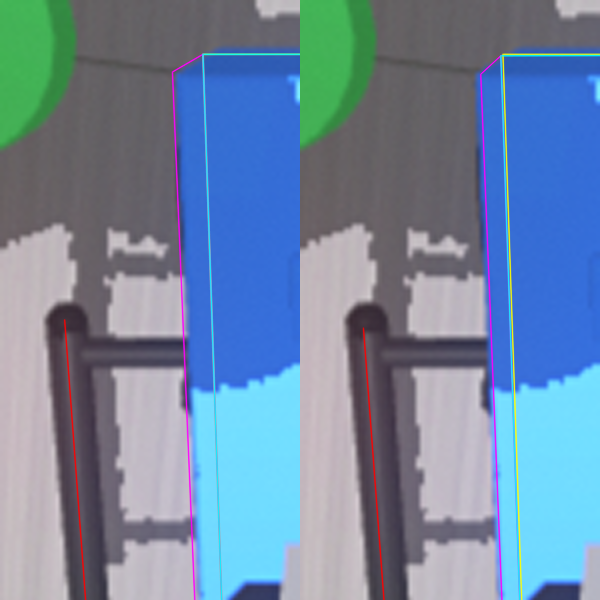

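Call:
{"op": "apply_moves", "data": {"delta_pos": [[-3,3.3,0],[-3,3.3,0],[0,3.3,0],[0,0,4],[0,0,4],[0,0,2],[0,0,1],[0,0,0],[0,0,0],[0,0,0]], "yaw": [0,0,0,0,0,0,0,0,0,0]}}

```text
time: 82.98
ee_pos: [553.4, 312.0, 92.0]
tcp_rot: [2.07, 2.36, 0.006]
wrist_force: [0.2, 0.2, 0.5]
opening: -0.003
```

Call:
{"op": "apply_moves", "data": {"delta_pos": [[0,0,0],[0,0,0],[0,0,0],[0,0,0],[0,0,0],[0,0,0],[0,0,0]], "yaw": [0,0,0,0,0,0,0]}}

```text
time: 83.57
ee_pos: [551.9, 311.5, 89.0]
tcp_rot: [-2.071, -2.362, 0.0]
wrist_force: [0.2, -0.6, -0.3]
opening: 0.002
```

Call:
{"op": "apply_moves", "data": {"delta_pos": [[0,0,0.6],[0,0,0.3],[0,0,0.2],[0,0,0],[0,0,0],[0,0,0],[0,0,0]], "yaw": [0,0,0,0,0,0,0]}}

```text
time: 84.15
ee_pos: [552.2, 311.5, 78.3]
tcp_rot: [2.071, 2.362, 0.001]
wrist_force: [0.2, 0.2, -0.6]
opening: 0.005
```

Call:
{"op": "apply_moves", "data": {"delta_pos": [[0,0,0.2],[0,0,0],[0,0,0],[0,0,0],[0,0,0]], "yaw": [0,0,0,0,0]}}

```text
time: 84.57
ee_pos: [552.0, 311.5, 76.2]
tcp_rot: [2.071, 2.362, 0.0]
wrist_force: [-0.5, -0.1, 0.6]
opening: 0.003
```

Call:
{"op": "apply_moves", "data": {"delta_pos": [[0,0,0.2],[0,0,0],[0,0,0],[0,0,0],[0,0,0]], "yaw": [0,0,0,0,0]}}

```text
time: 84.98
ee_pos: [552.4, 311.6, 74.9]
tcp_rot: [2.071, 2.362, 0.002]
wrist_force: [-0.5, -0.1, 4.8]
opening: 0.001
```

Call:
{"op": "apply_moves", "data": {"delta_pos": [[0,0,0.2],[0,0,0],[0,0,0],[0,0,0],[0,0,0]], "yaw": [0,0,0,0,0]}}

```text
time: 85.4
ee_pos: [552.5, 311.7, 74.8]
tcp_rot: [2.071, 2.361, 0.003]
wrist_force: [-3.9, -1.7, 10.6]
opening: 0.002
```

Contact comes at TCP z = 74.8 both near the hinge and near the front edge, so the lid is level and shut. I'll retreat and take a last look.

Call:
{"op": "apply_moves", "data": {"delta_pos": [[0,0,-3],[0,0,-4],[0,0,-4],[0,0,-4],[0,-4,0],[0,-4,0],[0,-4,0],[0,-4,0],[0,0,0],[0,0,0]], "yaw": [0,0,0,0,0,0,0,0,0,0]}}

```text
time: 86.23
ee_pos: [391.1, 290.2, 221.3]
tcp_rot: [-2.069, -2.364, 0.002]
wrist_force: [0.3, -0.7, 0.2]
opening: -0.005
```

Call:
{"op": "apply_moves", "data": {"delta_pos": [[0,0,0],[0,0,0],[0,0,0],[0,0,0],[0,0,0],[0,0,0],[0,0,0],[0,0,0]], "yaw": [0,0,0,0,0,0,0,0]}}

```text
time: 86.9
ee_pos: [393.6, 290.6, 222.0]
tcp_rot: [-2.071, -2.362, 0.0]
wrist_force: [-0.2, 0.4, -0.7]
opening: 0.001
```

Run:
```python
from h import *
print(ctrl.state()['ee_pos'],ctrl.state()['wrist_force'])
shot('scene','s99.png'); t=shot('top','t99.png')
for e in yellow(t): print(np.round(e[0],1),bp('top',*e[0],60).round(1))
```

```text
[393.56211685 290.56642191 222.04312261] [-0.16324457  0.38223954 -0.68759437]
[290.5 172.6] [579.7 -31.8  60. ]
[327.4 169.7] [ 585.8 -142.7   60. ]
[363.5 166.8] [ 592.5 -251.3   60. ]
[399.8 163.5] [ 600.2 -361.1   60. ]
```

View pics/s99.png

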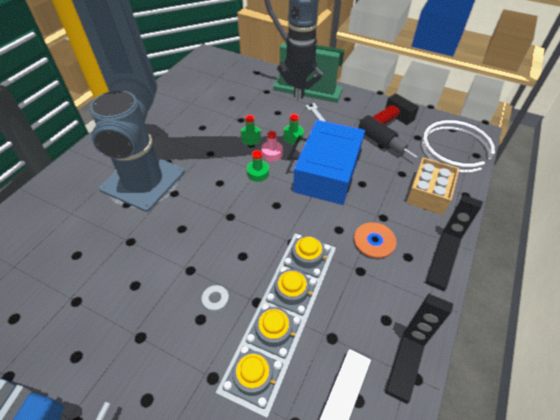

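The scene view shows four covers flush in the housings (for example (308,250) and (252,372)). The case is shut at (330,160), and the bearing and disc are unmoved.

```bash
python3 -c "
from station import ctrl
print(ctrl.job_done(), ctrl.state()['time'])"
```

```text
the job is handed in; nothing more can be done
the job is handed in; nothing more can be done
```

I fitted all four yellow covers, put the seating tool back in its pocket and shut the case. The job was handed in at about 87 s of the 208 s allowed. It gave no verdict.

**Covers:** Each cover was set loosely in a housing and then pressed with the seating tool. Each one visibly snapped, dropping about 5 mm, and stopped at the same height (TCP z 67.3 mm) under roughly 10–12 N. In the last top view they lie within about 2.5 mm of the seat centres I measured earlier.

**Seating tool:** It touched the pocket floor and was released. The wrist camera then showed it upright, within about 1 mm of the pocket centre. It could not be seen again once the lid was shut.

**Lid:** It was pulled over by the bar and pressed shut to about 20 N. Touching it near the hinge and near the front edge gave the same height (74.8 mm), so it is level. An image overlay alone could not tell 0 from 0.04 rad.

**Disagreement:** The fingertips showed, and made contact, about 23–34 mm behind the reported TCP, depending on the opening. The interface text puts them 11 mm ahead of it. I worked from the images and contact instead.

The bearing ring and the grinding disc look unmoved.

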